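# Clear the die bench: column of cases, mallet in the drawer, drawer home

### The job

Clear the bench for the night: stack every closed metal case, those lying on the bench and those in the open drawer, squarely one on another in a single column on the bright steel slab, lids up, lined up with the slab and the deep cases below the flat ones. Lay the mallet in the open drawer and then push the drawer fully home, past its catch. Leave the hammer and the cutting die where they are.

Things in the scene. Friction and masses are not known exactly. Their poses are not given: they have to be found in the camera images.
- deep_case1: closed sheet-metal case with a grey lid, 50 mm high, 96 mm long (its x) by 68 mm wide (its y), flat top and underside, 0.25 to 0.6 kg; origin at the centre of its underside, z up; deep case, starts on the bench; may be absent
- deep_case2: closed sheet-metal case with a grey lid, 50 mm high, 96 mm long (its x) by 68 mm wide (its y), flat top and underside, 0.25 to 0.6 kg; origin at the centre of its underside, z up; deep case, starts in the drawer; may be absent
- flat_case1: closed sheet-metal case with a grey lid, 34 mm high, 96 mm long (its x) by 68 mm wide (its y), flat top and underside, 0.25 to 0.6 kg; origin at the centre of its underside, z up; flat case, starts on the bench; may be absent
- flat_case2: closed sheet-metal case with a grey lid, 34 mm high, 96 mm long (its x) by 68 mm wide (its y), flat top and underside, 0.25 to 0.6 kg; origin at the centre of its underside, z up; flat case, starts on the bench; may be absent
- flat_case3: closed sheet-metal case with a grey lid, 34 mm high, 96 mm long (its x) by 68 mm wide (its y), flat top and underside, 0.25 to 0.6 kg; origin at the centre of its underside, z up; flat case, starts in the drawer; may be absent
- flat_case4: closed sheet-metal case with a grey lid, 34 mm high, 96 mm long (its x) by 68 mm wide (its y), flat top and underside, 0.25 to 0.6 kg; origin at the centre of its underside, z up; flat case, starts on the bench beyond the slab, lying crosswise; may be absent
- slab_top (a point): centre of the top face of the fixed bright steel slab on the bench, 120 mm (its x) by 84 mm (its y), top 12 mm above the bench; the column of cases stands here, long sides along the slab's long sides
- mallet: mallet lying on its side: head a cylinder 44 mm across and 75 mm long (along the mallet's y), centred 35 mm from the origin to -x; wooden handle 26 mm thick along +x, ending 133 mm from the origin; 0.3 kg. Origin under the balance point, at the level of the underside
- mallet_grip (a point): point on the axis of the mallet's handle, 20 mm from the balance point to +x and 19 mm above the underside: a good place to grip across the handle
- drawer (a joint): opening of the drawer in m: 0 fully home, about 0.17 at the start, 0.18 at most. It slides with about 1 N of friction; over the last 16 mm a sprung catch resists with about 5 N, then pulls the drawer in over the last 8 mm
- drawer_floor (a point): point on the drawer's inner floor, midway across, about the middle of the part that stands open; 22 mm above the bench; x points into the cabinet (drawer opens to -x), y along the drawer's width, z up. The inside runs from x -77 to +137 mm and y -124 to +124 mm; side walls 46 mm high; front panel from x -98 to -83 mm, 57 mm above this floor.
- drawer_handle (a point): middle of the drawer's bar handle, a level bar along the drawer's y, 120 mm long, 35 mm in front of the drawer's front face, about 52 mm above the bench
- cab_front (a point): middle of the front edge of the top of the fixed low cabinet that holds the drawer; the top is 90 mm above the bench, 245 mm deep (to this point's +x) and 290 mm wide (its y). The cabinet covers the part of the drawer that lies within it, with 56 mm clear height over the drawer floor; at an opening of 0.17 the part with x above 87 mm in drawer_floor's frame is covered
- hammer: bystander: hammer with wooden handle, 260 mm, lying to the left of the cabinet; leave alone
- die: bystander: black strip-steel cutting die, a rectangular outline 114 by 90 mm, 32 mm high, lying at the far right, beyond the cases; leave alone

How it is judged:
On the way:
1. the mallet lies in the drawer while it is still open (x of mallet in the frame of drawer_floor between -0.07 and 0.13 m and y of mallet in the frame of drawer_floor between -0.12 and 0.12 m and z of mallet in the frame of drawer_floor between -0.015 and 0.02 m and value of joint drawer above 0.1 m), for 0.2 s.
At the end, for the whole second after the job is handed in: every present case lies flat (within 0.06 rad) and at rest in one column on the slab, each centred within 10 mm of the slab's centre and lined up with it within 0.1 rad, every flat case above every deep case; the mallet lies on the drawer's floor; the drawer is home (open less than 3 mm) (horizontal distance between each of deep_case1, deep_case2, flat_case1, flat_case2, flat_case3, flat_case4 and slab_top below 0.01 m and angle between the x axis of each of deep_case1, deep_case2, flat_case1, flat_case2, flat_case3, flat_case4 and the x axis of slab_top, either way round below 0.1 rad and angle between each of deep_case1, deep_case2, flat_case1, flat_case2, flat_case3, flat_case4's own z axis and vertical below 0.06 rad and linear speed of each of deep_case1, deep_case2, flat_case1, flat_case2, flat_case3, flat_case4, mallet below 0.02 m/s and z of each of flat_case1, flat_case2, flat_case3, flat_case4 in the frame of deep_case1 above 0.02 m and z of each of flat_case1, flat_case2, flat_case3, flat_case4 in the frame of deep_case2 above 0.02 m and x of mallet in the frame of drawer_floor between -0.07 and 0.13 m and y of mallet in the frame of drawer_floor between -0.12 and 0.12 m and z of mallet in the frame of drawer_floor between -0.015 and 0.02 m and value of joint drawer below 0.003 m); the robot touches nothing.
It fails at once if the hammer is disturbed (moved more than 30 mm) (distance of hammer from where it was at the start of the episode above 0.03 m).
It fails at once if the die is disturbed (moved more than 30 mm) (distance of die from where it was at the start of the episode above 0.03 m).
Of deep_case1, deep_case2, flat_case1, flat_case2, flat_case3, flat_case4 only 4 to 6 are there at a start; the rules pass over those that are not, and their reading is None.
At some moment in a run one of mallet may be knocked a few centimetres aside while the robot is not near it.
Once in a run the grip may slacken for a moment while it holds something.
It also fails if it takes over 208 s, if anything falls off the work surface, if the arm or the gripper's body presses on something with over 40 N, if the wrist force passes 120 N, or if a joint passes its speed limit or range.

### The arm

A 7-joint arm with a two-finger parallel gripper is mounted at the origin on the work surface. World frame = base frame: x ahead of the robot, y to its left, z up, the work surface at z = 0. Lengths are in m, angles in rad, forces in N, time in s.
With the tool pointing down it reaches from about 0.4 to 0.875 m from the base axis. Payload 4.4 kg.
Tool frame: the origin (TCP) lies at the very end of the fingers, on their centre line; the grasp point (between the pads) lies 19 mm behind it; x points along the fingers, z is the direction in which the jaws open and shut, and the axes are right-handed (so a half turn about x gives the same grasp; the last joint's range is limited). The gripper opens to 85 mm and grips with 20 to 120 N. Pads are 22 mm wide; open, the fingers measure 114 mm over their backs; the gripper's body (76 mm by 85 mm) begins 54 mm behind the grasp point. The pads swing forward as they close: fully open they stand 13 mm farther back than shut.
Start: joints at [1.259, 0.628, 0.038, 1.517, -0.027, 0.996, -0.02], TCP at [0.158, -0.63, 0.231] pointing down, gripper open.
Joint ranges: [-3.06, 3.06], [-0.37, 2.12], [-1.25, 1.32], [0.18, 2.47], [-1.1, 4.24], [0.23, 1.98], [-2.94, 2.94]. Speed limits (rad/s): [2.57, 2.57, 3.14, 3.14, 3.14, 3.14, 3.14].

### API

Orientations are given as [roll, pitch, yaw] about the fixed x, y, z axes, in that order (R = Rz(yaw) Ry(pitch) Rx(roll)).
In Python, from plant import arm gives the robot as it stands. The module is installed in compiled form; this text tells all that it offers.
- The arm moves only by the tool send_rows, never from a script. Its argument "motion" is a list that holds one entry, the list of rows, each a list of 5 numbers: the finger opening in m, from 0 to 0.0854, then the shift along the tool's x, y, z in m, then the turn about the tool's x in rad. A call has 1 to 5 rows; each row shifts and turns the pose as measured when the row begins, along the tool's axes as they then stand; what a row does not reach is not made up. A row lasts 1/8 s, in which the tool goes at most 62.5 mm and 10.7 degrees, less where a joint would pass 70% of its speed; a pose out of reach is approached as far as the arm can. A call is refused whole if a number of a shift passes 0.0625 or a number of a turn 0.188, either way. A call with a gripper value outside its range is refused whole. The fingers move at their own pace and stop on an object; "force" is the grip in N (left out, the last holds). Time passes only in rows, so rows that do not move let the fingers close. It gives the time, the measured TCP pose, the force and the opening at its end, in the units of the state.
- arm.read_state(): the state, without advancing time (a new reading comes with each control period).
- arm.get_image(name): name is "scene" or "side" or "wrist"; returns (picture, depth): 384x512x3 uint8, red, green, blue; 384x512 float32, m along the optical axis (not along the pixel's ray), 0 where there is no reading.
- arm.camera_info(name): a dict with "fx", "fy", "cx", "cy" (pixels), "world_from_camera" (4x4, takes a point from camera to world coordinates); the wrist camera has in their place "mount" (4x4, takes a point from camera to tool coordinates, whose origin is the TCP and whose axes are the tool frame's). Camera axes: x right, y up, looking along -z (the intrinsics and any distortion apply to the point x, -y, -z); pixel columns grow to the right and rows downward; lengths in m; the calibration is good to about 2 mm. A picture is of the moment at which its call begins: read the wrist's pose just before it. camera_info takes no time and is no camera call.
- arm.close_job(): hands the job in, once; it reports no verdict.
Trained networks look in the newest picture that a camera, given by its name, has taken for a name from the list of things; names that differ only in an ending like _2 or _b are one class to them, and where a whole thing is asked for, a point or a joint stands for the part that bears it (a point fixed in the world has none). Each returns a list of dicts, best first, with "conf" (0 to 1); they miss things now and then, are a little off and sometimes report something else, mostly with a low value. They report only what shows in the picture. A call takes as long as a camera call.
- arm.spot_in(camera, query): "pixel" ([row, column] in pixels, amid what is visible of it).
- arm.outline_of(camera, query): "pixels" (384x512 bool, what is visible of it) and "pixel" ([row, column] in pixels, amid what is visible of it).
- arm.spot_point(camera, query): "pixel" ([row, column] in pixels: a listed point, or the origin of a listed thing).
The state is a dict: "time_s": time; "q": joint angles; "dq": joint speeds; "joint_torque": joint torques, N m; "tool_pos": TCP position; "tool_rot": TCP orientation; "ft_force": force on the tool from outside, world axes, zero at the start; "ft_torque": the same for the moment, N m; "opening": finger opening in m.
Only numpy, scipy, OpenCV 4.12 (cv2) and the standard library are available. Lean on these libraries where they do the work, as an engineer would, in place of code of your own. Each camera call takes 0.05 s, during which the arm holds its last target.

## Working session

There is one attempt and no reset: what is moved stays moved. The work goes in short steps, Python scripts to look and compute and a tool call to move; the robot and the scene stay as the last step left them, time stands still between calls to the robot, and variables do not carry over. Pictures are saved under pics/ and viewed, and the job is handed in when it is done.

Besides the shell and the picture viewer there is one more tool, called after "Call:" as name(argument=value, ...), one argument or row to a line, values as JSON. send_rows: Moves the arm, as the interface text tells. Its arguments: {"type":"object","properties":{"motion":{"type":"array","items":{"type":"array","items":{"type":"array","items":{"type":"number"}}}},"force":{"type":"number"}},"required":["motion"]}

```bash
ls; mkdir -p pics; python3 - <<'E'
from plant import arm
import cv2, numpy as np
s=arm.read_state()
for k in s: print(k,np.round(s[k],3))
for n in ["scene","side","wrist"]:
    im,d=arm.get_image(n); cv2.imwrite(f"pics/{n}0.png",im[:,:,::-1]); 
    ci=arm.camera_info(n); print(n,{k:np.round(v,3).tolist() if not isinstance(v,str) else v for k,v in ci.items()})
E
```

```text
pics
time_s 0.0
q [ 1.259  0.629  0.038  1.518 -0.027  0.996 -0.02 ]
dq [-0.    -0.001 -0.     0.001  0.001 -0.    -0.002]
joint_torque [-0.0000e+00 -5.6341e+01  1.2270e+00 -1.9345e+01  1.1000e-02  1.1000e-02
  0.0000e+00]
tool_pos [ 0.158 -0.63   0.23 ]
tool_rot [-3.136  1.569  1.822]
ft_force [-0.992  0.415 -0.183]
ft_torque [ 0.011 -0.057  0.013]
opening 0.086
scene {'fx': 374.085, 'fy': 374.085, 'cx': 258.377, 'cy': 197.608, 'world_from_camera': [[-0.184, -0.515, 0.837, 1.605], [0.983, -0.118, 0.144, 0.184], [0.024, 0.849, 0.528, 0.71], [0.0, 0.0, 0.0, 1.0]]}
side {'fx': 434.753, 'fy': 434.753, 'cx': 263.348, 'cy': 189.861, 'world_from_camera': [[-0.977, 0.167, -0.136, 0.451], [-0.215, -0.73, 0.649, 0.863], [0.009, 0.663, 0.748, 1.027], [0.0, 0.0, 0.0, 1.0]]}
wrist {'fx': 272.426, 'fy': 272.426, 'cx': 258.4, 'cy': 193.137, 'mount': [[-0.001, 0.292, -0.956, -0.142], [-0.001, 0.956, 0.292, 0.074], [1.0, 0.001, -0.001, -0.001], [0.0, 0.0, 0.0, 1.0]]}
```

View pics/scene0.png

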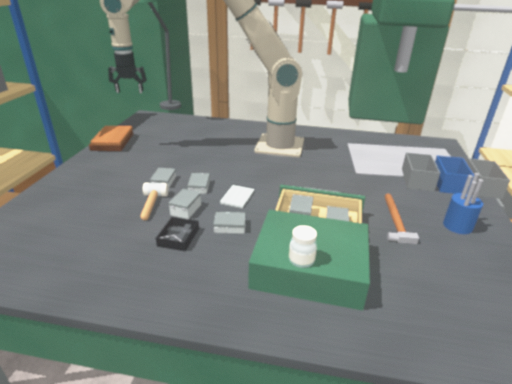

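View pics/side0.png

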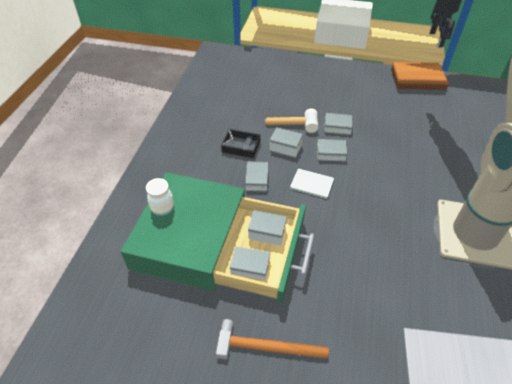

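View pics/wrist0.png

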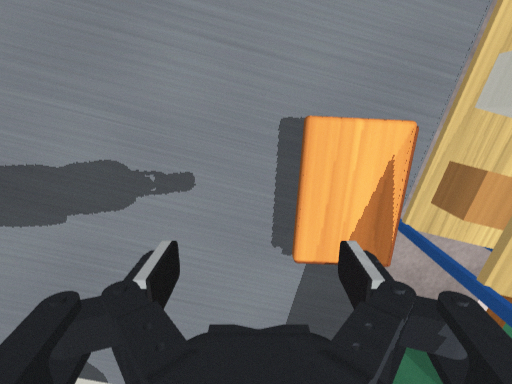

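```bash
cat > h.py <<'E'
from plant import arm
import cv2, numpy as np
from scipy.spatial.transform import Rotation as R
def toolT():
    s=arm.read_state(); T=np.eye(4); T[:3,:3]=R.from_euler('xyz',s["tool_rot"]).as_matrix(); T[:3,3]=s["tool_pos"]; return T
def camT(n,T=None):
    ci=arm.camera_info(n)
    return ci,(ci["world_from_camera"] if n!="wrist" else (toolT() if T is None else T)@np.array(ci["mount"]))
def cloud(n):
    T=toolT() if n=="wrist" else None
    im,d=arm.get_image(n); ci,W=camT(n,T)
    v,u=np.mgrid[0:384,0:512]
    P=np.stack([(u-ci["cx"])/ci["fx"]*d,-(v-ci["cy"])/ci["fy"]*d,-d],-1)
    W=np.array(W); return im,d,P@W[:3,:3].T+W[:3,3]
def project(n,p,T=None):
    ci,W=camT(n,T); q=np.linalg.inv(W)@np.r_[p,1]
    return np.array([ci["fx"]*q[0]/-q[2]+ci["cx"],ci["cy"]+ci["fy"]*q[1]/q[2]*1.0])
E
python3 - <<'E'
from h import *
for n in ["side","scene"]:
    im,d,P=cloud(n)
    vis=im[:,:,::-1].copy()
    print(n,"bench z",np.median(P[300:310,120:150,2]) if n=="side" else np.median(P[280:300,60:100,2]))
    for q in ["deep_case1","flat_case1","mallet","drawer"]:
        for o in arm.outline_of(n,q):
            if o["conf"]<0.3: continue
            m=o["pixels"]&(d>0); pts=P[m]
            zt=np.percentile(pts[:,2],90)
            top=pts[abs(pts[:,2]-zt)<.006]
            r=cv2.minAreaRect((top[:,:2]*1000).astype(np.float32))
            print(n,q,round(o["conf"],2),np.round(o["pixel"]),"n",m.sum(),"ztop",round(zt,4),"c",np.round(r[0]),"size",np.round(r[1]),"ang",round(r[2],1))
    np.save(f"pics/{n}0_P.npy",P)
    for q in ["slab_top","drawer_floor","drawer_handle","cab_front","mallet","mallet_grip"]:
        for o in arm.spot_point(n,q)[:2]:
            a=np.round(o["pixel"]).astype(int); print(n,q,round(o["conf"],2),a,np.round(P[a[0],a[1]],4))
print(arm.read_state()["time_s"])
E
```

```text
side bench z 0.0008101157581645868
side deep_case1 0.97 [223. 267.] n 1050 ztop 0.0745 c [589. 149.] size [72. 96.] ang 89.7
side deep_case1 0.62 [139. 286.] n 712 ztop 0.0528 c [ 606. -237.] size [73. 96.] ang 81.0
side flat_case1 0.88 [262. 249.] n 1051 ztop 0.0588 c [609. 265.] size [96. 71.] ang 1.3
side flat_case1 0.81 [121. 338.] n 546 ztop 0.0368 c [ 441. -386.] size [96. 71.] ang 4.5
side flat_case1 0.67 [151. 330.] n 592 ztop 0.037 c [ 449. -242.] size [94. 74.] ang 8.2
side flat_case1 0.61 [174. 258.] n 595 ztop 0.0372 c [668. -67.] size [ 65. 100.] ang 12.1
side flat_case1 0.46 [248. 265.] n 4496 ztop 0.076 c [592. 207.] size [282. 183.] ang 87.7
side mallet 0.9 [119. 305.] n 489 ztop 0.0439 c [ 538. -375.] size [33. 86.] ang 8.4
side drawer 0.64 [250. 269.] n 4850 ztop 0.076 c [592. 204.] size [289. 183.] ang 87.6
side slab_top 0.96 [182 313] [ 0.4887 -0.0848  0.0125]
side slab_top 0.19 [123 299] [ 0.5782 -0.3545  0.018 ]
side drawer_floor 0.65 [250 258] [0.5949 0.2334 0.0576]
side drawer_handle 0.64 [255 310] [0.4584 0.1811 0.0015]
side drawer_handle 0.2 [178 256] [ 0.66
[... 661 characters left out ...]
 72.] ang 8.8
scene mallet 0.63 [192. 153.] n 504 ztop 0.0408 c [ 542. -372.] size [33. 78.] ang 10.5
scene drawer 0.87 [199. 326.] n 1515 ztop 0.0743 c [513. 208.] size [ 73. 272.] ang 11.5
scene slab_top 0.67 [194 240] [ 0.4857 -0.0756  0.0096]
scene slab_top 0.65 [213 317] [0.5665 0.2025 0.0223]
scene drawer_floor 0.65 [221 316] [0.7096 0.2001 0.0893]
scene drawer_handle 0.65 [192 325] [0.5113 0.2207 0.0729]
scene drawer_handle 0.24 [213 303] [0.6362 0.1589 0.0621]
scene cab_front 0.67 [218 316] [0.695  0.1992 0.0896]
scene cab_front 0.4 [185 200] [ 0.4898 -0.2227  0.0301]
scene mallet 0.67 [199 156] [ 0.568  -0.3609 -0.0011]
scene mallet_grip 0.76 [199 156] [ 0.568  -0.3609 -0.0011]
1.25
```

```bash
cat >> h.py <<'E'
def rect(pts):
    r=cv2.minAreaRect((np.asarray(pts)[:,:2]*1000).astype(np.float32)); (w,h),a=r[1],r[2]
    if w<h: w,h,a=h,w,a+90
    a=(a+90)%180-90
    return np.round(r[0],1),np.round([w,h],1),round(a,1)
def comp(P,d,mask,c,rad=.09):
    """connected component of mask nearest xy c"""
    m=(mask&(d>0)&(np.hypot(P[...,0]-c[0],P[...,1]-c[1])<rad)).astype(np.uint8)
    n,l=cv2.connectedComponents(m); 
    if n<2: return np.zeros_like(m,bool)
    return l==1+np.argmax(np.bincount(l.ravel())[1:])
E
python3 - <<'E'
from h import *
for n in ["side","scene"]:
    im,d,P=cloud(n)
    hsv=cv2.cvtColor(im,cv2.COLOR_RGB2HSV)
    for nm,c,zt in [("deep1",(.606,-.237),.05),("flatA",(.441,-.386),.034),("flatB",(.449,-.242),.034),("flat4",(.668,-.067),.034),("deep2",(.589,.149),.072),("flat3",(.606,.265),.056)]:
        m=comp(P,d,(abs(P[...,2]-zt)<.009)&(hsv[...,1]<60),c,.075)
        t=P[m]; print(n,nm,m.sum(),round(np.median(t[:,2]),4),rect(t), "mean",np.round(t[:,:2].mean(0)*1000))
    m=comp(P,d,(abs(P[...,2]-.012)<.006)&(hsv[...,2]>190)&(hsv[...,1]<60),(.488,-.08),.1); print(n,"slab",rect(P[m]),P[m].mean(0),m.sum())
    yel=(hsv[...,0]>12)&(hsv[...,0]<35)&(hsv[...,1]>80)
    m=comp(P,d,yel&(P[...,2]<.085),(.58,.2),.2); t=P[m]
    for lo,hi in [(.015,.03),(.06,.075)]:
        tt=t[(t[:,2]>lo)&(t[:,2]<hi)]; print(n,"drawer",lo,rect(tt),len(tt))
    grn=(hsv[...,0]>50)&(hsv[...,0]<90)&(hsv[...,1]>80)
    m=comp(P,d,grn&(abs(P[...,2]-.09)<.007),(.8,.2),.25); print(n,"cab",rect(P[m]),np.median(P[m][:,2]))
    m=comp(P,d,grn&(abs(P[...,2]-.079)<.007),(.5,.2),.2); print(n,"front",rect(P[m]),np.median(P[m][:,2]))
    # mallet handle
    org=(hsv[...,0]>5)&(hsv[...,0]<25)&(hsv[...,1]>90)
    m=comp(P,d,org&(P[...,2]>.01),(.63,-.35),.12); print(n,"handle",rect(P[m]),P[m][:,2].max(),m.sum())
    m=comp(P,d,org&(P[...,2]>.01),(.6,.4),.3); print(n,"hammerhandle",rect(P[m]),P[m][:,2].max(),m.sum())
E
```

```text
side deep1 436 0.0503 (array([ 606.1, -236.9]), array([97.3, 72.1]), -8.0) mean [ 605. -234.]
side flatA 386 0.0345 (array([ 441.9, -388.6]), array([97.3, 79.9]), 3.5) mean [ 441. -382.]
side flatB 450 0.0344 (array([ 449.6, -241.8]), array([96.8, 74.9]), 8.4) mean [ 450. -238.]
side flat4 504 0.0348 (array([668.6, -67.6]), array([104.7,  66.6]), -77.9) mean [667. -63.]
side deep2 747 0.0725 (array([588.6, 148.2]), array([95.9, 70.8]), -0.6) mean [588. 151.]
side flat3 861 0.0563 (array([609.6, 265.3]), array([96.1, 70.6]), 0.6) mean [609. 268.]
side slab (array([492.6, -85.9]), array([120.3,  89.4]), -8.3) [ 0.49148595 -0.08274087  0.01268684] 757
side drawer 0.015 (array([609.1, 206.1]), array([261. , 178.3]), 87.9) 1798
side drawer 0.06 (array([600.1, 204.6]), array([264.4, 168.4]), 87.6) 596
side cab (array([804.6, 195.6]), array([294.5, 247.2]), 87.5) 0.09084346805672439
side front (array([507.3, 209.3]), array([282.9,  14. ]), 87.8) 0.07796664641738049
side handle (array([ 631.3, -353.6]), array([140.9,  30.2]), 8.0) 0.03737528779511934 260
side hammerhandle (array([654.3, 254.
[... 536 characters left out ...]
cene flat3 271 0.0544 (array([598.9, 264.3]), array([74.1, 67. ]), -0.9) mean [600. 265.]
scene slab (array([492.5, -84. ]), array([126.1,  84.7]), -7.7) [ 0.49835062 -0.08394159  0.01041246] 435
scene drawer 0.015 (array([547.8, 213.9]), array([262.8,  62.2]), 86.8) 138
scene drawer 0.06 (array([578.8, 205.1]), array([256.8, 127.5]), 88.0) 228
scene cab (array([810.3, 196. ]), array([287.4, 242.6]), 88.0) 0.08857809234068775
scene front (array([510.9, 123.5]), array([60.6,  6.9]), 87.4) 0.07557905481094918
scene handle (array([ 636.5, -349. ]), array([139.6,  18.5]), 6.2) 0.031908328670714914 115
scene hammerhandle (array([494.4, 457.4]), array([220.3,  22.9]), 5.3) 0.027629342794874168 278
```

```bash
cat >> h.py <<'E'
def pose():
    T=toolT(); z=T[:3,2]; return T, np.arctan2(z[1],z[0])
def goto(x,y,z,jaw=None,step=.05,op=None,order="direct"):
    """print rows to TCP x,y,z with jaw axis yaw (deg, mod 180)"""
    T,a=pose(); s=arm.read_state()
    turn=0 if jaw is None else (np.radians(jaw)-a+np.pi/2)%np.pi-np.pi/2   # about world z
    D=np.array([x,y,z])-T[:3,3]
    n=max(1,int(np.ceil(np.linalg.norm(D)/step)),int(np.ceil(abs(turn)/.17)))
    sgn=T[2,0]  # tool x along world -z => turn about tool x = -turn
    rows=[]; M=T[:3,:3].copy(); o=round(float(s["opening"]),3) if op is None else op
    for i in range(n):
        l=M.T@(D/n); t=np.sign(sgn)*turn/n
        rows.append([o]+[round(float(v),4) for v in l]+[round(float(t),3)])
        M=M@R.from_rotvec([t,0,0]).as_matrix()
    print("time",round(s["time_s"],2),"at",np.round(T[:3,3],4),"jaw",round(np.degrees(a),1),"tilt",np.round(T[:3,0],3),"open",round(s["opening"],4),"F",np.round(s["ft_force"],1),"q7",round(s["q"][6],2))
    for i in range(0,n,5): print(rows[i:i+5])
E
python3 - <<'E'
from h import *
goto(.607,-.2365,.2,82,step=.058,op=.0854)
E
```

```text
time 1.35 at [ 0.1582 -0.6305  0.2313] jaw -75.9 tilt [ 0.  0. -1.] open 0.0857 F [-0.7  0.3  0.2] q7 -0.02
[[0.0854, 0.0028, 0.0483, -0.0248, 0.035], [0.0854, 0.0028, 0.0474, -0.0265, 0.035], [0.0854, 0.0028, 0.0464, -0.0281, 0.035], [0.0854, 0.0028, 0.0454, -0.0297, 0.035], [0.0854, 0.0028, 0.0443, -0.0313, 0.035]]
[[0.0854, 0.0028, 0.0432, -0.0328, 0.035], [0.0854, 0.0028, 0.042, -0.0343, 0.035], [0.0854, 0.0028, 0.0408, -0.0358, 0.035], [0.0854, 0.0028, 0.0395, -0.0372, 0.035], [0.0854, 0.0028, 0.0382, -0.0386, 0.035]]
[[0.0854, 0.0028, 0.0368, -0.0399, 0.035]]
```

Call:
send_rows(
  motion=[
    [[0.0854,0.003,0.048,-0.025,0.035],[0.0854,0.003,0.047,-0.027,0.035],[0.0854,0.003,0.046,-0.028,0.035],[0.0854,0.003,0.045,-0.03,0.035],[0.0854,0.003,0.044,-0.031,0.035]],
  ],
  force=50,
)

```text
time_s: 1.98
tool_pos: [0.3616, -0.4526, 0.2156]
tool_rot: [-0.225, 1.566, -1.742]
ft_force: [-0.9, -0.4, 0.2]
opening: 0.0854
```

Call:
send_rows(
  motion=[
    [[0.0854,0.003,0.043,-0.033,0.035],[0.0854,0.003,0.042,-0.034,0.035],[0.0854,0.003,0.041,-0.036,0.035],[0.0854,0.003,0.04,-0.037,0.035],[0.0854,0.003,0.038,-0.039,0.035]],
  ],
)

```text
time_s: 2.6
tool_pos: [0.5762, -0.2718, 0.2001]
tool_rot: [0.336, 1.563, -1.363]
ft_force: [-0.4, -1.4, 0.2]
opening: 0.0855
```

```bash
python3 - <<'E'
from h import *
goto(.607,-.2365,.12,82,step=.058,op=.0854)
E
```

```text
time 2.6 at [ 0.5762 -0.2718  0.2001] jaw -97.3 tilt [ 0.002 -0.007 -1.   ] open 0.0855 F [-0.4 -1.4  0.2] q7 -1.21
[[0.0854, 0.04, 0.0129, -0.0197, 0.006], [0.0854, 0.04, 0.0128, -0.0198, 0.006]]
```

Call:
send_rows(
  motion=[
    [[0.0854,0.04,0.013,-0.02,0.006],[0.0854,0.04,0.013,-0.02,0.006],[0.0854,0,0,0,0]],
  ],
)

```text
time_s: 2.98
tool_pos: [0.6141, -0.228, 0.1182]
tool_rot: [1.032, 1.562, -0.669]
ft_force: [-0.2, -0.4, 0.6]
opening: 0.0854
```

```bash
cat >> h.py <<'E'
def wfit(c,zt,name=None,tol=.008,rad=.08):
    im,d,P=cloud("wrist"); hsv=cv2.cvtColor(im,cv2.COLOR_RGB2HSV)
    m=comp(P,d,(abs(P[...,2]-zt)<tol)&(hsv[...,1]<70),c,rad)
    if m.sum()>20: print("wrist fit",m.sum(),round(np.median(P[m][:,2]),4),rect(P[m]),"mean",np.round(P[m].mean(0),4))
    v=im[:,:,::-1].copy(); 
    if name:
        v[m]=(v[m]*.6+np.array([0,0,255])*.4).astype(np.uint8); cv2.imwrite(f"pics/{name}.png",v)
    return im,d,P
E
python3 - <<'E'
from h import *
wfit((.607,-.2365),.05,"w1")
goto(.607,-.2365,.027,82,step=.045,op=.0854)
E
```

```text
wrist fit 8914 0.0496 (array([ 604.4, -237.7]), array([96. , 68.2]), -8.0) mean [ 0.6081 -0.2379  0.0496]
time 3.02 at [ 0.6143 -0.2307  0.1202] jaw -97.6 tilt [ 0.009 -0.008 -1.   ] open 0.0855 F [-0.3 -0.9  0.6] q7 -1.28
[[0.0854, 0.0311, -0.0025, 0.002, 0.002], [0.0854, 0.0311, -0.0025, 0.002, 0.002], [0.0854, 0.0311, -0.0025, 0.002, 0.002]]
```

View pics/w1.png

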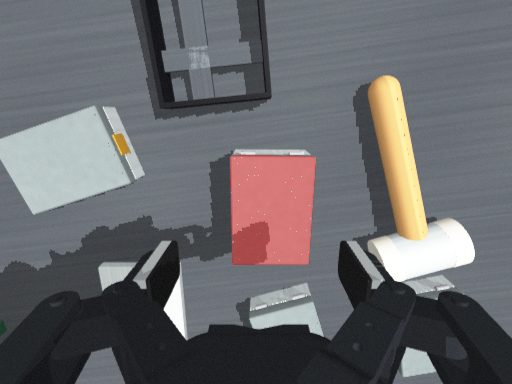

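```bash
python3 - <<'E'
from h import *
wfit((.607,-.2365),.05)
goto(.6055,-.2373,.022,82,step=.045,op=.0854)
E
```

```text
wrist fit 8765 0.0496 (array([ 604.2, -237.6]), array([96.5, 68.3]), -7.9) mean [ 0.6078 -0.238   0.0496]
time 3.08 at [ 0.6144 -0.2328  0.1217] jaw -97.7 tilt [ 0.011 -0.01  -1.   ] open 0.0853 F [ 0.2 -0.5  0.2] q7 -1.28
[[0.0854, 0.0332, -0.0031, 0.0016, 0.002], [0.0854, 0.0332, -0.0031, 0.0016, 0.002], [0.0854, 0.0332, -0.0031, 0.0016, 0.002]]
```

Call:
send_rows(
  motion=[
    [[0.0854,0.033,-0.003,0.002,0.002],[0.0854,0.033,-0.003,0.002,0.002],[0.0854,0.025,-0.003,0.001,0.002],[0.0854,0,0,0,0]],
  ],
)

```text
time_s: 3.58
tool_pos: [0.6078, -0.2483, 0.0379]
tool_rot: [1.013, 1.541, -0.707]
ft_force: [-0.6, 1.6, -0.5]
opening: 0.0852
```

```bash
python3 - <<'E'
from h import *
goto(.6045,-.2375,.022,82,step=.045,op=.0854)
E
```

```text
time 3.58 at [ 0.6078 -0.2483  0.0379] jaw -98.6 tilt [ 0.023 -0.02  -1.   ] open 0.0852 F [-0.6  1.6 -0.5] q7 -1.26
[[0.0854, 0.0156, -0.0053, -0.0104, -0.01]]
```

Call:
send_rows(
  motion=[
    [[0.0854,0,0,0,0],[0.0854,0,0,0,0]],
  ],
)

```text
time_s: 3.82
tool_pos: [0.6097, -0.2513, 0.042]
tool_rot: [1.044, 1.534, -0.678]
ft_force: [0.3, -0.6, -0.3]
opening: 0.085
```

```bash
python3 - <<'E'
from h import *
goto(.6045,-.2375,.022,82,step=.045,op=.0854)
s=arm.read_state();print(np.round(s["q"],3),np.round(s["dq"],3))
E
```

```text
time 3.83 at [ 0.6097 -0.2513  0.042 ] jaw -98.7 tilt [ 0.028 -0.023 -0.999] open 0.085 F [ 0.3 -0.6 -0.3] q7 -1.26
[[0.0854, 0.0196, -0.0078, -0.0132, -0.012]]
[ 0.271  0.863  0.12   1.661 -0.143  0.591 -1.257] [ 0.003 -0.018  0.005 -0.011  0.002  0.005  0.002]
```

Call:
send_rows(
  motion=[
    [[0.0854,0,0,0,0],[0.0854,0,0,0,0],[0.0854,0,0,0,0],[0.0854,0,0,0,0]],
  ],
)

```text
time_s: 4.32
tool_pos: [0.6111, -0.2518, 0.0444]
tool_rot: [1.069, 1.53, -0.653]
ft_force: [-0.3, 0.7, 0.3]
opening: 0.085
```

```bash
python3 - <<'E'
from h import *
goto(.6045,-.2375,.022,82,step=.045,op=.0854)
s=arm.read_state();print(np.round(s["q"],4),np.round(s["dq"],3),np.round(s["joint_torque"],2),np.round(s["ft_torque"],2))
for i in range(3):
  arm.get_image("wrist"); s=arm.read_state(); print(s["time_s"],np.round(s["q"],4),np.round(s["tool_pos"],4))
E
```

```text
time 4.33 at [ 0.6111 -0.2518  0.0444] jaw -98.7 tilt [ 0.032 -0.024 -0.999] open 0.085 F [-0.3  0.7  0.3] q7 -1.26
[[0.0854, 0.0218, -0.0095, -0.0136, -0.012]]
[ 0.271   0.8599  0.1208  1.6598 -0.1426  0.5916 -1.2568] [ 0.    -0.001 -0.    -0.001  0.002  0.     0.002] [ 3.000e-02 -6.124e+01  3.070e+00 -1.368e+01  3.000e-02 -1.900e-01
  0.000e+00] [ 0.07  0.06 -0.05]
4.375 [ 0.271   0.8599  0.1207  1.6598 -0.1426  0.5916 -1.2568] [ 0.6112 -0.2518  0.0444]
4.425 [ 0.271   0.86    0.1207  1.6598 -0.1426  0.5916 -1.2568] [ 0.6111 -0.2518  0.0443]
4.475 [ 0.271   0.86    0.1207  1.6598 -0.1426  0.5916 -1.2568] [ 0.6111 -0.2518  0.0443]
```

Call:
send_rows(
  motion=[
    [[0.0854,0,-0.009,-0.014,-0.012]],
  ],
)

```text
time_s: 4.6
tool_pos: [0.6042, -0.2377, 0.0437]
tool_rot: [1.043, 1.529, -0.669]
ft_force: [-0.5, -0.2, 1.2]
opening: 0.0852
```

```bash
python3 - <<'E'
from h import *
for i in range(7):
  goto(.6045,-.2375,.022,82,step=.045,op=.0854); arm.get_image("wrist")
E
```

```text
time 4.6 at [ 0.6042 -0.2377  0.0437] jaw -98.1 tilt [ 0.033 -0.026 -0.999] open 0.0852 F [-0.5 -0.2  1.2] q7 -1.26
[[0.0854, 0.0217, -0.0005, -0.0007, -0.001]]
time 4.65 at [ 0.6026 -0.2329  0.0431] jaw -97.9 tilt [ 0.029 -0.021 -0.999] open 0.0854 F [-1.5  2.1  0.1] q7 -1.26
[[0.0854, 0.0212, 0.0018, 0.0039, 0.002]]
time 4.7 at [ 0.6032 -0.2331  0.0431] jaw -97.8 tilt [ 0.03  -0.021 -0.999] open 0.0858 F [0.8 0.6 0.5] q7 -1.26
[[0.0854, 0.0213, 0.0012, 0.0038, 0.003]]
time 4.75 at [ 0.6038 -0.2344  0.0434] jaw -97.9 tilt [ 0.031 -0.023 -0.999] open 0.0851 F [-1.   0.3 -0.3] q7 -1.26
[[0.0854, 0.0215, 0.0004, 0.0026, 0.002]]
time 4.8 at [ 0.6042 -0.2355  0.0437] jaw -97.9 tilt [ 0.032 -0.024 -0.999] open 0.0848 F [0.6 0.4 0.4] q7 -1.26
[[0.0854, 0.0217, -0.0002, 0.0015, 0.001]]
time 4.85 at [ 0.6044 -0.2363  0.0438] jaw -98.0 tilt [ 0.032 -0.024 -0.999] open 0.0853 F [0.6 0.7 0.1] q7 -1.26
[[0.0854, 0.0218, -0.0005, 0.0008, 0.001]]
time 4.9 at [ 0.6045 -0.2367  0.0438] jaw -98.0 tilt [ 0.032 -0.025 -0.999] open 0.0851 F [0.3 0.8 0.7] q7 -1.26
[[0.0854, 0.0218, -0.0006, 0.0003, -0.0]]
```

Call:
send_rows(
  motion=[
    [[0.0854,-0.033,0,0,0],[0.0854,-0.033,0,0,0],[0.0854,-0.033,0,0,0],[0.0854,0,0,0,0]],
  ],
)

```text
time_s: 5.45
tool_pos: [0.6012, -0.2362, 0.1451]
tool_rot: [1.028, 1.53, -0.685]
ft_force: [0.5, -0.2, -0.8]
opening: 0.0857
```

```bash
python3 - <<'E'
from h import *
for i in range(7):
  if i in(0,1,6): goto(.6045,-.2375,.022,82,step=.045,op=.0854); 
  arm.get_image("wrist")
E
```

```text
time 5.45 at [ 0.6012 -0.2362  0.1451] jaw -98.1 tilt [ 0.032 -0.026 -0.999] open 0.0857 F [ 0.5 -0.2 -0.8] q7 -1.28
[[0.0854, 0.041, -0.0003, -0.0006, -0.001], [0.0854, 0.041, -0.0003, -0.0006, -0.001], [0.0854, 0.041, -0.0003, -0.0006, -0.001]]
time 5.5 at [ 0.6    -0.2357  0.1434] jaw -98.1 tilt [ 0.029 -0.025 -0.999] open 0.0856 F [-0.8  0.3  0.6] q7 -1.28
[[0.0854, 0.0405, 0.0003, -0.0004, -0.001], [0.0854, 0.0405, 0.0003, -0.0004, -0.001], [0.0854, 0.0405, 0.0003, -0.0004, -0.001]]
time 5.75 at [ 0.5985 -0.2347  0.1408] jaw -98.1 tilt [ 0.024 -0.023 -0.999] open 0.0855 F [0.3 0.5 0.1] q7 -1.28
[[0.0854, 0.0396, 0.001, -0.0001, -0.001], [0.0854, 0.0396, 0.001, -0.0001, -0.001], [0.0854, 0.0396, 0.001, -0.0001, -0.001]]
```

Call:
send_rows(
  motion=[
    [[0.0854,0,0,-0.06,0]],
  ],
)

```text
time_s: 5.92
tool_pos: [0.6058, -0.1822, 0.1394]
tool_rot: [0.849, 1.534, -0.873]
ft_force: [1.0, 1.0, -0.5]
opening: 0.0851
```

```bash
python3 - <<'E'
from h import *
arm.get_image("wrist");print(np.round(pose()[0],4))
E
```

```text
[[ 0.0231  0.9905 -0.1352  0.6083]
 [-0.0149 -0.1349 -0.9908 -0.1647]
 [-0.9996  0.0249  0.0116  0.1382]
 [ 0.      0.      0.      1.    ]]
```

Call:
send_rows(
  motion=[
    [[0.0854,0,0,0,0]],
  ],
)

```text
time_s: 6.1
tool_pos: [0.6085, -0.1618, 0.1375]
tool_rot: [1.161, 1.545, -0.541]
ft_force: [0.1, 0.2, 0.8]
opening: 0.0857
```

```bash
python3 - <<'E'
from h import *
for i in range(7):
  if i in(0,1,6): goto(.6045,-.2375,.022,82,step=.045,op=.0854); 
  arm.get_image("wrist")
E
```

```text
time 6.1 at [ 0.6085 -0.1618  0.1375] jaw -97.5 tilt [ 0.022 -0.013 -1.   ] open 0.0857 F [0.1 0.2 0.8] q7 -1.37
[[0.0854, 0.0291, 0.0008, 0.0186, 0.002], [0.0854, 0.0291, 0.0008, 0.0186, 0.002], [0.0854, 0.0291, 0.0009, 0.0186, 0.002], [0.0854, 0.0291, 0.0009, 0.0186, 0.002]]
time 6.15 at [ 0.6084 -0.1618  0.1374] jaw -97.6 tilt [ 0.022 -0.013 -1.   ] open 0.0854 F [ 0.2  1.  -0.8] q7 -1.37
[[0.0854, 0.0291, 0.0008, 0.0186, 0.002], [0.0854, 0.0291, 0.0009, 0.0186, 0.002], [0.0854, 0.0291, 0.0009, 0.0186, 0.002], [0.0854, 0.0291, 0.0009, 0.0186, 0.002]]
time 6.4 at [ 0.6079 -0.1666  0.1383] jaw -97.9 tilt [ 0.023 -0.016 -1.   ] open 0.0854 F [-0.  -0.6 -0.2] q7 -1.37
[[0.0854, 0.0293, 0.0009, 0.0173, 0.0], [0.0854, 0.0293, 0.0009, 0.0173, 0.0], [0.0854, 0.0293, 0.0009, 0.0173, 0.0], [0.0854, 0.0293, 0.0009, 0.0173, 0.0]]
```

Call:
send_rows(
  motion=[
    [[0.0854,0,-0.06,0,0]],
  ],
)

```text
time_s: 6.58
tool_pos: [0.5522, -0.1595, 0.137]
tool_rot: [1.162, 1.536, -0.546]
ft_force: [0.0, -0.6, 0.4]
opening: 0.0851
```

```bash
python3 - <<'E'
from h import *
arm.get_image("wrist");print(np.round(pose()[0],4))
E
```

```text
[[ 0.004   0.99   -0.1409  0.5331]
 [-0.012  -0.1409 -0.99   -0.157 ]
 [-0.9999  0.0056  0.0113  0.1339]
 [ 0.      0.      0.      1.    ]]
```

Call:
send_rows(
  motion=[
    [[0.0854,0,0,0,0]],
  ],
)

```text
time_s: 6.75
tool_pos: [0.5307, -0.1576, 0.1339]
tool_rot: [0.291, 1.559, -1.424]
ft_force: [1.2, -0.9, -0.8]
opening: 0.0853
```

```bash
cat >> h.py <<'E'
def settle(n=8):
    for i in range(n): arm.get_image("wrist")
E
python3 - <<'E'
from h import *
goto(.6045,-.2375,.092,82,step=.06,op=.0854); 
settle()
goto(.6045,-.2375,.092,82,step=.06,op=.0854); 
E
```

```text
time 6.75 at [ 0.5307 -0.1576  0.1339] jaw -98.2 tilt [ 0.002 -0.012 -1.   ] open 0.0853 F [ 1.2 -0.9 -0.8] q7 -1.35
[[0.0854, 0.0215, 0.0422, 0.034, -0.002], [0.0854, 0.0215, 0.0421, 0.0341, -0.002]]
time 7.15 at [ 0.5343 -0.1571  0.134 ] jaw -98.1 tilt [ 0.005 -0.012 -1.   ] open 0.0855 F [ 0.9 -0.1 -0.5] q7 -1.35
[[0.0854, 0.0217, 0.0403, 0.0346, -0.001], [0.0854, 0.0217, 0.0402, 0.0346, -0.001]]
```

Call:
send_rows(
  motion=[
    [[0.0854,0.015,0.04,0.035,-0.001],[0.0854,0.015,0.04,0.035,-0.001]],
  ],
)

```text
time_s: 7.4
tool_pos: [0.6061, -0.235, 0.1058]
tool_rot: [0.706, 1.559, -0.997]
ft_force: [1.7, -0.3, 0.0]
opening: 0.0854
```

```bash

python3 - <<'E'
from h import *
settle()
wfit((.607,-.2365),.05)
goto(.6045,-.2375,.06,82,step=.06,op=.0854); 
E
```

```text
wrist fit 10184 0.0496 (array([ 604.6, -238.3]), array([96.1, 68.1]), -8.4) mean [ 0.6084 -0.2387  0.0496]
time 7.85 at [ 0.6041 -0.2331  0.1063] jaw -97.6 tilt [ 0.005 -0.009 -1.   ] open 0.0851 F [ 1.  -0.6 -1.1] q7 -1.27
[[0.0854, 0.0463, 0.0007, 0.004, 0.007]]
```

Call:
send_rows(
  motion=[
    [[0.0854,0.045,0.001,0.005,0.009]],
  ],
)

```text
time_s: 7.98
tool_pos: [0.6082, -0.2386, 0.0649]
tool_rot: [1.019, 1.553, -0.692]
ft_force: [1.0, -0.8, -0.8]
opening: 0.0852
```

```bash

python3 - <<'E'
from h import *
settle(7)
goto(.6045,-.238,.022,81.7,step=.06,op=.0854); 
E
```

```text
time 8.32 at [ 0.6058 -0.2386  0.0631] jaw -98.1 tilt [ 0.008 -0.01  -1.   ] open 0.0855 F [ 0.6  0.5 -0.5] q7 -1.26
[[0.0854, 0.0411, -0.0017, -0.0008, 0.004]]
```

Call:
send_rows(
  motion=[
    [[0.0854,0.038,-0.002,-0.001,0.004]],
  ],
)

```text
time_s: 8.45
tool_pos: [0.6082, -0.2391, 0.0292]
tool_rot: [1.055, 1.55, -0.661]
ft_force: [-0.3, 0.3, -0.4]
opening: 0.0852
```

```bash

python3 - <<'E'
from h import *
settle(7)
goto(.6045,-.238,.022,81.7,step=.06,op=.0854); 
E
```

```text
time 8.8 at [ 0.6054 -0.2382  0.0268] jaw -98.3 tilt [ 0.01  -0.011 -1.   ] open 0.0854 F [ 0.9 -0.4 -0.7] q7 -1.26
[[0.0854, 0.0048, -0.001, -0.0001, -0.0]]
```

Close on deep1.

Call:
send_rows(
  motion=[
    [[0.06,0.004,-0.001,0,0]],
  ],
  force=50,
)

```text
time_s: 8.93
tool_pos: [0.6054, -0.2385, 0.024]
tool_rot: [0.967, 1.554, -0.748]
ft_force: [-1.7, 0.0, 0.3]
opening: 0.0699
```

```bash

python3 - <<'E'
from h import *
for i in range(4):
    settle(3); s=arm.read_state(); print(s["time_s"],s["opening"],np.round(s["tool_pos"],4),s["ft_force"])
E
```

```text
9.075 0.0671996925585952 [ 0.6053 -0.2386  0.024 ] [-0.55196972  0.2614205   5.855147  ]
9.225 0.06689288604005367 [ 0.6052 -0.2386  0.024 ] [-0.79893425 -0.64449018  5.92504901]
9.375 0.06708772814722051 [ 0.6053 -0.2386  0.024 ] [-0.86863945 -0.94612267  5.34976213]
9.525 0.06707669902419863 [ 0.6053 -0.2386  0.0239] [-1.04084495  0.86274985  6.07892944]
```

Call:
send_rows(
  motion=[
    [[0.05,-0.05,0,0,0],[0.05,-0.04,0,0,0]],
  ],
  force=60,
)

```text
time_s: 9.78
tool_pos: [0.6003, -0.236, 0.1108]
tool_rot: [0.311, 1.563, -1.405]
ft_force: [0.9, -0.1, -4.6]
opening: 0.0663
```

```bash

python3 - <<'E'
from h import *
settle(8)
goto(.4925,-.085,.12,82,step=.05,op=.05); 
E
```

```text
time 10.18 at [ 0.5993 -0.2354  0.108 ] jaw -98.3 tilt [-0.001 -0.006 -1.   ] open 0.0666 F [-0.7 -0.5 -4.3] q7 -1.27
[[0.05, -0.0032, -0.0319, -0.0333, -0.001], [0.05, -0.0032, -0.0318, -0.0334, -0.001], [0.05, -0.0032, -0.0318, -0.0334, -0.001], [0.05, -0.0032, -0.0317, -0.0335, -0.001]]
```

Call:
send_rows(
  motion=[
    [[0.05,-0.003,-0.032,-0.033,0],[0.05,-0.003,-0.032,-0.033,0],[0.05,-0.003,-0.032,-0.033,0],[0.05,-0.003,-0.03,-0.032,0]],
  ],
)

```text
time_s: 10.68
tool_pos: [0.4906, -0.0874, 0.1143]
tool_rot: [-0.404, 1.561, -2.126]
ft_force: [0.5, 0.6, -3.6]
opening: 0.0663
```

```bash

python3 - <<'E'
from h import *
settle(8)
goto(.4925,-.085,.08,82,step=.05,op=.05); 
im,d,P=cloud("wrist"); cv2.imwrite("pics/w2.png",im[:,:,::-1])
hsv=cv2.cvtColor(im,cv2.COLOR_RGB2HSV)
m=comp(P,d,(abs(P[...,2]-.012)<.006)&(hsv[...,2]>170)&(hsv[...,1]<60),(.488,-.08),.1); print(rect(P[m]),P[m].mean(0),m.sum())
E
```

```text
time 11.07 at [ 0.4927 -0.0899  0.1149] jaw -98.7 tilt [-0.003 -0.009 -1.   ] open 0.0665 F [-0.5  0.3 -3.7] q7 -1.45
[[0.05, 0.0349, -0.0009, -0.0051, -0.013]]
(array([538.2, -91.7]), array([83.7, 24.1]), 81.3) [ 0.53803948 -0.09224955  0.01151092] 2521
```

View pics/w2.png

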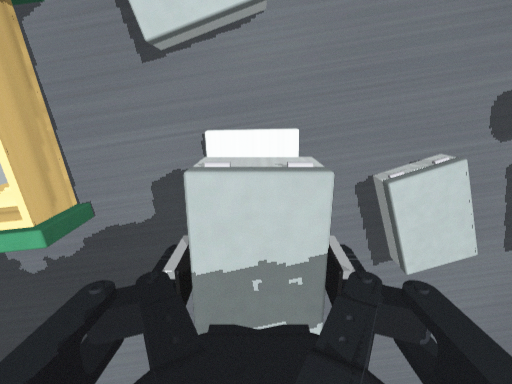

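Call:
send_rows(
  motion=[
    [[0.05,0.033,-0.001,-0.005,-0.005]],
  ],
)

```text
time_s: 11.25
tool_pos: [0.4951, -0.0866, 0.0832]
tool_rot: [0.44, 1.56, -1.28]
ft_force: [0.8, 0.6, -4.9]
opening: 0.0664
```

```bash

python3 - <<'E'
from h import *
settle(7)
goto(.4915,-.085,.05,81.5,step=.05,op=.05); 
E
```

```text
time 11.6 at [ 0.493  -0.0856  0.0828] jaw -98.5 tilt [-0.001 -0.01  -1.   ] open 0.067 F [ 0.2 -0.8 -3.7] q7 -1.44
[[0.05, 0.0328, -0.0016, -0.0006, 0.0]]
```

Call:
send_rows(
  motion=[
    [[0.05,0.033,-0.002,-0.001,0]],
  ],
)

```text
time_s: 11.72
tool_pos: [0.4946, -0.0853, 0.0521]
tool_rot: [0.683, 1.558, -1.036]
ft_force: [0.3, 0.7, -4.9]
opening: 0.0662
```

```bash

python3 - <<'E'
from h import *
settle(7)
goto(.4915,-.085,.038,81.5,step=.05,op=.05); 
E
```

```text
time 12.07 at [ 0.4921 -0.0848  0.0509] jaw -98.5 tilt [ 0.001 -0.01  -1.   ] open 0.0663 F [ 0.5  0.5 -4. ] q7 -1.43
[[0.05, 0.013, -0.0006, 0.0001, 0.0]]
```

Call:
send_rows(
  motion=[
    [[0.05,0.0135,-0.0005,0,0]],
  ],
)

```text
time_s: 12.2
tool_pos: [0.4932, -0.0851, 0.0385]
tool_rot: [0.551, 1.559, -1.167]
ft_force: [-0.2, -0.1, -5.2]
opening: 0.0666
```

```bash

python3 - <<'E'
from h import *
settle(6)
goto(.4915,-.085,.036,81.5,step=.05,op=.05); 
E
```

```text
time 12.5 at [ 0.4916 -0.0849  0.0374] jaw -98.5 tilt [ 0.   -0.01 -1.  ] open 0.0665 F [-0.7  0.4 -4.4] q7 -1.42
[[0.05, 0.0014, -0.0001, 0.0001, 0.0]]
```

Call:
send_rows(
  motion=[
    [[0.05,0.002,0,0,0],[0.08,0,0,0,0],[0.08,0,0,0,0]],
  ],
)

```text
time_s: 12.88
tool_pos: [0.4925, -0.0851, 0.0368]
tool_rot: [0.42, 1.56, -1.299]
ft_force: [0.2, -0.5, 0.4]
opening: 0.08
```

```bash

python3 - <<'E'
from h import *
settle(4)
goto(.4915,-.085,.136,81.5,step=.05,op=.08); 
E
```

```text
time 13.07 at [ 0.4922 -0.0851  0.0365] jaw -98.5 tilt [ 0.002 -0.01  -1.   ] open 0.0802 F [-0.9 -0.1  0.4] q7 -1.42
[[0.08, -0.0497, -0.0002, 0.0005, 0.0], [0.08, -0.0497, -0.0002, 0.0005, 0.0]]
```

Call:
send_rows(
  motion=[
    [[0.08,-0.05,0,0,0],[0.08,-0.05,0,0,0],[0.0854,-0.03,0,0,0]],
  ],
)

```text
time_s: 13.45
tool_pos: [0.49, -0.0835, 0.1669]
tool_rot: [-0.376, 1.56, -2.095]
ft_force: [1.7, -0.2, -0.7]
opening: 0.0858
```

```bash

python3 - <<'E'
from h import *
settle(7)
im,d,P=wfit((.492,-.085),.062,"w3")
goto(.5895,.1483,.16,89.4,step=.055,op=.0854); 
E
```

```text
wrist fit 7158 0.0616 (array([491.1, -84.5]), array([95.3, 68.2]), -8.6) mean [ 0.4943 -0.0849  0.0616]
time 13.85 at [ 0.4887 -0.0833  0.1637] jaw -98.5 tilt [-0.01  -0.009 -1.   ] open 0.0854 F [ 0.2 -0.2 -1.1] q7 -1.47
[[0.0854, 0.0001, 0.0131, -0.0488, -0.028], [0.0854, 0.0001, 0.0144, -0.0484, -0.028], [0.0854, 0.0001, 0.0158, -0.048, -0.028], [0.0854, 0.0001, 0.0171, -0.0476, -0.028], [0.0854, 0.0001, 0.0184, -0.0471, -0.028]]
```

View pics/w3.png

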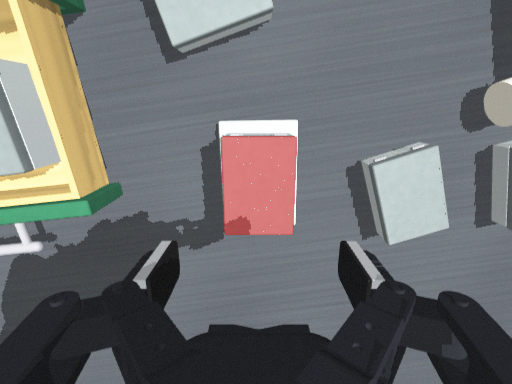

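Call:
send_rows(
  motion=[
    [[0.0854,0,0.013,-0.049,-0.028],[0.0854,0,0.014,-0.048,-0.028],[0.0854,0,0.016,-0.048,-0.028],[0.0854,0,0.017,-0.048,-0.028],[0.0854,0,0.017,-0.043,-0.028]],
  ],
)

```text
time_s: 14.48
tool_pos: [0.5875, 0.1444, 0.1541]
tool_rot: [-0.955, 1.547, -2.541]
ft_force: [1.2, -1.4, 0.7]
opening: 0.0854
```

```bash

python3 - <<'E'
from h import *
settle(7)
im,d,P=wfit((.59,.148),.072,"w4")
goto(.5895,.1483,.12,89.4,step=.055,op=.0854); 
E
```

```text
wrist fit 8140 0.0716 (array([587.2, 148.2]), array([96. , 67.9]), -0.6) mean [0.5911 0.1481 0.0715]
time 14.88 at [0.5871 0.1406 0.1553] jaw -91.1 tilt [-0.019 -0.014 -1.   ] open 0.0854 F [-0.9  0.4 -0.8] q7 -1.75
[[0.0854, 0.0351, 0.0029, -0.0082, -0.009]]
```

View pics/w4.png

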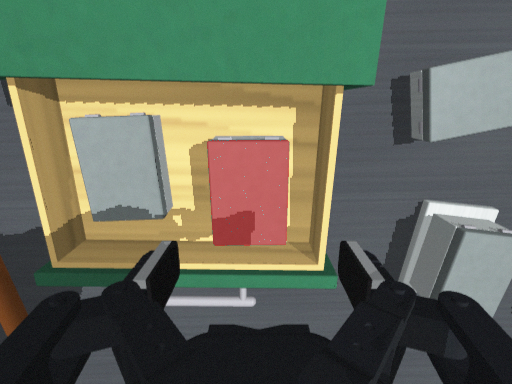

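Call:
send_rows(
  motion=[
    [[0.0854,0,0.045,-0.035,0]],
  ],
)

```text
time_s: 15.0
tool_pos: [0.6298, 0.1693, 0.1537]
tool_rot: [-0.915, 1.54, -2.512]
ft_force: [3.0, 0.7, -0.1]
opening: 0.0854
```

```bash
python3 - <<'E'
from h import *
arm.get_image("wrist");print(np.round(pose()[0],4))
E
```

```text
[[-0.0119  0.9997 -0.0197  0.6387]
 [-0.0105 -0.0198 -0.9997  0.1785]
 [-0.9999 -0.0117  0.0107  0.154 ]
 [ 0.      0.      0.      1.    ]]
```

Call:
send_rows(
  motion=[
    [[0.0854,0,0,0,0]],
  ],
)

```text
time_s: 15.18
tool_pos: [0.6393, 0.1785, 0.1537]
tool_rot: [-0.822, 1.555, -2.413]
ft_force: [-0.2, -0.7, -0.0]
opening: 0.0852
```

```bash

python3 - <<'E'
from h import *
settle(8)
goto(.5873,.1483,.14,89.4,step=.06,op=.0854); 
E
```

```text
time 15.57 at [0.6384 0.178  0.1543] jaw -91.2 tilt [-0.012 -0.011 -1.   ] open 0.0854 F [-0.3  0.2 -1.4] q7 -1.79
[[0.0854, 0.0076, -0.0252, 0.0153, -0.005], [0.0854, 0.0076, -0.0252, 0.0151, -0.005]]
```

Call:
send_rows(
  motion=[
    [[0.0854,0.015,-0.05,0.03,-0.01]],
  ],
)

```text
time_s: 15.7
tool_pos: [0.5912, 0.1511, 0.141]
tool_rot: [-0.482, 1.562, -2.06]
ft_force: [-0.8, -1.0, -1.6]
opening: 0.0855
```

```bash

python3 - <<'E'
from h import *
settle(8)
wfit((.59,.148),.072)
goto(.5873,.1483,.09,89.4,step=.06,op=.0854); 
E
```

```text
wrist fit 9035 0.0716 (array([587.1, 148.2]), array([96.1, 67.8]), -0.8) mean [0.591  0.1482 0.0715]
time 16.15 at [0.5891 0.1496 0.1407] jaw -90.6 tilt [-0.01 -0.01 -1.  ] open 0.0854 F [-0.2  0.6 -0.3] q7 -1.75
[[0.0854, 0.0507, -0.0013, 0.0008, 0.001]]
```

Call:
send_rows(
  motion=[
    [[0.082,0.05,-0.001,0.001,0]],
  ],
)

```text
time_s: 16.27
tool_pos: [0.5925, 0.1497, 0.0938]
tool_rot: [0.117, 1.564, -1.462]
ft_force: [0.0, 0.9, -0.3]
opening: 0.0822
```

```bash

python3 - <<'E'
from h import *
settle(7)
goto(.5873,.1483,.046,89.4,step=.06,op=.082); 
E
```

```text
time 16.62 at [0.5891 0.1485 0.0924] jaw -90.6 tilt [-0.007 -0.009 -1.   ] open 0.082 F [-0.1 -0.4  0.8] q7 -1.74
[[0.082, 0.0465, -0.0014, -0.0003, 0.001]]
```

Call:
send_rows(
  motion=[
    [[0.082,0.043,-0.002,0,0]],
  ],
)

```text
time_s: 16.75
tool_pos: [0.5913, 0.1492, 0.0535]
tool_rot: [0.528, 1.564, -1.053]
ft_force: [0.2, 0.3, 0.1]
opening: 0.082
```

```bash

python3 - <<'E'
from h import *
settle(7)
goto(.5873,.1483,.046,89.4,step=.06,op=.082); 
E
```

```text
time 17.1 at [0.5881 0.1484 0.0512] jaw -90.6 tilt [-0.004 -0.008 -1.   ] open 0.0821 F [0.2 0.8 0. ] q7 -1.73
[[0.082, 0.0052, -0.0008, 0.0, 0.001]]
```

Call:
send_rows(
  motion=[
    [[0.05,0.005,-0.001,0,0]],
  ],
)

```text
time_s: 17.23
tool_pos: [0.5884, 0.1484, 0.048]
tool_rot: [-0.12, 1.563, -1.7]
ft_force: [-8.3, -0.8, 50.8]
opening: 0.0668
```

```bash

python3 - <<'E'
from h import *
settle(9)
goto(.5873,.1483,.17,89.4,step=.06,op=.05); 
E
```

```text
time 17.68 at [0.5892 0.1483 0.0484] jaw -90.6 tilt [ 0.001 -0.008 -1.   ] open 0.0666 F [ 0.7 -0.8  8.9] q7 -1.73
[[0.05, -0.0405, -0.0006, 0.0003, 0.0], [0.05, -0.0405, -0.0006, 0.0003, 0.0], [0.05, -0.0405, -0.0006, 0.0003, 0.0]]
```

Call:
send_rows(
  motion=[
    [[0.05,-0.04,0,0,0],[0.05,-0.045,0,0,0],[0.05,-0.035,0,0,0]],
  ],
)

```text
time_s: 18.05
tool_pos: [0.5854, 0.1485, 0.1676]
tool_rot: [-0.727, 1.557, -2.308]
ft_force: [0.2, 0.3, -5.4]
opening: 0.0665
```

```bash

python3 - <<'E'
from h import *
settle(8)
goto(.4928,-.0849,.16,81.5,step=.055,op=.05); 
E
```

```text
time 18.45 at [0.5845 0.1482 0.1644] jaw -90.6 tilt [-0.012 -0.011 -1.   ] open 0.0663 F [-0.6  0.1 -4.7] q7 -1.75
[[0.05, 0.0016, -0.0178, 0.0468, 0.028], [0.05, 0.0016, -0.0165, 0.0473, 0.028], [0.05, 0.0016, -0.0152, 0.0477, 0.028], [0.05, 0.0016, -0.0139, 0.0481, 0.028], [0.05, 0.0016, -0.0126, 0.0485, 0.028]]
```

Call:
send_rows(
  motion=[
    [[0.05,0.001,-0.018,0.047,0.028],[0.05,0.001,-0.016,0.047,0.028],[0.05,0.001,-0.015,0.048,0.028],[0.05,0.001,-0.014,0.048,0.028],[0.05,0.001,-0.011,0.044,0.026]],
  ],
)

```text
time_s: 19.08
tool_pos: [0.4927, -0.0818, 0.1568]
tool_rot: [-0.931, 1.55, -2.645]
ft_force: [0.5, -0.0, -5.7]
opening: 0.0665
```

```bash

python3 - <<'E'
from h import *
settle(8)
goto(.4928,-.0849,.12,81.5,step=.055,op=.05); 
E
```

```text
time 19.48 at [ 0.4944 -0.0787  0.1574] jaw -98.0 tilt [-0.017 -0.009 -1.   ] open 0.0665 F [ 0.5 -0.2 -5. ] q7 -1.47
[[0.05, 0.0374, -0.0001, 0.0059, 0.009]]
```

Call:
send_rows(
  motion=[
    [[0.05,0.037,0,0.006,0.009]],
  ],
)

```text
time_s: 19.6
tool_pos: [0.4964, -0.0837, 0.1219]
tool_rot: [-0.65, 1.558, -2.366]
ft_force: [0.6, -0.2, -6.0]
opening: 0.0664
```

```bash

python3 - <<'E'
from h import *
settle(7)
goto(.4928,-.0849,.092,81.5,step=.055,op=.05); 
E
```

```text
time 19.95 at [ 0.494  -0.0846  0.1215] jaw -98.4 tilt [-0.015 -0.009 -1.   ] open 0.0667 F [-1.1  0.2 -5.1] q7 -1.45
[[0.05, 0.0295, -0.0007, 0.0001, 0.001]]
```

Call:
send_rows(
  motion=[
    [[0.05,0.029,-0.0015,0,0]],
  ],
)

```text
time_s: 20.08
tool_pos: [0.4953, -0.0848, 0.0948]
tool_rot: [-0.462, 1.559, -2.18]
ft_force: [-0.4, 0.6, -5.2]
opening: 0.0664
```

```bash

python3 - <<'E'
from h import *
settle(7)
goto(.4928,-.0849,.088,81.5,step=.055,op=.05); 
E
```

```text
time 20.43 at [ 0.493  -0.0848  0.0936] jaw -98.4 tilt [-0.013 -0.009 -1.   ] open 0.0666 F [-0.4 -0.6 -4.4] q7 -1.43
[[0.05, 0.0056, -0.0002, 0.0, 0.001]]
```

Call:
send_rows(
  motion=[
    [[0.05,0.006,0,0,0]],
  ],
)

```text
time_s: 20.55
tool_pos: [0.4938, -0.085, 0.0885]
tool_rot: [-0.68, 1.557, -2.399]
ft_force: [-4.7, 0.6, 31.1]
opening: 0.0666
```

```bash

python3 - <<'E'
from h import *
settle(6)
goto(.4928,-.0849,.088,81.5,step=.055,op=.05); 
E
```

```text
time 20.85 at [ 0.4936 -0.085   0.0886] jaw -98.4 tilt [-0.011 -0.009 -1.   ] open 0.0665 F [-2.1 -0.5  6. ] q7 -1.43
[[0.05, 0.0006, -0.0008, 0.0, 0.001]]
```

Call:
send_rows(
  motion=[
    [[0.08,0,0,0,0],[0.08,0,0,0,0]],
  ],
)

```text
time_s: 21.1
tool_pos: [0.4948, -0.0853, 0.0892]
tool_rot: [-0.545, 1.558, -2.264]
ft_force: [-0.1, 0.3, 0.7]
opening: 0.0801
```

Call:
send_rows(
  motion=[
    [[0.08,-0.04,0,0,0],[0.08,-0.05,0,0,0],[0.082,-0.04,0,0,0]],
  ],
)

```text
time_s: 21.48
tool_pos: [0.4942, -0.0838, 0.2197]
tool_rot: [-0.868, 1.553, -2.587]
ft_force: [0.3, -0.7, -0.3]
opening: 0.0819
```

```bash

python3 - <<'E'
from h import *
settle(7)
wfit((.492,-.085),.112,"w5")
goto(.607,.265,.19,90.6,step=.055,op=.082); 
E
```

```text
wrist fit 6984 0.1116 (array([492. , -84.5]), array([96.4, 68.2]), -8.9) mean [ 0.4956 -0.0849  0.1116]
time 21.88 at [ 0.4931 -0.0836  0.2167] jaw -98.5 tilt [-0.019 -0.009 -1.   ] open 0.0816 F [-0.1 -0.6 -0.7] q7 -1.48
[[0.082, 0.0031, 0.0088, -0.0517, -0.023], [0.082, 0.0031, 0.01, -0.0515, -0.023], [0.082, 0.0031, 0.0111, -0.0512, -0.023], [0.082, 0.0031, 0.0123, -0.051, -0.023], [0.082, 0.0031, 0.0134, -0.0507, -0.023]]
[[0.082, 0.0031, 0.0146, -0.0504, -0.023], [0.082, 0.0031, 0.0157, -0.05, -0.023]]
```

View pics/w5.png

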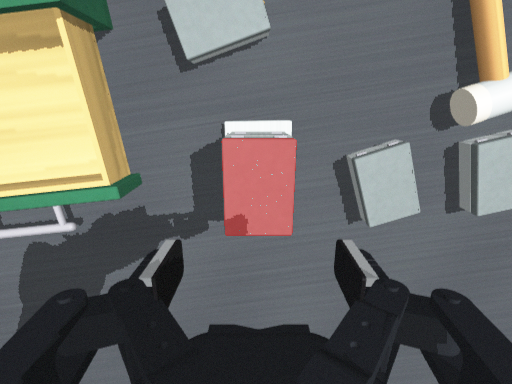

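Call:
send_rows(
  motion=[
    [[0.082,0.004,0,-0.05,-0.023],[0.082,0.004,0,-0.05,-0.023],[0.082,0.004,0.001,-0.05,-0.023],[0.082,0.004,0.002,-0.05,-0.023],[0.082,0.004,0.003,-0.05,-0.023]],
  ],
)

```text
time_s: 22.5
tool_pos: [0.524, 0.1644, 0.1876]
tool_rot: [-1.04, 1.541, -2.652]
ft_force: [0.0, -0.6, -0.6]
opening: 0.0821
```

Call:
send_rows(
  motion=[
    [[0.082,0.004,0.004,-0.05,-0.023],[0.082,0.004,0.004,-0.045,-0.02]],
  ],
)

```text
time_s: 22.75
tool_pos: [0.5337, 0.262, 0.1749]
tool_rot: [-1.083, 1.537, -2.651]
ft_force: [0.8, -0.4, -0.2]
opening: 0.082
```

```bash

python3 - <<'E'
from h import *
settle(7)
goto(.607,.265,.15,90.6,step=.055,op=.082); 
E
```

```text
time 23.1 at [0.5344 0.2582 0.1761] jaw -90.0 tilt [-0.029 -0.017 -0.999] open 0.0821 F [ 0.1 -0.9  0.3] q7 -1.95
[[0.082, 0.0119, 0.0367, -0.0036, -0.005], [0.082, 0.0119, 0.0367, -0.0034, -0.005]]
```

Call:
send_rows(
  motion=[
    [[0.082,0.005,0.06,-0.008,-0.01]],
  ],
)

```text
time_s: 23.22
tool_pos: [0.5901, 0.2648, 0.1691]
tool_rot: [-1.112, 1.531, -2.673]
ft_force: [2.3, 1.6, 1.3]
opening: 0.0818
```

```bash
python3 - <<'E'
from h import *
arm.get_image("wrist");print(np.round(pose()[0],4))
E
```

```text
[[-0.0211  0.9998  0.0062  0.6025]
 [-0.0171  0.0059 -0.9998  0.2641]
 [-0.9996 -0.0212  0.017   0.1682]
 [ 0.      0.      0.      1.    ]]
```

Call:
send_rows(
  motion=[
    [[0.082,0,0,0,0]],
  ],
)

```text
time_s: 23.4
tool_pos: [0.6038, 0.262, 0.1676]
tool_rot: [-0.86, 1.543, -2.427]
ft_force: [-0.6, 0.3, 0.3]
opening: 0.0822
```

```bash

python3 - <<'E'
from h import *
settle(8)
wfit((.607,.265),.056,"w6")
goto(.607,.265,.12,90.6,step=.06,op=.082); 
E
```

```text
wrist fit 6687 0.0556 (array([609.2, 265. ]), array([95.3, 67.8]), 0.9) mean [0.6124 0.265  0.0556]
time 23.85 at [0.6021 0.2644 0.1686] jaw -89.6 tilt [-0.021 -0.017 -1.   ] open 0.0817 F [ 0.5 -0.1 -0.2] q7 -1.92
[[0.082, 0.0485, 0.0059, -0.0014, -0.004]]
```

Call:
send_rows(
  motion=[
    [[0.082,0.055,0.007,-0.001,-0.004]],
  ],
)

```text
time_s: 23.98
tool_pos: [0.6114, 0.2666, 0.1177]
tool_rot: [-0.76, 1.554, -2.319]
ft_force: [1.1, 0.5, -0.3]
opening: 0.082
```

```bash

python3 - <<'E'
from h import *
settle(8)
goto(.609,.265,.075,90.8,step=.06,op=.082); 
E
```

```text
time 24.38 at [0.609  0.265  0.1156] jaw -89.4 tilt [-0.018 -0.015 -1.   ] open 0.0819 F [-0.2  0.4  0. ] q7 -1.9
[[0.082, 0.0406, 0.0007, -0.0006, -0.003]]
```

Call:
send_rows(
  motion=[
    [[0.082,0.045,0.001,-0.001,-0.003]],
  ],
)

```text
time_s: 24.5
tool_pos: [0.6134, 0.2671, 0.0754]
tool_rot: [-0.632, 1.558, -2.189]
ft_force: [0.3, 1.1, -0.6]
opening: 0.0822
```

```bash

python3 - <<'E'
from h import *
settle(8)
goto(.609,.265,.032,90.8,step=.06,op=.082); 
E
```

```text
time 24.9 at [0.6104 0.2658 0.0724] jaw -89.2 tilt [-0.015 -0.014 -1.   ] open 0.082 F [-0.3  0.4  0.2] q7 -1.89
[[0.082, 0.0404, -0.0007, 0.0002, -0.0]]
```

Call:
send_rows(
  motion=[
    [[0.082,0.036,-0.001,0,0]],
  ],
)

```text
time_s: 25.02
tool_pos: [0.6124, 0.2667, 0.0402]
tool_rot: [-0.603, 1.558, -2.161]
ft_force: [-0.0, 0.2, -0.2]
opening: 0.0819
```

```bash

python3 - <<'E'
from h import *
for i in range(4): settle(2);print(np.round(arm.read_state()["tool_pos"],4))
goto(.609,.265,.031,90.8,step=.06,op=.082); 
E
```

```text
[0.6067 0.2645 0.0346]
[0.6088 0.2652 0.037 ]
[0.6099 0.2656 0.0379]
[0.6098 0.2656 0.0379]
time 25.43 at [0.6098 0.2656 0.0379] jaw -89.2 tilt [-0.013 -0.013 -1.   ] open 0.0823 F [ 0.8 -0.5  0.6] q7 -1.89
[[0.082, 0.0069, -0.0007, 0.0005, -0.0]]
```

Call:
send_rows(
  motion=[
    [[0.082,0.006,-0.001,0,0]],
  ],
)

```text
time_s: 25.55
tool_pos: [0.6096, 0.2659, 0.0329]
tool_rot: [-0.744, 1.554, -2.301]
ft_force: [-0.5, -0.1, -0.6]
opening: 0.0821
```

```bash

python3 - <<'E'
from h import *
settle(5)
goto(.609,.265,.031,90.8,step=.06,op=.05); 
E
```

```text
time 25.8 at [0.6086 0.2655 0.0318] jaw -89.2 tilt [-0.013 -0.013 -1.   ] open 0.0825 F [0.7 0.2 0. ] q7 -1.89
[[0.05, 0.0008, 0.0004, 0.0005, -0.0]]
```

Call:
send_rows(
  motion=[
    [[0.05,0,0,0,0]],
  ],
)

```text
time_s: 25.92
tool_pos: [0.6088, 0.2653, 0.0322]
tool_rot: [-0.777, 1.552, -2.335]
ft_force: [-5.3, -1.5, 25.8]
opening: 0.0667
```

```bash

python3 - <<'E'
from h import *
settle(8)
goto(.609,.265,.17,90.8,step=.06,op=.05); 
E
```

```text
time 26.32 at [0.6093 0.2654 0.0325] jaw -89.2 tilt [-0.012 -0.013 -1.   ] open 0.067 F [ 0.8 -0.4  5.1] q7 -1.89
[[0.05, -0.0458, -0.0007, 0.0007, -0.0], [0.05, -0.0458, -0.0007, 0.0007, -0.0], [0.05, -0.0458, -0.0007, 0.0007, -0.0]]
```

Call:
send_rows(
  motion=[
    [[0.05,-0.04,0,0,0],[0.05,-0.055,0,0,0],[0.05,-0.05,0,0,0]],
  ],
)

```text
time_s: 26.7
tool_pos: [0.605, 0.2659, 0.1721]
tool_rot: [-0.99, 1.535, -2.547]
ft_force: [0.2, 0.8, -3.5]
opening: 0.0664
```

```bash

python3 - <<'E'
from h import *
settle(8)
goto(.491,-.0847,.18,81.4,step=.055,op=.05); 
E
```

```text
time 27.1 at [0.6047 0.2655 0.1696] jaw -89.2 tilt [-0.031 -0.021 -0.999] open 0.0661 F [-0.2 -0.  -3.1] q7 -1.91
[[0.05, 0.0001, -0.017, 0.0498, 0.023], [0.05, 0.0001, -0.0158, 0.0502, 0.023], [0.05, 0.0001, -0.0146, 0.0506, 0.023], [0.05, 0.0001, -0.0134, 0.0509, 0.023], [0.05, 0.0001, -0.0122, 0.0512, 0.023]]
[[0.05, 0.0001, -0.011, 0.0515, 0.023], [0.05, 0.0001, -0.0098, 0.0517, 0.023]]
```

Call:
send_rows(
  motion=[
    [[0.05,0,-0.023,0.053,0.023],[0.05,0,-0.022,0.053,0.023],[0.05,0,-0.021,0.053,0.023],[0.05,0,-0.02,0.053,0.023],[0.05,0,-0.019,0.053,0.023]],
  ],
)

```text
time_s: 27.72
tool_pos: [0.4869, 0.0019, 0.1715]
tool_rot: [-0.968, 1.527, -2.635]
ft_force: [0.1, -1.2, -3.9]
opening: 0.0666
```

Call:
send_rows(
  motion=[
    [[0.05,0,-0.018,0.053,0.023],[0.05,0,-0.017,0.053,0.023],[0.05,0,-0.01,0.035,0.0]],
  ],
)

```text
time_s: 28.1
tool_pos: [0.4212, -0.1385, 0.1747]
tool_rot: [-0.954, 1.523, -2.67]
ft_force: [0.0, 1.5, -4.0]
opening: 0.0665
```

```bash

python3 - <<'E'
from h import *
settle(8)
goto(.491,-.0847,.18,81.4,step=.06,op=.05); 
E
```

```text
time 28.5 at [ 0.4239 -0.1348  0.175 ] jaw -98.0 tilt [-0.041 -0.021 -0.999] open 0.0664 F [ 0.5 -1.3 -3.7] q7 -1.37
[[0.05, -0.0044, 0.0296, -0.0294, 0.005], [0.05, -0.0044, 0.0295, -0.0296, 0.005]]
```

Call:
send_rows(
  motion=[
    [[0.05,-0.005,0.046,-0.041,0.01]],
  ],
)

```text
time_s: 28.62
tool_pos: [0.4716, -0.1029, 0.1769]
tool_rot: [-0.966, 1.519, -2.694]
ft_force: [1.5, -0.9, -4.4]
opening: 0.0665
```

```bash
python3 - <<'E'
from h import *
arm.get_image("wrist");print(np.round(pose()[0],4))
E
```

```text
[[-0.0304  0.9892 -0.1433  0.4846]
 [-0.0181 -0.1439 -0.9894 -0.0938]
 [-0.9994 -0.0274  0.0223  0.1776]
 [ 0.      0.      0.      1.    ]]
```

Call:
send_rows(
  motion=[
    [[0.05,0,0,0,0]],
  ],
)

```text
time_s: 28.8
tool_pos: [0.4862, -0.0913, 0.1772]
tool_rot: [-0.896, 1.536, -2.606]
ft_force: [0.1, -0.5, -3.2]
opening: 0.0666
```

```bash

python3 - <<'E'
from h import *
settle(8)
goto(.491,-.0847,.16,81.4,step=.06,op=.05); 
E
```

```text
time 29.2 at [ 0.4839 -0.0944  0.1776] jaw -98.3 tilt [-0.031 -0.018 -0.999] open 0.0669 F [-0.1 -0.  -3.7] q7 -1.47
[[0.05, 0.0172, 0.0061, -0.011, 0.005]]
```

Call:
send_rows(
  motion=[
    [[0.05,0.03,0.006,-0.01,0.004]],
  ],
)

```text
time_s: 29.32
tool_pos: [0.4917, -0.0875, 0.1487]
tool_rot: [-0.776, 1.538, -2.499]
ft_force: [0.9, 0.4, -4.3]
opening: 0.0664
```

```bash

python3 - <<'E'
from h import *
settle(7)
goto(.491,-.0847,.128,81.4,step=.06,op=.05); 
E
```

```text
time 29.68 at [ 0.4906 -0.0866  0.1482] jaw -98.6 tilt [-0.03  -0.019 -0.999] open 0.0666 F [-0.2  0.2 -3.7] q7 -1.48
[[0.05, 0.0201, 0.0006, -0.0024, 0.0]]
```

Call:
send_rows(
  motion=[
    [[0.05,0.02,0,-0.002,0]],
  ],
)

```text
time_s: 29.8
tool_pos: [0.4921, -0.0858, 0.1298]
tool_rot: [-0.751, 1.539, -2.472]
ft_force: [-0.2, -0.3, -4.0]
opening: 0.0665
```

```bash

python3 - <<'E'
from h import *
settle(7)
goto(.491,-.0847,.122,81.4,step=.06,op=.05); 
E
```

```text
time 30.15 at [ 0.4909 -0.0852  0.1289] jaw -98.6 tilt [-0.028 -0.019 -0.999] open 0.0667 F [-0.3 -0.6 -3.4] q7 -1.48
[[0.05, 0.0069, 0.0002, -0.0007, 0.0]]
```

Call:
send_rows(
  motion=[
    [[0.05,0.006,0,-0.001,0]],
  ],
)

```text
time_s: 30.28
tool_pos: [0.4916, -0.0845, 0.1235]
tool_rot: [-0.79, 1.538, -2.511]
ft_force: [0.2, -1.0, -4.1]
opening: 0.0666
```

```bash

python3 - <<'E'
from h import *
settle(6)
goto(.491,-.0847,.122,81.4,step=.06,op=.05); 
E
```

```text
time 30.57 at [ 0.4914 -0.0845  0.1231] jaw -98.6 tilt [-0.027 -0.019 -0.999] open 0.0664 F [ 1.8 -1.1 -1.6] q7 -1.48
[[0.05, 0.0011, -0.0003, 0.0003, -0.0]]
```

Contact starts; lower 1 mm more and release.

Call:
send_rows(
  motion=[
    [[0.05,0.001,0,0,0],[0.078,0,0,0,0],[0.078,0,0,0,0]],
  ],
)

```text
time_s: 30.95
tool_pos: [0.4911, -0.0843, 0.1228]
tool_rot: [-0.823, 1.538, -2.544]
ft_force: [-0.9, -0.1, -0.3]
opening: 0.0779
```

```bash

python3 - <<'E'
from h import *
settle(6)
goto(.491,-.0847,.2,81.4,step=.06,op=.078); 
E
```

```text
time 31.25 at [ 0.4912 -0.0843  0.1227] jaw -98.6 tilt [-0.027 -0.019 -0.999] open 0.078 F [-0.2  1.2 -0.2] q7 -1.48
[[0.078, -0.0386, -0.001, 0.0011, 0.0], [0.078, -0.0386, -0.001, 0.0011, 0.0]]
```

Call:
send_rows(
  motion=[
    [[0.08,-0.04,0,0,0],[0.08,-0.05,0,0,0],[0.08,-0.035,0,0,0]],
  ],
)

```text
time_s: 31.62
tool_pos: [0.4926, -0.0817, 0.2482]
tool_rot: [-0.945, 1.531, -2.666]
ft_force: [-0.0, -0.7, -0.3]
opening: 0.08
```

```bash

python3 - <<'E'
from h import *
settle(7)
wfit((.492,-.085),.146,"w7")
im,d=arm.get_image("side"); cv2.imwrite("pics/s7.png",im[:,:,::-1])
print(arm.spot_point("side","mallet_grip"),arm.spot_point("side","mallet"))
goto(.59,-.355,.2,98,step=.06,op=.08); 
E
```

```text
wrist fit 7295 0.1456 (array([491.6, -84. ]), array([95.9, 68.2]), -8.7) mean [ 0.4952 -0.0845  0.1456]
[{'pixel': [121.9, 297.6], 'conf': 0.79}] [{'pixel': [125.8, 302.4], 'conf': 0.82}, {'pixel': [250.8, 257.2], 'conf': 0.24}]
time 32.17 at [ 0.4918 -0.0816  0.2455] jaw -98.6 tilt [-0.038 -0.018 -0.999] open 0.0795 F [-0.3 -0.7 -0.3] q7 -1.52
[[0.08, 0.0093, 0.0279, 0.0509, -0.058], [0.08, 0.0093, 0.0249, 0.0524, -0.058], [0.08, 0.0093, 0.0219, 0.0538, -0.058], [0.08, 0.0093, 0.0187, 0.055, -0.058], [0.08, 0.0093, 0.0155, 0.0559, -0.058]]
```

View pics/w7.png

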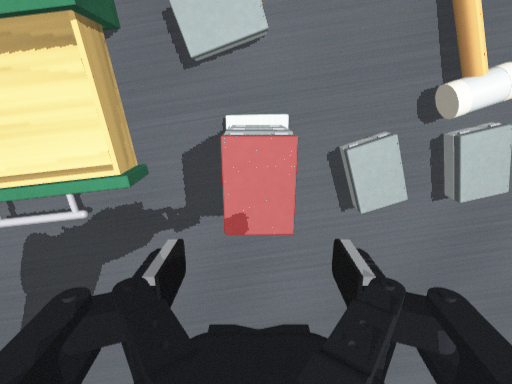

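View pics/s7.png

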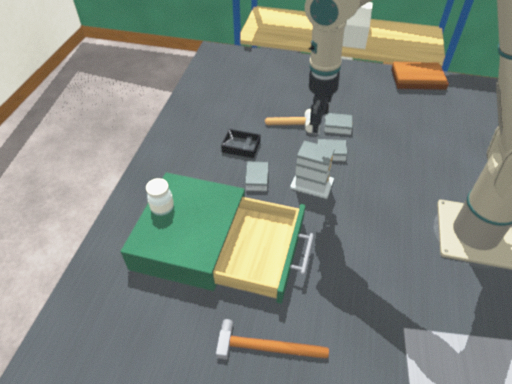

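```bash

python3 - <<'E'
from h import *
goto(.545,-.39,.2,100,step=.06,op=.08); 
E
```

```text
time 32.17 at [ 0.4918 -0.0816  0.2455] jaw -98.6 tilt [-0.038 -0.018 -0.999] open 0.0795 F [-0.3 -0.7 -0.3] q7 -1.52
[[0.08, 0.0082, 0.0168, 0.0493, -0.054], [0.08, 0.0082, 0.0141, 0.0501, -0.054], [0.08, 0.0082, 0.0113, 0.0508, -0.054], [0.08, 0.0082, 0.0086, 0.0514, -0.054], [0.08, 0.0082, 0.0058, 0.0517, -0.054]]
[[0.08, 0.0082, 0.003, 0.052, -0.054]]
```

Call:
send_rows(
  motion=[
    [[0.08,0.008,0.017,0.049,-0.054],[0.08,0.008,0.014,0.05,-0.054],[0.08,0.008,0.011,0.05,-0.054],[0.08,0.008,0.008,0.05,-0.054],[0.08,0.008,0.006,0.05,-0.054]],
  ],
)

```text
time_s: 32.8
tool_pos: [0.5405, -0.3342, 0.2045]
tool_rot: [-1.378, 1.529, -2.808]
ft_force: [0.7, -0.3, -0.7]
opening: 0.0804
```

Call:
send_rows(
  motion=[
    [[0.08,0.008,0.003,0.052,-0.054]],
  ],
)

```text
time_s: 32.92
tool_pos: [0.5507, -0.3866, 0.1959]
tool_rot: [-1.459, 1.529, -2.833]
ft_force: [1.0, 0.6, 0.2]
opening: 0.0798
```

```bash

python3 - <<'E'
from h import *
settle(7)
goto(.595,-.363,.2,100,step=.06,op=.08); 
E
```

```text
time 33.27 at [ 0.5509 -0.3835  0.1967] jaw -78.8 tilt [-0.039 -0.012 -0.999] open 0.0797 F [-0.2 -0.1 -0.2] q7 -0.76
[[0.08, -0.0052, 0.0471, -0.0115, 0.022]]
```

Pump in +x.

Call:
send_rows(
  motion=[
    [[0.08,-0.004,0.06,-0.01,0.0]],
  ],
)

```text
time_s: 33.4
tool_pos: [0.6034, -0.3654, 0.1991]
tool_rot: [-1.436, 1.524, -2.819]
ft_force: [1.3, -1.6, -0.2]
opening: 0.0797
```

```bash
python3 - <<'E'
from h import *
arm.get_image("wrist");print(np.round(pose()[0],4))
E
```

```text
[[-0.0302  0.979   0.2016  0.6174]
 [-0.0086  0.2014 -0.9795 -0.3546]
 [-0.9995 -0.0313  0.0023  0.1988]
 [ 0.      0.      0.      1.    ]]
```

Call:
send_rows(
  motion=[
    [[0.08,0,0,0,0]],
  ],
)

```text
time_s: 33.58
tool_pos: [0.6197, -0.351, 0.1988]
tool_rot: [-1.531, 1.541, -2.894]
ft_force: [0.1, -0.3, 0.0]
opening: 0.0801
```

```bash

python3 - <<'E'
from h import *
settle(8)
im,d,P=cloud("wrist"); cv2.imwrite("pics/w8.png",im[:,:,::-1])
hsv=cv2.cvtColor(im,cv2.COLOR_RGB2HSV)
org=(hsv[...,0]>5)&(hsv[...,0]<25)&(hsv[...,1]>90)
m=comp(P,d,org&(P[...,2]>.012)&(P[...,2]<.05),(.63,-.35),.12); t=P[m]; print("handle",rect(t),t[:,2].max(),m.sum())
c=t[:,:2].mean(0); u,s_,v=np.linalg.svd(t[:,:2]-c,full_matrices=False); print("axis",c,np.degrees(np.arctan2(*(v[0]*np.sign(v[0][0]))[::-1])))
m=comp(P,d,(hsv[...,1]<60)&(hsv[...,2]>120)&(P[...,2]>.036)&(P[...,2]<.06),(.541,-.373),.06); print("head",rect(P[m]),P[m].mean(0),P[m][:,2].max())
for q in ["mallet","mallet_grip"]:
  for o in arm.spot_point("wrist",q)[:2]:
    a=np.round(o["pixel"]).astype(int); print(q,o["conf"],a,P[a[0],a[1]])
goto(.595,-.363,.15,100,step=.06,op=.08); 
E
```

```text
handle (array([ 628.4, -357.1]), array([147.1,  25.7]), 10.3) 0.03506870917336802 1715
axis [ 0.63239651 -0.35381835] 10.068591112967333
head (array([ 537.1, -373.9]), array([77.6, 36.1]), -78.6) [ 0.53931338 -0.37371414  0.04158205] 0.04573653739613126
mallet 0.58 [198 260] [ 0.5850907  -0.36378159  0.03234271]
mallet_grip 0.89 [190 261] [ 0.59461415 -0.36305505  0.03055514]
time 34.12 at [ 0.617  -0.3551  0.1989] jaw -78.4 tilt [-0.03  -0.009 -1.   ] open 0.0803 F [ 1.1 -0.3  0.3] q7 -0.83
[[0.08, 0.0496, -0.0216, 0.0032, 0.028]]
```

View pics/w8.png

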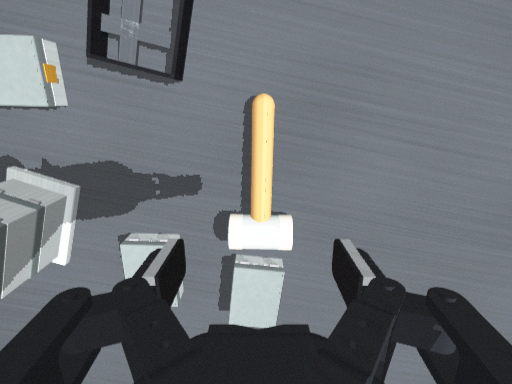

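Call:
send_rows(
  motion=[
    [[0.05,0.05,-0.022,0.003,0.015]],
  ],
)

```text
time_s: 34.25
tool_pos: [0.5993, -0.3634, 0.1531]
tool_rot: [-1.179, 1.547, -2.56]
ft_force: [-0.6, -0.8, -0.6]
opening: 0.0637
```

```bash

python3 - <<'E'
from h import *
settle(7)
goto(.5935,-.3615,.1,100.5,step=.06,op=.05); 
E
```

```text
time 34.6 at [ 0.5967 -0.363   0.1516] jaw -79.2 tilt [-0.027 -0.01  -1.   ] open 0.0501 F [0.  0.3 0.7] q7 -0.82
[[0.05, 0.0517, -0.0014, -0.0023, 0.005]]
```

Call:
send_rows(
  motion=[
    [[0.05,0.052,-0.002,-0.002,0.005]],
  ],
)

```text
time_s: 34.72
tool_pos: [0.5987, -0.3642, 0.1053]
tool_rot: [-0.882, 1.549, -2.268]
ft_force: [-0.3, -0.9, -0.7]
opening: 0.05
```

```bash

python3 - <<'E'
from h import *
settle(7)
goto(.5935,-.3615,.05,100.5,step=.06,op=.05); 
E
```

```text
time 35.08 at [ 0.5947 -0.3628  0.1021] jaw -79.5 tilt [-0.023 -0.012 -1.   ] open 0.0501 F [ 0.2 -0.5 -0.4] q7 -0.82
[[0.05, 0.0521, 0.0004, -0.0019, 0.0]]
```

Call:
send_rows(
  motion=[
    [[0.05,0.052,0,-0.002,0]],
  ],
)

```text
time_s: 35.2
tool_pos: [0.5982, -0.3646, 0.056]
tool_rot: [-0.706, 1.549, -2.093]
ft_force: [0.5, -0.9, -0.9]
opening: 0.0497
```

```bash

python3 - <<'E'
from h import *
settle(7)
im,d=arm.get_image("wrist"); cv2.imwrite("pics/w9.png",im[:,:,::-1])
goto(.5935,-.3615,.01,100.5,step=.06,op=.05); 
E
```

```text
time 35.6 at [ 0.5945 -0.3623  0.0524] jaw -79.5 tilt [-0.02  -0.014 -1.   ] open 0.0498 F [ 0.4 -0.2  0.2] q7 -0.82
[[0.05, 0.0424, 0.0001, -0.0014, 0.0]]
```

View pics/w9.png

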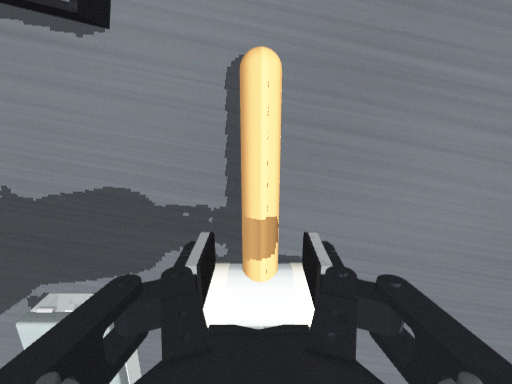

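Handle centred between the pads (col ~261). Descend and close.

Call:
send_rows(
  motion=[
    [[0.05,0.037,0,-0.001,0]],
  ],
)

```text
time_s: 35.72
tool_pos: [0.5971, -0.3641, 0.0197]
tool_rot: [-0.734, 1.549, -2.122]
ft_force: [0.3, 0.3, 0.1]
opening: 0.0501
```

```bash

python3 - <<'E'
from h import *
settle(7)
goto(.5935,-.3615,.01,100.5,step=.06,op=.05); 
E
```

```text
time 36.08 at [ 0.5945 -0.3625  0.0171] jaw -79.5 tilt [-0.018 -0.015 -1.   ] open 0.05 F [-0.5  0.1  0. ] q7 -0.82
[[0.05, 0.0071, -0.0007, -0.0013, 0.0]]
```

Call:
send_rows(
  motion=[
    [[0.03,0.002,0,-0.001,0]],
  ],
)

```text
time_s: 36.2
tool_pos: [0.595, -0.3621, 0.0163]
tool_rot: [-0.954, 1.548, -2.342]
ft_force: [-1.3, 0.0, 0.2]
opening: 0.033
```

```bash

python3 - <<'E'
from h import *
settle(5)
goto(.5935,-.3615,.01,100.5,step=.06,op=.03); 
E
```

```text
time 36.45 at [ 0.5946 -0.3619  0.0154] jaw -79.5 tilt [-0.017 -0.016 -1.   ] open 0.0298 F [ 0.2 -1.1 -0.2] q7 -0.82
[[0.03, 0.0054, -0.0009, -0.0006, 0.0]]
```

Call:
send_rows(
  motion=[
    [[0.01,0,0,0,0]],
  ],
)

```text
time_s: 36.58
tool_pos: [0.5948, -0.3623, 0.0159]
tool_rot: [-0.97, 1.547, -2.358]
ft_force: [-0.3, -0.1, 1.2]
opening: 0.0233
```

```bash

python3 - <<'E'
from h import *
settle(6)
goto(.5935,-.3615,.2,100.5,step=.06,op=.01); 
E
```

```text
time 36.88 at [ 0.5948 -0.3623  0.0159] jaw -79.5 tilt [-0.016 -0.017 -1.   ] open 0.0231 F [-0.4 -1.5  4.6] q7 -0.82
[[0.01, -0.046, -0.0012, 0.0004, 0.0], [0.01, -0.046, -0.0012, 0.0004, 0.0], [0.01, -0.046, -0.0012, 0.0004, 0.0], [0.01, -0.046, -0.0012, 0.0004, 0.0]]
```

Call:
send_rows(
  motion=[
    [[0.04,0,0,0,0],[0.04,0,0,0,0]],
  ],
)

```text
time_s: 37.12
tool_pos: [0.594, -0.3611, 0.0147]
tool_rot: [-1.088, 1.547, -2.476]
ft_force: [0.5, -0.2, -0.8]
opening: 0.04
```

Call:
send_rows(
  motion=[
    [[0.04,0.009,-0.001,0,0]],
  ],
)

```text
time_s: 37.25
tool_pos: [0.5933, -0.3613, 0.0057]
tool_rot: [-1.056, 1.548, -2.443]
ft_force: [-0.1, 0.3, 0.5]
opening: 0.0396
```

```bash

python3 - <<'E'
from h import *
settle(6)
goto(.5935,-.3615,.006,100.5,step=.06,op=.04); 
E
```

```text
time 37.55 at [ 0.5929 -0.3614  0.0056] jaw -79.5 tilt [-0.018 -0.014 -1.   ] open 0.0404 F [ 0.3  0.4 -0.9] q7 -0.81
[[0.04, -0.0004, 0.0006, 0.0002, -0.0]]
```

Call:
send_rows(
  motion=[
    [[0.01,0,0,0,0],[0.01,0,0,0,0]],
  ],
)

```text
time_s: 37.8
tool_pos: [0.5933, -0.3618, 0.0062]
tool_rot: [-1.041, 1.548, -2.428]
ft_force: [-0.1, 0.5, -2.2]
opening: 0.0236
```

```bash

python3 - <<'E'
from h import *
settle(6)
goto(.5935,-.3615,.2,100.5,step=.06,op=.01); 
E
```

```text
time 38.1 at [ 0.5933 -0.3618  0.0062] jaw -79.5 tilt [-0.018 -0.015 -1.   ] open 0.0241 F [-0.8 -0.1  0.4] q7 -0.81
[[0.01, -0.0484, -0.0009, 0.0005, 0.0], [0.01, -0.0484, -0.0009, 0.0005, 0.0], [0.01, -0.0484, -0.0009, 0.0005, 0.0], [0.01, -0.0484, -0.0009, 0.0005, 0.0]]
```

Call:
send_rows(
  motion=[
    [[0.01,-0.04,0,0,0],[0.01,-0.055,0,0,0],[0.01,-0.055,0,0,0],[0.01,-0.05,0,0,0]],
  ],
  force=70,
)

```text
time_s: 38.6
tool_pos: [0.5927, -0.3555, 0.2028]
tool_rot: [-1.576, 1.538, -2.963]
ft_force: [0.5, -0.7, -3.6]
opening: 0.0237
```

```bash

python3 - <<'E'
from h import *
settle(8)
im,d=arm.get_image("wrist"); cv2.imwrite("pics/w10.png",im[:,:,::-1])
goto(.597,.188,.2,-2.2,step=.055,op=.01); 
E
```

```text
time 39.05 at [ 0.592  -0.3554  0.1994] jaw -79.5 tilt [-0.035 -0.005 -0.999] open 0.0241 F [-0.5 -0.8 -3.1] q7 -0.83
[[0.01, -0.0003, 0.0104, -0.0533, -0.135], [0.01, -0.0003, 0.0175, -0.0515, -0.135], [0.01, -0.0003, 0.0242, -0.0486, -0.135], [0.01, -0.0003, 0.0305, -0.0449, -0.135], [0.01, -0.0003, 0.0363, -0.0404, -0.135]]
[[0.01, -0.0003, 0.0414, -0.0352, -0.135], [0.01, -0.0003, 0.0458, -0.0293, -0.135], [0.01, -0.0003, 0.0493, -0.0229, -0.135], [0.01, -0.0003, 0.0519, -0.016, -0.135], [0.01, -0.0003, 0.0536, -0.0089, -0.135]]
```

View pics/w10.png

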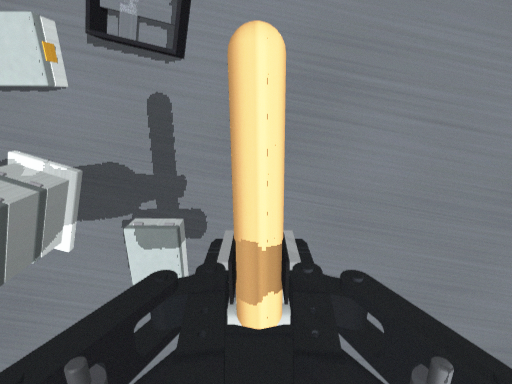

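Call:
send_rows(
  motion=[
    [[0.01,0,0.01,-0.053,-0.135],[0.01,0,0.018,-0.052,-0.135],[0.01,0,0.024,-0.049,-0.135],[0.01,0,0.03,-0.045,-0.135],[0.01,0,0.036,-0.04,-0.135]],
  ],
)

```text
time_s: 39.67
tool_pos: [0.589, -0.0838, 0.1914]
tool_rot: [-2.258, 1.527, -2.96]
ft_force: [0.5, 0.2, -2.7]
opening: 0.0237
```

```bash

python3 - <<'E'
from h import *
settle(7)
goto(.597,.188,.2,-2.2,step=.055,op=.01); 
E
```

```text
time 40.02 at [ 0.5893 -0.0874  0.1918] jaw -40.7 tilt [-0.042 -0.009 -0.999] open 0.0237 F [-0.6  0.6 -2.5] q7 -0.66
[[0.01, -0.0018, 0.0356, -0.029, -0.112], [0.01, -0.0018, 0.0386, -0.0248, -0.112], [0.01, -0.0018, 0.0412, -0.0203, -0.112], [0.01, -0.0018, 0.0432, -0.0156, -0.112], [0.01, -0.0018, 0.0446, -0.0107, -0.112]]
[[0.01, -0.0018, 0.0456, -0.0056, -0.112]]
```

```bash

python3 - <<'E'
from h import *
goto(.535,.185,.2,-2.2,step=.055,op=.01); 
E
```

```text
time 40.02 at [ 0.5893 -0.0874  0.1918] jaw -40.7 tilt [-0.042 -0.009 -0.999] open 0.0237 F [-0.6  0.6 -2.5] q7 -0.66
[[0.01, -0.0014, 0.0285, -0.0365, -0.112], [0.01, -0.0014, 0.0324, -0.0331, -0.112], [0.01, -0.0014, 0.0359, -0.0292, -0.112], [0.01, -0.0014, 0.0389, -0.025, -0.112], [0.01, -0.0014, 0.0415, -0.0205, -0.112]]
[[0.01, -0.0014, 0.0435, -0.0158, -0.112]]
```

Call:
send_rows(
  motion=[
    [[0.01,-0.002,0.028,-0.036,-0.112],[0.01,-0.002,0.032,-0.033,-0.112],[0.01,-0.002,0.036,-0.029,-0.112],[0.01,-0.002,0.039,-0.025,-0.112],[0.01,-0.002,0.041,-0.02,-0.112]],
  ],
)

```text
time_s: 40.65
tool_pos: [0.5469, 0.1288, 0.1997]
tool_rot: [-2.618, 1.526, -2.776]
ft_force: [1.0, 0.9, -3.1]
opening: 0.0239
```

Call:
send_rows(
  motion=[
    [[0.01,-0.002,0.043,-0.016,-0.112]],
  ],
)

```text
time_s: 40.78
tool_pos: [0.5384, 0.1734, 0.2013]
tool_rot: [-2.712, 1.526, -2.758]
ft_force: [-0.1, -0.5, -3.2]
opening: 0.0237
```

```bash

python3 - <<'E'
from h import *
settle(7)
goto(.597,.188,.2,-2.2,step=.055,op=.01); 
E
```

```text
time 41.12 at [0.5386 0.1713 0.2012] jaw -2.9 tilt [-0.042 -0.017 -0.999] open 0.0237 F [ 0.5 -0.5 -1.9] q7 -0.57
[[0.01, -0.0008, 0.0098, 0.0287, -0.006], [0.01, -0.0008, 0.0096, 0.0288, -0.006]]
```

Pump +x,+y (tool z=+x, y=+y).

Call:
send_rows(
  motion=[
    [[0.01,0,0.018,0.057,-0.012]],
  ],
)

```text
time_s: 41.25
tool_pos: [0.5919, 0.183, 0.1976]
tool_rot: [-2.69, 1.516, -2.729]
ft_force: [2.1, 1.4, -1.7]
opening: 0.0237
```

```bash
python3 - <<'E'
from h import *
arm.get_image("wrist");print(np.round(pose()[0],4))
E
```

```text
[[-0.033   0.0413  0.9986  0.6053]
 [-0.0156  0.999  -0.0419  0.1857]
 [-0.9993 -0.0169 -0.0323  0.1975]
 [ 0.      0.      0.      1.    ]]
```

Call:
send_rows(
  motion=[
    [[0.01,0,0,0,0]],
  ],
)

```text
time_s: 41.42
tool_pos: [0.6068, 0.1842, 0.1967]
tool_rot: [-2.644, 1.534, -2.689]
ft_force: [-0.3, -0.7, -3.4]
opening: 0.0238
```

```bash

python3 - <<'E'
from h import *
settle(8)
im,d=arm.get_image("wrist"); cv2.imwrite("pics/w11.png",im[:,:,::-1])
im,d=arm.get_image("side"); cv2.imwrite("pics/s11.png",im[:,:,::-1])
goto(.597,.188,.14,-2.2,step=.06,op=.01); 
E
```

```text
time 41.92 at [0.605  0.1858 0.1978] jaw -2.4 tilt [-0.033 -0.016 -0.999] open 0.0238 F [ 1.3 -0.5 -3.5] q7 -0.54
[[0.01, 0.058, 0.0029, -0.0062, -0.003]]
```

View pics/w11.png

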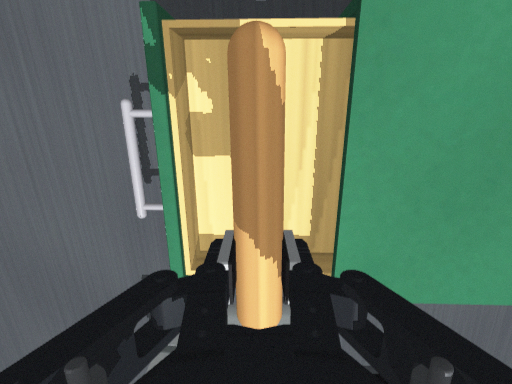

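View pics/s11.png

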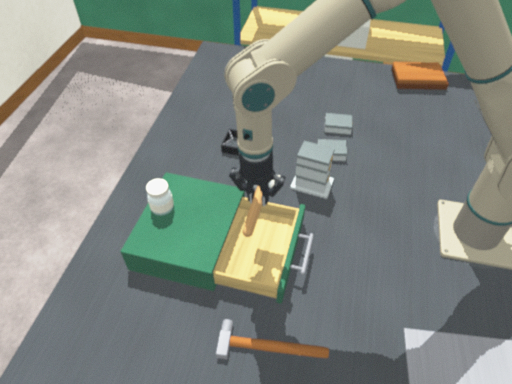

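Call:
send_rows(
  motion=[
    [[0.01,0.057,0.003,-0.006,-0.003]],
  ],
)

```text
time_s: 42.05
tool_pos: [0.602, 0.1895, 0.1449]
tool_rot: [-2.594, 1.547, -2.634]
ft_force: [0.5, 1.2, -4.0]
opening: 0.0237
```

```bash

python3 - <<'E'
from h import *
settle(7)
goto(.597,.188,.085,-2.2,step=.06,op=.01); 
E
```

```text
time 42.4 at [0.5991 0.1886 0.1431] jaw -2.2 tilt [-0.029 -0.014 -0.999] open 0.0239 F [ 0.2  1.4 -3.8] q7 -0.57
[[0.01, 0.0582, 0.0002, -0.0004, -0.001]]
```

Call:
send_rows(
  motion=[
    [[0.01,0.058,0,0,0]],
  ],
)

```text
time_s: 42.52
tool_pos: [0.6037, 0.19, 0.0909]
tool_rot: [-2.542, 1.554, -2.581]
ft_force: [1.1, 0.8, -3.4]
opening: 0.024
```

```bash

python3 - <<'E'
from h import *
settle(7)
goto(.597,.188,.042,-2.2,step=.06,op=.01); 
E
```

```text
time 42.88 at [0.5993 0.1886 0.0877] jaw -2.2 tilt [-0.025 -0.013 -1.   ] open 0.0237 F [ 0.5  0.6 -3.1] q7 -0.59
[[0.01, 0.0458, -0.0001, -0.0012, -0.001]]
```

Call:
send_rows(
  motion=[
    [[0.01,0.045,0,-0.001,0]],
  ],
)

```text
time_s: 43.0
tool_pos: [0.6024, 0.19, 0.0477]
tool_rot: [-2.53, 1.556, -2.569]
ft_force: [1.0, -0.2, -3.2]
opening: 0.0238
```

```bash

python3 - <<'E'
from h import *
settle(7)
goto(.597,.188,.03,-2.2,step=.06,op=.01); 
E
```

```text
time 43.35 at [0.5987 0.1886 0.0448] jaw -2.2 tilt [-0.021 -0.011 -1.   ] open 0.0241 F [ 0.5  0.6 -3. ] q7 -0.6
[[0.01, 0.0148, -0.0005, -0.0013, -0.001]]
```

Call:
send_rows(
  motion=[
    [[0.01,0.012,0,-0.001,0]],
  ],
)

```text
time_s: 43.48
tool_pos: [0.5992, 0.1892, 0.0346]
tool_rot: [-2.582, 1.551, -2.621]
ft_force: [0.4, -0.4, -3.3]
opening: 0.0236
```

```bash

python3 - <<'E'
from h import *
settle(7)
goto(.597,.188,.029,-2.2,step=.06,op=.01); 
E
```

```text
time 43.83 at [0.5975 0.1886 0.0329] jaw -2.2 tilt [-0.021 -0.011 -1.   ] open 0.0235 F [-0.4 -0.1 -3. ] q7 -0.61
[[0.01, 0.0039, -0.0006, -0.0004, -0.001]]
```

Call:
send_rows(
  motion=[
    [[0.01,0.004,0,0,0]],
  ],
)

```text
time_s: 43.95
tool_pos: [0.5979, 0.1888, 0.0292]
tool_rot: [-2.61, 1.548, -2.649]
ft_force: [-0.9, 2.2, 2.0]
opening: 0.0238
```

```bash

python3 - <<'E'
from h import *
settle(5)
goto(.597,.188,.029,-2.2,step=.06,op=.01); 
E
```

```text
time 44.2 at [0.5978 0.1889 0.0292] jaw -2.2 tilt [-0.02  -0.011 -1.   ] open 0.024 F [-0.4  0.6  0.8] q7 -0.61
[[0.01, 0.0002, -0.0009, -0.0008, -0.0]]
```

Call:
send_rows(
  motion=[
    [[0.045,0,0,0,0],[0.045,0,0,0,0]],
  ],
)

```text
time_s: 44.45
tool_pos: [0.5979, 0.1886, 0.0294]
tool_rot: [-2.598, 1.548, -2.637]
ft_force: [-0.1, 0.9, 0.4]
opening: 0.0447
```

```bash

python3 - <<'E'
from h import *
settle(3)
goto(.597,.188,.15,-2.2,step=.06,op=.05); 
E
```

```text
time 44.6 at [0.5979 0.1886 0.0294] jaw -2.2 tilt [-0.02  -0.011 -1.   ] open 0.045 F [ 0.4 -0.4 -0.8] q7 -0.61
[[0.05, -0.0402, -0.0007, -0.0011, -0.0], [0.05, -0.0402, -0.0007, -0.0011, -0.0], [0.05, -0.0402, -0.0007, -0.0011, -0.0]]
```

Call:
send_rows(
  motion=[
    [[0.045,-0.05,0,0,0],[0.045,-0.055,0,0,0],[0.045,-0.05,0,0,0]],
  ],
)

```text
time_s: 44.98
tool_pos: [0.598, 0.189, 0.1832]
tool_rot: [-2.653, 1.536, -2.691]
ft_force: [1.3, 0.4, -0.1]
opening: 0.0448
```

```bash

python3 - <<'E'
from h import *
settle(7)
im,d,P=cloud("wrist"); cv2.imwrite("pics/w12.png",im[:,:,::-1])
hsv=cv2.cvtColor(im,cv2.COLOR_RGB2HSV)
grn=(hsv[...,0]>50)&(hsv[...,0]<90)&(hsv[...,1]>80)
m=comp(P,d,grn&(abs(P[...,2]-.079)<.006)&(P[...,0]<.6),(.5,.2),.2); print("front",rect(P[m]),np.median(P[m][:,2]),m.sum())
m=comp(P,d,grn&(abs(P[...,2]-.09)<.006)&(P[...,0]>.6),(.75,.2),.2); print("cab",rect(P[m]),np.median(P[m][:,2]),P[m][:,0].min())
for o in arm.spot_point("wrist","drawer_handle")[:2]:
    a=np.round(o["pixel"]).astype(int); print(o["conf"],a,P[a[0],a[1]])
m=comp(P,d,(hsv[...,1]<50)&(hsv[...,2]>110)&(P[...,0]<.5)&(P[...,2]>.03)&(P[...,2]<.07),(.46,.2),.1); print("bar",rect(P[m]),np.median(P[m][:,2]),P[m].mean(0),m.sum())
goto(.40,.212,.15,-2.2,step=.06,op=.05); 
E
```

```text
front (array([508.6, 226.3]), array([242.2,  15.9]), 87.5) 0.07705382297566873 4599
cab (array([735.9, 185.9]), array([313.2, 150.5]), -77.0) 0.08959955100535255 0.676425989409812
0.71 [170 136] [0.46866942 0.2081418  0.05555487]
bar (array([476.2, 209.6]), array([128.8,  31.7]), 87.6) 0.055977200147404316 [0.46982637 0.21552574 0.0557564 ] 1695
time 45.42 at [0.5973 0.1888 0.18  ] jaw -2.2 tilt [-0.034 -0.016 -0.999] open 0.0452 F [ 0.2 -0.  -0.1] q7 -0.56
[[0.05, 0.0091, 0.004, -0.0492, -0.0], [0.05, 0.0091, 0.004, -0.0492, -0.0], [0.05, 0.0091, 0.004, -0.0492, -0.0], [0.05, 0.0091, 0.0041, -0.0492, -0.0]]
```

View pics/w12.png

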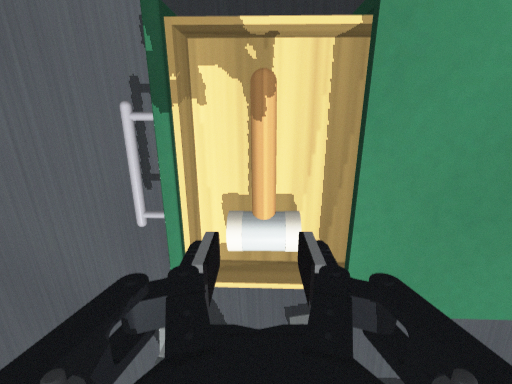

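Call:
send_rows(
  motion=[
    [[0.0,0.002,0.005,-0.043,0],[0.0,0.002,0.005,-0.044,0],[0.0,0.002,0.005,-0.044,0],[0.0,0.002,0.005,-0.044,0]],
  ],
)

```text
time_s: 45.92
tool_pos: [0.4198, 0.2147, 0.1732]
tool_rot: [-2.667, 1.53, -2.71]
ft_force: [-0.2, 0.7, -0.7]
opening: 0.0001
```

```bash

python3 - <<'E'
from h import *
settle(8)
goto(.425,.213,.13,-2.2,step=.06,op=.0); 
E
```

```text
time 46.33 at [0.4229 0.2145 0.1737] jaw -2.6 tilt [-0.035 -0.017 -0.999] open 0.0002 F [-0.2 -0.8 -0.1] q7 -0.76
[[0.0, 0.0436, -0.0006, 0.0036, -0.007]]
```

Call:
send_rows(
  motion=[
    [[0.0,0.055,0,0.003,-0.005]],
  ],
)

```text
time_s: 46.45
tool_pos: [0.4284, 0.2153, 0.1205]
tool_rot: [-2.688, 1.542, -2.73]
ft_force: [1.4, 0.3, -1.1]
opening: -0.0003
```

```bash

python3 - <<'E'
from h import *
settle(7)
goto(.425,.213,.075,-2.2,step=.06,op=.0); 
E
```

```text
time 46.8 at [0.4251 0.2141 0.1202] jaw -2.3 tilt [-0.033 -0.015 -0.999] open 0.0001 F [ 0.8 -0.3 -0.1] q7 -0.79
[[0.0, 0.0452, -0.0004, 0.0013, -0.002]]
```

Call:
send_rows(
  motion=[
    [[0.0,0.043,0,0,0]],
  ],
)

```text
time_s: 46.92
tool_pos: [0.4275, 0.2155, 0.0805]
tool_rot: [-2.703, 1.545, -2.744]
ft_force: [0.8, 0.6, -0.1]
opening: -0.0003
```

```bash

python3 - <<'E'
from h import *
settle(7)
goto(.425,.213,.038,-2.2,step=.06,op=.0); 
im,d=arm.get_image("scene"); cv2.imwrite("pics/c13.png",im[:,:,::-1])
E
```

```text
time 47.27 at [0.4247 0.214  0.0788] jaw -2.3 tilt [-0.03  -0.014 -0.999] open -0.0003 F [0.2 0.4 1.4] q7 -0.82
[[0.0, 0.0408, -0.0004, 0.0016, -0.002]]
```

Call:
send_rows(
  motion=[
    [[0.0,0.041,0,0,0]],
  ],
)

```text
time_s: 47.45
tool_pos: [0.4266, 0.2151, 0.0402]
tool_rot: [-2.715, 1.546, -2.756]
ft_force: [1.0, -0.3, -1.1]
opening: 0.0002
```

```bash

python3 - <<'E'
from h import *
settle(7)
goto(.425,.213,.038,-2.2,step=.06,op=.0); 
im,d,P=cloud("wrist"); cv2.imwrite("pics/w13.png",im[:,:,::-1])
E
```

```text
time 47.8 at [0.4242 0.2138 0.0389] jaw -2.3 tilt [-0.028 -0.013 -1.   ] open -0.0 F [-0.6  0.2  0.9] q7 -0.84
[[0.0, 0.0009, -0.0008, 0.0009, -0.002]]
```

View pics/w13.png

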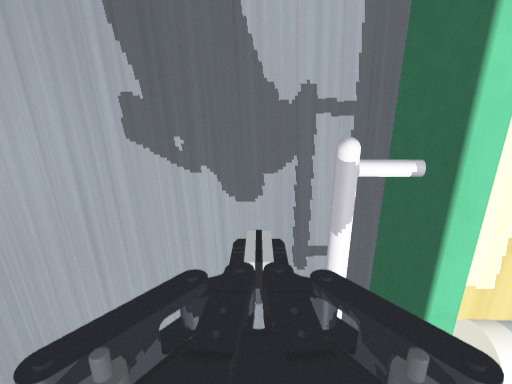

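Call:
send_rows(
  motion=[
    [[0.0,0.002,0,0.025,0]],
  ],
)

```text
time_s: 47.98
tool_pos: [0.4477, 0.2131, 0.0372]
tool_rot: [-2.692, 1.538, -2.73]
ft_force: [-11.3, 4.5, 3.4]
opening: 0.0003
```

```bash

python3 - <<'E'
from h import *
settle(6)
goto(.6,.207,.038,-2.2,step=.06,op=.0); 
E
```

```text
time 48.27 at [0.4482 0.2127 0.0364] jaw -2.3 tilt [-0.029 -0.013 -0.999] open 0.0001 F [-0.6 -0.3 -0.7] q7 -0.81
[[0.0, -0.002, 0.0001, 0.0506, -0.001], [0.0, -0.002, 0.0001, 0.0506, -0.001], [0.0, -0.002, 0.0001, 0.0506, -0.001]]
```

Call:
send_rows(
  motion=[
    [[0.0,0,0,0.03,0],[0.0,0,0,0.03,0]],
  ],
)

```text
time_s: 48.52
tool_pos: [0.5023, 0.2107, 0.0346]
tool_rot: [-2.709, 1.53, -2.744]
ft_force: [-1.3, 0.8, 0.9]
opening: 0.0003
```

```bash

python3 - <<'E'
from h import *
settle(6)
goto(.6,.207,.038,-2.2,step=.06,op=.0); 
im,d,P=cloud("wrist"); cv2.imwrite("pics/w14.png",im[:,:,::-1])
E
```

```text
time 48.83 at [0.5017 0.2106 0.0344] jaw -2.0 tilt [-0.037 -0.016 -0.999] open -0.0 F [-1.1  0.   0.9] q7 -0.75
[[0.0, -0.0036, -0.0001, 0.0491, 0.001], [0.0, -0.0036, -0.0001, 0.0491, 0.001]]
```

View pics/w14.png

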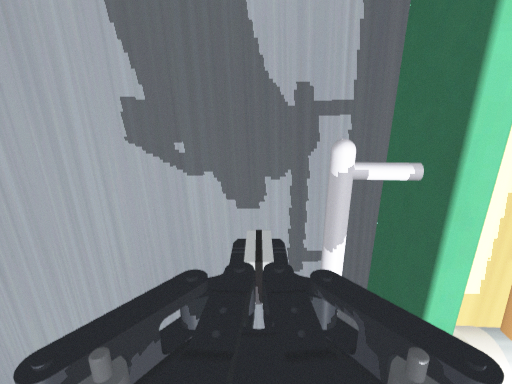

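Call:
send_rows(
  motion=[
    [[0.0,-0.002,0,0.03,0],[0.0,-0.001,0,0.03,0]],
  ],
)

```text
time_s: 49.12
tool_pos: [0.5556, 0.2094, 0.0347]
tool_rot: [-2.731, 1.521, -2.76]
ft_force: [-1.3, -0.0, 0.2]
opening: 0.0001
```

```bash

python3 - <<'E'
from h import *
settle(6)
goto(.615,.207,.038,-2.2,step=.06,op=.0); 
E
```

```text
time 49.42 at [0.5555 0.2096 0.0347] jaw -1.8 tilt [-0.045 -0.018 -0.999] open -0.0 F [-0.5 -0.2  0.4] q7 -0.69
[[0.0, -0.0059, -0.0009, 0.0594, 0.008]]
```

Call:
send_rows(
  motion=[
    [[0.0,-0.001,0,0.02,0]],
  ],
)

```text
time_s: 49.55
tool_pos: [0.5727, 0.2097, 0.0348]
tool_rot: [-2.749, 1.519, -2.776]
ft_force: [1.1, -0.7, 0.4]
opening: -0.0003
```

```bash

python3 - <<'E'
from h import *
settle(6)
goto(.615,.207,.038,-2.2,step=.06,op=.0); 
im,d=arm.get_image("side"); cv2.imwrite("pics/s15.png",im[:,:,::-1])
E
```

```text
time 49.85 at [0.5743 0.2092 0.0348] jaw -1.7 tilt [-0.046 -0.018 -0.999] open 0.0002 F [-0.3  0.4 -0.2] q7 -0.67
[[0.0, -0.005, -0.0011, 0.0406, 0.009]]
```

View pics/s15.png

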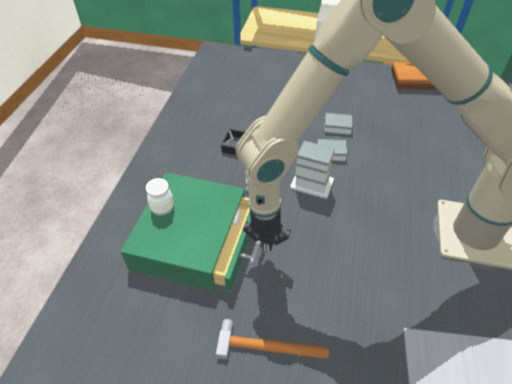

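Call:
send_rows(
  motion=[
    [[0.0,-0.001,0,0.022,0]],
  ],
)

```text
time_s: 50.02
tool_pos: [0.5929, 0.2089, 0.0345]
tool_rot: [-2.754, 1.516, -2.781]
ft_force: [-2.1, 0.5, -0.3]
opening: 0.0
```

```bash

python3 - <<'E'
from h import *
settle(6)
goto(.615,.207,.038,-2.2,step=.06,op=.0); 
E
```

```text
time 50.33 at [0.5956 0.2086 0.0348] jaw -1.7 tilt [-0.047 -0.018 -0.999] open -0.0001 F [0.  0.2 0.1] q7 -0.64
[[0.0, -0.0041, -0.0011, 0.0193, 0.009]]
```

Call:
send_rows(
  motion=[
    [[0.0,-0.002,0,0.012,0]],
  ],
)

```text
time_s: 50.45
tool_pos: [0.604, 0.2085, 0.0355]
tool_rot: [-2.764, 1.514, -2.792]
ft_force: [-5.5, 0.8, -3.2]
opening: 0.0002
```

```bash

python3 - <<'E'
from h import *
settle(6)
goto(.625,.207,.038,-2.2,step=.06,op=.0); 
im,d=arm.get_image("side"); cv2.imwrite("pics/s16.png",cv2.resize(im[150:310,100:330,::-1],None,fx=3,fy=3))
E
```

```text
time 50.75 at [0.6081 0.2084 0.0365] jaw -1.7 tilt [-0.046 -0.018 -0.999] open 0.0002 F [-1.3 -0.3  0.8] q7 -0.63
[[0.0, -0.0023, -0.001, 0.0169, 0.009]]
```

View pics/s16.png

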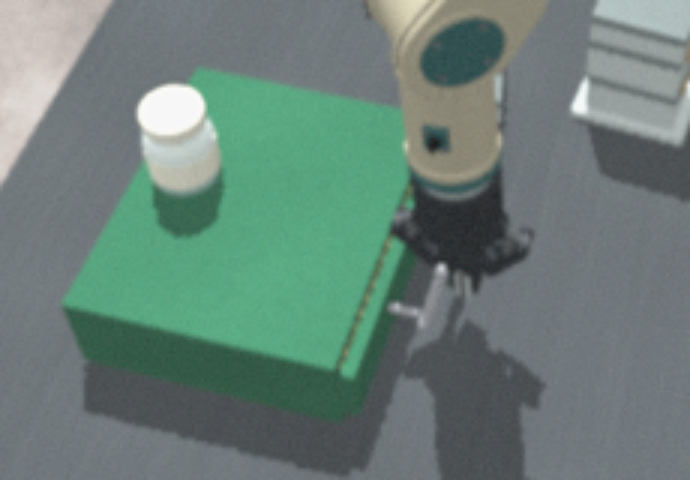

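Call:
send_rows(
  motion=[
    [[0.0,-0.001,0,0.01,0]],
  ],
)

```text
time_s: 50.92
tool_pos: [0.6125, 0.2084, 0.0365]
tool_rot: [-2.78, 1.51, -2.808]
ft_force: [-20.9, 1.2, 10.7]
opening: 0.0002
```

```bash

python3 - <<'E'
from h import *
for i in range(3): settle(2); s=arm.read_state(); print(np.round(s["tool_pos"],4),np.round(s["ft_force"],1))
im,d=arm.get_image("side"); cv2.imwrite("pics/s17.png",cv2.resize(im[150:310,100:330,::-1],None,fx=3,fy=3))
E
```

```text
[0.6123 0.2084 0.0364] [-12.2  -0.5   7. ]
[0.6123 0.2084 0.0364] [-11.3   0.1   6.6]
[0.6123 0.2084 0.0364] [-11.6  -1.1   6.1]
```

View pics/s17.png

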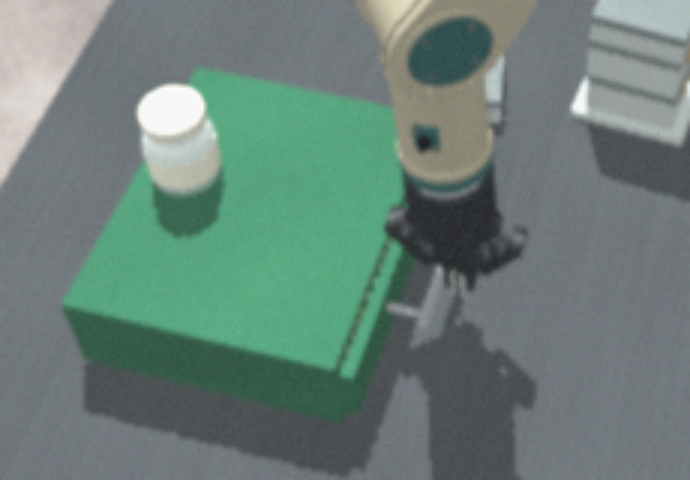

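Call:
send_rows(
  motion=[
    [[0.0,0,0,-0.04,0]],
  ],
)

```text
time_s: 51.4
tool_pos: [0.5743, 0.2091, 0.0385]
tool_rot: [-2.772, 1.513, -2.802]
ft_force: [-0.6, -0.3, -0.7]
opening: 0.0
```

```bash

python3 - <<'E'
from h import *
settle(6)
goto(.5,.207,.17,-2.2,step=.06,op=.0); 
im,d,P=cloud("side"); cv2.imwrite("pics/s18.png",cv2.resize(im[150:310,100:330,::-1],None,fx=3,fy=3))
hsv=cv2.cvtColor(im,cv2.COLOR_RGB2HSV)
grn=(hsv[...,0]>50)&(hsv[...,0]<90)&(hsv[...,1]>80)
m=comp(P,d,grn&(abs(P[...,2]-.079)<.004)&(P[...,0]<.72),(.68,.2),.2); print("front",rect(P[m]),np.median(P[m][:,2]),m.sum())
E
```

```text
time 51.7 at [0.574  0.2095 0.039 ] jaw -1.7 tilt [-0.055 -0.02  -0.998] open -0.0002 F [0.7 0.8 0. ] q7 -0.66
[[0.0, -0.0422, -0.0024, -0.027, 0.003], [0.0, -0.0422, -0.0025, -0.027, 0.003], [0.0, -0.0422, -0.0026, -0.027, 0.003]]
front (array([675.1, 200.6]), array([284.2,  16.8]), 87.7) 0.07836427529122769 476
```

View pics/s18.png

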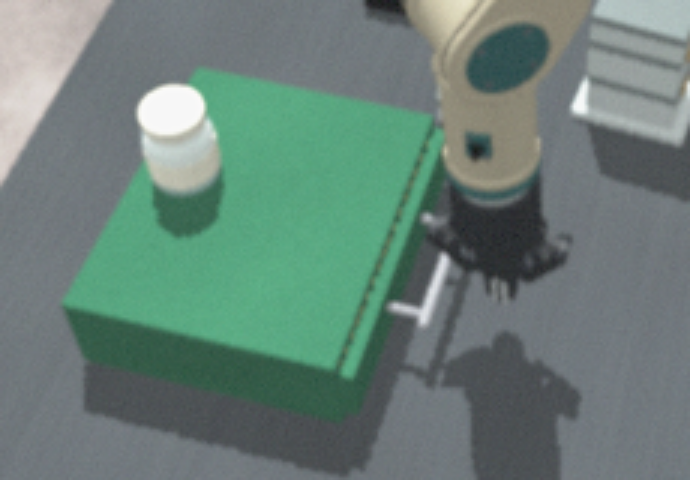

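Call:
send_rows(
  motion=[
    [[0.0,-0.055,0,-0.025,0]],
  ],
)

```text
time_s: 51.88
tool_pos: [0.5508, 0.2089, 0.0905]
tool_rot: [-2.756, 1.503, -2.788]
ft_force: [-0.7, -0.1, 2.2]
opening: 0.0
```

```bash

python3 - <<'E'
from h import *
settle(7); goto(.5,.2,.2,step=.06)
E
```

```text
time 52.23 at [0.5523 0.2106 0.0944] jaw -1.7 tilt [-0.056 -0.02  -0.998] open -0.0 F [-0.2  0.4  0.3] q7 -0.66
[[-0.0, -0.0511, -0.0072, -0.0289, -0.0], [-0.0, -0.0511, -0.0072, -0.0289, -0.0]]
```

Call:
send_rows(
  motion=[
    [[0.0,-0.06,0,-0.015,0]],
  ],
)

```text
time_s: 52.35
tool_pos: [0.538, 0.2097, 0.1499]
tool_rot: [-2.75, 1.499, -2.781]
ft_force: [0.8, -0.1, 1.2]
opening: -0.0001
```

```bash

python3 - <<'E'
from h import *
settle(7); goto(.5,.2,.2,step=.06)
E
```

```text
time 52.7 at [0.5402 0.2115 0.1538] jaw -1.8 tilt [-0.058 -0.021 -0.998] open 0.0 F [-0.   0.   0.3] q7 -0.65
[[0.0, -0.0218, -0.0069, -0.0212, -0.0], [0.0, -0.0218, -0.0069, -0.0212, -0.0]]
```

Call:
send_rows(
  motion=[
    [[0.0,-0.06,0,0,0]],
  ],
)

```text
time_s: 52.82
tool_pos: [0.5404, 0.2107, 0.209]
tool_rot: [-2.747, 1.497, -2.777]
ft_force: [1.5, -0.1, 0.8]
opening: -0.0001
```

```bash

python3 - <<'E'
from h import *
settle(7); goto(.45,-.15,.23,100,step=.06,op=.08)
E
```

```text
time 53.17 at [0.5427 0.2122 0.212 ] jaw -1.8 tilt [-0.061 -0.023 -0.998] open 0.0001 F [ 0.4  0.1 -0.8] q7 -0.63
[[0.08, -0.0005, -0.0406, -0.0092, 0.152], [0.08, -0.0005, -0.0415, -0.0029, 0.152], [0.08, -0.0005, -0.0414, 0.0034, 0.152], [0.08, -0.0005, -0.0405, 0.0096, 0.152], [0.08, -0.0005, -0.0385, 0.0156, 0.152]]
[[0.08, -0.0005, -0.0357, 0.0213, 0.152], [0.08, -0.0005, -0.0321, 0.0264, 0.152], [0.08, -0.0005, -0.0278, 0.031, 0.152], [0.08, -0.0005, -0.0228, 0.0348, 0.152]]
```

Call:
send_rows(
  motion=[
    [[0.0,0.04,0,0,0],[0.0,0.04,0,0,0],[0.0,0.04,0,0,0],[0.0,0,0,0,0]],
  ],
)

```text
time_s: 53.68
tool_pos: [0.5328, 0.2079, 0.0852]
tool_rot: [-2.746, 1.499, -2.777]
ft_force: [-0.2, -0.4, -0.1]
opening: -0.0001
```

```bash

python3 - <<'E'
from h import *
goto(.5,.2,.2,step=.06);settle(7); goto(.5,.2,.2,step=.06)
E
```

```text
time 53.67 at [0.5328 0.2079 0.0852] jaw -1.8 tilt [-0.067 -0.026 -0.997] open -0.0001 F [-0.2 -0.4 -0.1] q7 -0.68
[[-0.0, -0.0561, -0.006, -0.02, -0.0], [-0.0, -0.0561, -0.006, -0.02, -0.0]]
time 54.02 at [0.5371 0.2099 0.0903] jaw -1.8 tilt [-0.056 -0.021 -0.998] open -0.0002 F [ 0.2 -0.4  0.7] q7 -0.68
[[-0.0, -0.0536, -0.0068, -0.0214, -0.0], [-0.0, -0.0536, -0.0068, -0.0214, -0.0]]
```

Call:
send_rows(
  motion=[
    [[0.0,-0.06,0,0,0]],
  ],
)

```text
time_s: 54.15
tool_pos: [0.5378, 0.2097, 0.1478]
tool_rot: [-2.748, 1.502, -2.778]
ft_force: [1.9, 1.0, -0.5]
opening: 0.0002
```

```bash

python3 - <<'E'
from h import *
for i in range(7):
  T,_=pose(); print(np.round(T[:3,0],4),np.round(T[:3,3],4)); settle(1)
E
```

```text
[-0.064  -0.0243 -0.9977] [0.5378 0.2097 0.1478]
[-0.047  -0.0167 -0.9988] [0.5442 0.2131 0.1582]
[-0.0446 -0.0154 -0.9989] [0.5449 0.2136 0.1564]
[-0.0482 -0.0173 -0.9987] [0.5433 0.2126 0.1542]
[-0.0519 -0.0192 -0.9985] [0.5418 0.2117 0.1523]
[-0.0546 -0.0205 -0.9983] [0.5408 0.2111 0.151 ]
[-0.0563 -0.0212 -0.9982] [0.5401 0.2108 0.1501]
```

Call:
send_rows(
  motion=[
    [[0.0,-0.062,0,0,0]],
  ],
)

```text
time_s: 54.62
tool_pos: [0.5397, 0.21, 0.2071]
tool_rot: [-2.742, 1.497, -2.772]
ft_force: [0.8, 0.5, 0.3]
opening: -0.0
```

```bash

python3 - <<'E'
from h import *
settle(2)
E
```

Call:
send_rows(
  motion=[
    [[0.0,0,0,0,0]],
  ],
)

```text
time_s: 54.85
tool_pos: [0.5461, 0.2136, 0.2154]
tool_rot: [-2.763, 1.518, -2.794]
ft_force: [0.5, -0.3, -1.3]
opening: -0.0001
```

```bash

python3 - <<'E'
from h import *
for i in range(7):
  T,_=pose(); print(np.round(T[:3,0],4),np.round(T[:3,3],4)); settle(1)
E
```

```text
[-0.05   -0.0181 -0.9986] [0.5461 0.2136 0.2154]
[-0.0496 -0.0178 -0.9986] [0.5463 0.2138 0.2155]
[-0.0505 -0.0182 -0.9986] [0.5461 0.2137 0.215 ]
[-0.0513 -0.0185 -0.9985] [0.5458 0.2135 0.2147]
[-0.0515 -0.0186 -0.9985] [0.5457 0.2135 0.2146]
[-0.0515 -0.0186 -0.9985] [0.5457 0.2135 0.2147]
[-0.0512 -0.0184 -0.9985] [0.5458 0.2136 0.2148]
```

```bash

python3 - <<'E'
from h import *
goto(.375,-.2,.22,99.5,step=.055,op=.08)
E
```

```text
time 55.2 at [0.546  0.2136 0.215 ] jaw -1.8 tilt [-0.051 -0.018 -0.999] open -0.0 F [ 0.3  0.9 -0. ] q7 -0.63
[[0.08, 0.0013, -0.0465, -0.0176, 0.153], [0.08, 0.0013, -0.0486, -0.0103, 0.153], [0.08, 0.0013, -0.0496, -0.0028, 0.153], [0.08, 0.0013, -0.0495, 0.0048, 0.153], [0.08, 0.0013, -0.0482, 0.0123, 0.153]]
[[0.08, 0.0013, -0.0458, 0.0195, 0.153], [0.08, 0.0013, -0.0423, 0.0262, 0.153], [0.08, 0.0013, -0.0378, 0.0323, 0.153], [0.08, 0.0013, -0.0324, 0.0377, 0.153]]
```

Call:
send_rows(
  motion=[
    [[0.08,0.001,-0.046,-0.018,0.153],[0.08,0.001,-0.048,-0.01,0.153],[0.08,0.001,-0.05,-0.003,0.153],[0.08,0.001,-0.049,0.005,0.153],[0.08,0.001,-0.048,0.012,0.153]],
  ],
)

```text
time_s: 55.82
tool_pos: [0.4469, -0.0157, 0.2165]
tool_rot: [-2.041, 1.517, -2.854]
ft_force: [0.1, -0.5, 0.3]
opening: 0.08
```

Call:
send_rows(
  motion=[
    [[0.08,0.001,-0.046,0.019,0.153],[0.08,0.001,-0.042,0.026,0.153],[0.08,0.001,-0.038,0.032,0.153],[0.08,0.001,-0.032,0.038,0.153]],
  ],
)

```text
time_s: 56.32
tool_pos: [0.3626, -0.2024, 0.2194]
tool_rot: [-1.399, 1.518, -2.844]
ft_force: [0.4, -2.1, -0.1]
opening: 0.08
```

```bash

python3 - <<'E'
from h import *
settle(7)
goto(.451,-.241,.2,99.5,step=.055,op=.08)
E
```

```text
time 56.67 at [ 0.3641 -0.1999  0.2193] jaw -82.3 tilt [-0.051 -0.015 -0.999] open 0.0798 F [ 1.  -0.6 -0.8] q7 -0.99
[[0.08, 0.0077, 0.0408, 0.0261, -0.016], [0.08, 0.0077, 0.0404, 0.0267, -0.016]]
```

Call:
send_rows(
  motion=[
    [[0.08,0,0.062,0,0]],
  ],
)

```text
time_s: 56.8
tool_pos: [0.4222, -0.1916, 0.2161]
tool_rot: [-1.448, 1.514, -2.888]
ft_force: [1.8, -1.2, 0.3]
opening: 0.0798
```

```bash

python3 - <<'E'
from h import *
for i in range(2):
  T,_=pose(); print(np.round(T[:3,0],4),np.round(T[:3,3],4)); settle(1)
T,_=pose(); print(np.round(T[:3,0],4),np.round(T[:3,3],4))
E
```

```text
[-0.0549 -0.0142 -0.9984] [ 0.4222 -0.1916  0.2161]
[-0.0411 -0.0151 -0.999 ] [ 0.4356 -0.1886  0.2159]
[-0.0443 -0.0149 -0.9989] [ 0.4324 -0.1888  0.2158]
```

Call:
send_rows(
  motion=[
    [[0.08,0,0,0,0]],
  ],
)

```text
time_s: 57.02
tool_pos: [0.4328, -0.1875, 0.2153]
tool_rot: [-1.407, 1.523, -2.833]
ft_force: [-0.1, -0.1, -0.6]
opening: 0.0798
```

```bash

python3 - <<'E'
from h import *
settle(7)
goto(.451,-.241,.2,99.5,step=.055,op=.08)
E
```

```text
time 57.38 at [ 0.4319 -0.189   0.216 ] jaw -81.9 tilt [-0.045 -0.015 -0.999] open 0.0801 F [ 0.1 -0.   0.2] q7 -1.05
[[0.08, 0.0079, 0.0062, 0.027, -0.012], [0.08, 0.0079, 0.0058, 0.0271, -0.012]]
```

Call:
send_rows(
  motion=[
    [[0.08,0,0.06,0.015,-0.01]],
  ],
)

```text
time_s: 57.5
tool_pos: [0.4885, -0.1957, 0.2133]
tool_rot: [-1.456, 1.518, -2.879]
ft_force: [1.3, 0.4, 0.3]
opening: 0.0801
```

```bash

python3 - <<'E'
from h import *
settle(1)
E
```

Call:
send_rows(
  motion=[
    [[0.08,0,0,0,0]],
  ],
)

```text
time_s: 57.68
tool_pos: [0.503, -0.1962, 0.213]
tool_rot: [-1.275, 1.532, -2.692]
ft_force: [-0.9, 0.6, -0.1]
opening: 0.0803
```

```bash

python3 - <<'E'
from h import *
settle(6)
goto(.451,-.241,.2,99.5,step=.055,op=.08)
E
```

```text
time 57.98 at [ 0.5011 -0.1962  0.2136] jaw -81.2 tilt [-0.036 -0.017 -0.999] open 0.0796 F [ 0.3 -0.8  0.2] q7 -1.06
[[0.08, 0.0081, -0.0279, 0.0182, -0.006], [0.08, 0.0081, -0.028, 0.018, -0.006]]
```

Call:
send_rows(
  motion=[
    [[0.08,0,0.06,0.015,-0.01]],
  ],
)

```text
time_s: 58.1
tool_pos: [0.5571, -0.2024, 0.2114]
tool_rot: [-1.386, 1.525, -2.797]
ft_force: [1.7, -0.6, 1.1]
opening: 0.08
```

```bash

python3 - <<'E'
from h import *
settle(1)
E
```

Call:
send_rows(
  motion=[
    [[0.08,0,0,0,0]],
  ],
)

```text
time_s: 58.28
tool_pos: [0.5711, -0.202, 0.2111]
tool_rot: [-1.156, 1.538, -2.562]
ft_force: [-0.2, 0.0, 0.6]
opening: 0.0801
```

```bash

python3 - <<'E'
from h import *
settle(6)
goto(.451,-.241,.2,99.5,step=.055,op=.08)
E
```

```text
time 58.58 at [ 0.5695 -0.2023  0.2117] jaw -80.6 tilt [-0.028 -0.018 -0.999] open 0.08 F [-0.1  1.   0.4] q7 -1.08
[[0.08, 0.0052, -0.0409, 0.0062, -0.001], [0.08, 0.0052, -0.0409, 0.0062, -0.001], [0.08, 0.0052, -0.0409, 0.0062, -0.001]]
```

Now fast multi-row back in -x toward flatB.

Call:
send_rows(
  motion=[
    [[0.08,0.01,-0.04,0.006,0],[0.08,0.01,-0.04,0.006,0],[0.08,0.01,-0.04,0.006,0]],
  ],
)

```text
time_s: 58.95
tool_pos: [0.4524, -0.2398, 0.1861]
tool_rot: [-1.052, 1.541, -2.455]
ft_force: [-0.8, -0.5, 0.1]
opening: 0.0799
```

```bash

python3 - <<'E'
from h import *
settle(8)
wfit((.451,-.241),.034,"w20")
goto(.451,-.241,.12,99.5,step=.055,op=.082)
E
```

```text
wrist fit 5005 0.0337 (array([ 447.9, -242.8]), array([95.5, 68.1]), 9.8) mean [ 0.4508 -0.2423  0.0336]
time 59.4 at [ 0.4551 -0.2391  0.186 ] jaw -80.3 tilt [-0.023 -0.019 -1.   ] open 0.0799 F [1.  0.2 0.4] q7 -0.94
[[0.082, 0.0331, -0.0014, 0.0001, 0.002], [0.082, 0.0331, -0.0014, 0.0001, 0.002]]
```

View pics/w20.png

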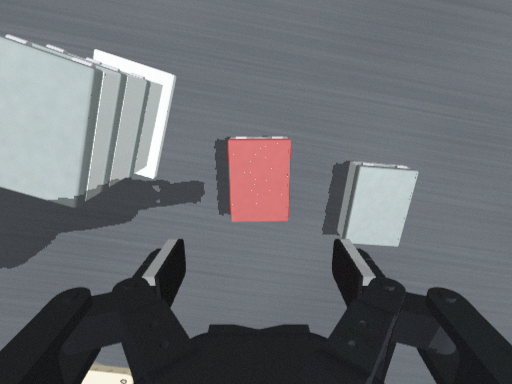

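Call:
send_rows(
  motion=[
    [[0.082,0.06,-0.004,0.003,0]],
  ],
)

```text
time_s: 59.52
tool_pos: [0.4556, -0.245, 0.1288]
tool_rot: [-0.631, 1.545, -2.03]
ft_force: [1.1, -0.4, -1.8]
opening: 0.0819
```

```bash

python3 - <<'E'
from h import *
settle(7)
wfit((.451,-.241),.034)
goto(.4479,-.2428,.07,99.8,step=.06,op=.082)
E
```

```text
wrist fit 7413 0.0337 (array([ 447.7, -242.7]), array([96.1, 68.1]), 9.9) mean [ 0.4513 -0.242   0.0336]
time 59.92 at [ 0.4518 -0.2442  0.1281] jaw -80.3 tilt [-0.019 -0.02  -1.   ] open 0.0819 F [ 0.1 -0.1  0.6] q7 -0.92
[[0.082, 0.0581, -0.0023, -0.003, -0.001]]
```

Call:
send_rows(
  motion=[
    [[0.082,0.06,-0.003,-0.003,0]],
  ],
)

```text
time_s: 60.05
tool_pos: [0.4528, -0.2454, 0.0723]
tool_rot: [-0.397, 1.544, -1.798]
ft_force: [-0.0, -0.0, -0.9]
opening: 0.0821
```

```bash

python3 - <<'E'
from h import *
settle(7)
goto(.4479,-.2428,.015,99.8,step=.06,op=.082)
E
```

```text
time 60.4 at [ 0.4489 -0.2438  0.0705] jaw -80.3 tilt [-0.015 -0.022 -1.   ] open 0.082 F [-0.3 -0.5  0.6] q7 -0.92
[[0.082, 0.0555, 0.0002, -0.0022, -0.001]]
```

Call:
send_rows(
  motion=[
    [[0.082,0.052,-0.003,0,0]],
  ],
)

```text
time_s: 60.52
tool_pos: [0.4503, -0.2477, 0.0227]
tool_rot: [-0.292, 1.543, -1.693]
ft_force: [0.5, -0.3, -0.9]
opening: 0.0821
```

```bash

python3 - <<'E'
from h import *
settle(7)
goto(.4479,-.2428,.010,99.8,step=.06,op=.082)
E
```

```text
time 60.88 at [ 0.4466 -0.246   0.0206] jaw -80.3 tilt [-0.012 -0.023 -1.   ] open 0.0823 F [-0.1 -0.3 -0.8] q7 -0.91
[[0.082, 0.0105, 0.002, -0.0032, -0.001]]
```

Call:
send_rows(
  motion=[
    [[0.082,0.0095,0.002,-0.003,0]],
  ],
)

```text
time_s: 61.0
tool_pos: [0.4494, -0.2437, 0.0127]
tool_rot: [-0.486, 1.544, -1.887]
ft_force: [-0.0, 0.1, -0.5]
opening: 0.0816
```

```bash

python3 - <<'E'
from h import *
settle(6)
goto(.4479,-.2428,.010,99.8,step=.06,op=.082)
E
```

```text
time 61.3 at [ 0.4479 -0.2429  0.0111] jaw -80.3 tilt [-0.012 -0.023 -1.   ] open 0.0819 F [ 0.2  0.7 -0. ] q7 -0.91
[[0.082, 0.0011, 0.0, -0.0002, -0.001]]
```

Call:
send_rows(
  motion=[
    [[0.05,0,0,0,0]],
  ],
  force=60,
)

```text
time_s: 61.42
tool_pos: [0.4479, -0.2431, 0.0114]
tool_rot: [-0.634, 1.544, -2.035]
ft_force: [-5.4, 4.5, 34.0]
opening: 0.0668
```

```bash

python3 - <<'E'
from h import *
settle(8)
goto(.4479,-.2428,.010,99.8,step=.06,op=.05)
E
```

```text
time 61.83 at [ 0.448  -0.2431  0.0116] jaw -80.3 tilt [-0.012 -0.024 -1.   ] open 0.0666 F [-0.2  0.8  4.9] q7 -0.91
[[0.05, 0.0016, 0.0, -0.0003, -0.001]]
```

Call:
send_rows(
  motion=[
    [[0.05,-0.05,0,0,0]],
  ],
)

```text
time_s: 61.95
tool_pos: [0.4456, -0.2406, 0.0589]
tool_rot: [-0.949, 1.543, -2.351]
ft_force: [1.3, -1.1, -2.9]
opening: 0.0664
```

```bash

python3 - <<'E'
from h import *
settle(6); goto(.448,-.243,.2,99.8,step=.06,op=.05)
E
```

```text
time 62.25 at [ 0.4477 -0.2415  0.0608] jaw -80.3 tilt [-0.013 -0.023 -1.   ] open 0.066 F [-0.2 -0.  -3.1] q7 -0.92
[[0.05, -0.0464, -0.0008, 0.0014, -0.0], [0.05, -0.0464, -0.0008, 0.0014, -0.0], [0.05, -0.0464, -0.0008, 0.0014, -0.0]]
```

Call:
send_rows(
  motion=[
    [[0.05,-0.06,0,0,0]],
  ],
)

```text
time_s: 62.38
tool_pos: [0.4443, -0.2381, 0.1159]
tool_rot: [-1.164, 1.539, -2.565]
ft_force: [1.3, 0.4, -3.1]
opening: 0.0664
```

```bash

python3 - <<'E'
from h import *
settle(6); goto(.448,-.243,.2,99.8,step=.06,op=.05)
E
```

```text
time 62.67 at [ 0.4474 -0.2396  0.1195] jaw -80.3 tilt [-0.016 -0.022 -1.   ] open 0.0663 F [-0.2  0.8 -1.9] q7 -0.92
[[0.05, -0.0402, -0.0008, 0.0025, -0.001], [0.05, -0.0402, -0.0008, 0.0025, -0.001]]
```

Call:
send_rows(
  motion=[
    [[0.05,-0.06,0,0,0]],
  ],
)

```text
time_s: 62.8
tool_pos: [0.4443, -0.2363, 0.1747]
tool_rot: [-1.233, 1.538, -2.634]
ft_force: [1.8, -0.1, -2.4]
opening: 0.0662
```

```bash

python3 - <<'E'
from h import *
settle(6); goto(.448,-.243,.21,99.8,step=.06,op=.05)
E
```

```text
time 63.1 at [ 0.447  -0.2376  0.1778] jaw -80.3 tilt [-0.019 -0.02  -1.   ] open 0.0668 F [-0.6 -1.  -4.1] q7 -0.93
[[0.05, -0.0321, -0.0007, 0.006, -0.001]]
```

```bash

python3 - <<'E'
from h import *
goto(.4908,-.0846,.208,81.4,step=.056,op=.05)
E
```

```text
time 63.1 at [ 0.447  -0.2376  0.1778] jaw -80.3 tilt [-0.019 -0.02  -1.   ] open 0.0668 F [-0.6 -1.  -4.1] q7 -0.93
[[0.05, -0.0114, 0.0228, -0.0476, 0.107], [0.05, -0.0114, 0.0176, -0.0498, 0.107], [0.05, -0.0114, 0.0122, -0.0514, 0.107]]
```

Call:
send_rows(
  motion=[
    [[0.05,-0.02,0.022,-0.047,0.107],[0.05,-0.008,0.017,-0.05,0.107],[0.05,-0.005,0.011,-0.05,0.107]],
  ],
)

```text
time_s: 63.48
tool_pos: [0.4856, -0.0887, 0.2022]
tool_rot: [-0.795, 1.535, -2.54]
ft_force: [0.6, -0.3, -3.3]
opening: 0.0666
```

```bash

python3 - <<'E'
from h import *
settle(8)
goto(.4908,-.0846,.175,81.4,step=.056,op=.05)
E
```

```text
time 63.88 at [ 0.4856 -0.0915  0.2029] jaw -99.8 tilt [-0.029 -0.021 -0.999] open 0.0664 F [-0.4 -0.8 -2.7] q7 -1.51
[[0.05, 0.0276, 0.0047, -0.0084, -0.022]]
```

Call:
send_rows(
  motion=[
    [[0.05,0.025,0.005,-0.008,-0.022]],
  ],
)

```text
time_s: 64.0
tool_pos: [0.4921, -0.0871, 0.1785]
tool_rot: [-0.695, 1.538, -2.419]
ft_force: [-0.2, -0.1, -2.3]
opening: 0.0665
```

```bash

python3 - <<'E'
from h import *
settle(7)
goto(.4908,-.0846,.163,81.4,step=.056,op=.05)
E
```

```text
time 64.35 at [ 0.4914 -0.0857  0.1784] jaw -98.7 tilt [-0.027 -0.021 -0.999] open 0.0665 F [ 0.4 -0.5 -1.6] q7 -1.49
[[0.05, 0.0153, -0.0004, -0.0014, -0.001]]
```

Call:
send_rows(
  motion=[
    [[0.05,0.014,0,-0.001,0]],
  ],
)

```text
time_s: 64.47
tool_pos: [0.4923, -0.0855, 0.1652]
tool_rot: [-0.68, 1.539, -2.403]
ft_force: [-0.3, -0.6, -2.1]
opening: 0.0665
```

```bash

python3 - <<'E'
from h import *
settle(7)
goto(.4908,-.0846,.158,81.4,step=.056,op=.05)
E
```

```text
time 64.83 at [ 0.4913 -0.085   0.1644] jaw -98.7 tilt [-0.027 -0.021 -0.999] open 0.0665 F [ 0.3  0.  -2.9] q7 -1.49
[[0.05, 0.0064, -0.0004, -0.0005, -0.001]]
```

Call:
send_rows(
  motion=[
    [[0.05,0.006,-0.001,-0.0005,0]],
  ],
)

```text
time_s: 64.95
tool_pos: [0.4908, -0.0846, 0.1587]
tool_rot: [-0.721, 1.537, -2.443]
ft_force: [0.5, -0.0, -2.4]
opening: 0.0665
```

```bash

python3 - <<'E'
from h import *
settle(6)
goto(.4908,-.0846,.1575,81.4,step=.056,op=.05)
E
```

```text
time 65.25 at [ 0.4901 -0.0845  0.1584] jaw -98.6 tilt [-0.028 -0.021 -0.999] open 0.0664 F [-0.5  0.6 -2.5] q7 -1.49
[[0.05, 0.0009, 0.0008, -0.0, -0.001]]
```

Call:
send_rows(
  motion=[
    [[0.05,0.001,0.001,0,0],[0.078,0,0,0,0],[0.078,0,0,0,0]],
  ],
)

```text
time_s: 65.62
tool_pos: [0.4913, -0.0847, 0.1582]
tool_rot: [-0.752, 1.537, -2.475]
ft_force: [0.2, -0.1, 0.3]
opening: 0.0778
```

```bash

python3 - <<'E'
from h import *
settle(6)
goto(.4908,-.0846,.26,81.4,step=.06,op=.08)
E
```

```text
time 65.92 at [ 0.491  -0.0846  0.158 ] jaw -98.7 tilt [-0.028 -0.021 -0.999] open 0.078 F [-0.2 -0.2 -0.2] q7 -1.49
[[0.08, -0.051, -0.0013, 0.0013, -0.0], [0.08, -0.051, -0.0013, 0.0013, -0.0]]
```

Call:
send_rows(
  motion=[
    [[0.08,-0.05,-0.001,0.001,0]],
  ],
)

```text
time_s: 66.05
tool_pos: [0.4887, -0.0839, 0.2059]
tool_rot: [-0.899, 1.53, -2.621]
ft_force: [1.9, 0.4, -0.7]
opening: 0.0796
```

```bash

python3 - <<'E'
from h import *
settle(6)
goto(.4908,-.0846,.28,81.4,step=.06,op=.08)
E
```

```text
time 66.35 at [ 0.4905 -0.0842  0.2074] jaw -98.6 tilt [-0.029 -0.021 -0.999] open 0.0801 F [ 0.2  0.3 -0.3] q7 -1.51
[[0.08, -0.0363, -0.0008, 0.0011, -0.0], [0.08, -0.0363, -0.0008, 0.0011, -0.0]]
```

Call:
send_rows(
  motion=[
    [[0.08,-0.06,-0.001,0.001,0]],
  ],
)

```text
time_s: 66.47
tool_pos: [0.4876, -0.083, 0.2636]
tool_rot: [-0.968, 1.525, -2.69]
ft_force: [1.6, 0.8, 0.2]
opening: 0.0796
```

```bash

python3 - <<'E'
from h import *
settle(7)
wfit((.492,-.085),.18,"w21")
goto(.443,-.386,.25,94.5,step=.055,op=.08)
E
```

```text
wrist fit 8036 0.1796 (array([490.3, -84.1]), array([96.1, 68.2]), -8.6) mean [ 0.4941 -0.0845  0.1795]
time 66.88 at [ 0.4901 -0.0836  0.2659] jaw -98.6 tilt [-0.032 -0.02  -0.999] open 0.0804 F [-0.4  0.1  0.6] q7 -1.53
[[0.08, 0.0039, -0.0001, 0.0509, -0.038], [0.08, 0.0039, -0.002, 0.0509, -0.038], [0.08, 0.0039, -0.004, 0.0508, -0.038], [0.08, 0.0039, -0.0059, 0.0506, -0.038], [0.08, 0.0039, -0.0078, 0.0503, -0.038]]
[[0.08, 0.0039, -0.0098, 0.05, -0.038]]
```

View pics/w21.png

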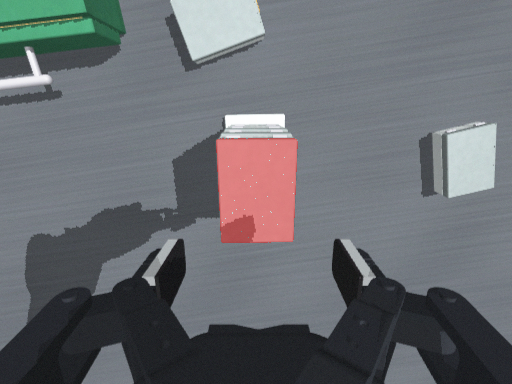

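```bash

python3 - <<'E'
from h import *
goto(.385,-.41,.21,94.5,step=.06,op=.08)
E
```

```text
time 66.88 at [ 0.4901 -0.0836  0.2659] jaw -98.6 tilt [-0.032 -0.02  -0.999] open 0.0804 F [-0.4  0.1  0.6] q7 -1.53
[[0.08, 0.011, -0.0088, 0.0562, -0.038], [0.08, 0.011, -0.011, 0.0558, -0.038], [0.08, 0.011, -0.0131, 0.0553, -0.038], [0.08, 0.011, -0.0152, 0.0548, -0.038], [0.08, 0.011, -0.0173, 0.0542, -0.038]]
[[0.08, 0.011, -0.0193, 0.0535, -0.038]]
```

Call:
send_rows(
  motion=[
    [[0.08,0.008,-0.009,0.055,-0.038],[0.08,0.01,-0.011,0.055,-0.038],[0.08,0.011,-0.013,0.055,-0.038],[0.08,0.012,-0.015,0.055,-0.038],[0.08,0.013,-0.017,0.054,-0.038]],
  ],
)

```text
time_s: 67.5
tool_pos: [0.4047, -0.3542, 0.2135]
tool_rot: [-1.231, 1.531, -2.742]
ft_force: [1.9, -0.3, -0.5]
opening: 0.0798
```

Call:
send_rows(
  motion=[
    [[0.08,0.011,-0.019,0.054,-0.038]],
  ],
)

```text
time_s: 67.62
tool_pos: [0.3875, -0.4105, 0.2022]
tool_rot: [-1.326, 1.53, -2.798]
ft_force: [0.3, 0.0, -0.0]
opening: 0.0799
```

```bash

python3 - <<'E'
from h import *
settle(7)
goto(.443,-.386,.2,94.5,step=.06,op=.08)
E
```

```text
time 67.97 at [ 0.3894 -0.4076  0.2035] jaw -84.3 tilt [-0.037 -0.014 -0.999] open 0.08 F [-0.3 -0.6  0.1] q7 -0.64
[[0.08, 0.0012, 0.0556, -0.0162, 0.022]]
```

Call:
send_rows(
  motion=[
    [[0.08,0.002,0.055,-0.02,0.02]],
  ],
)

```text
time_s: 68.1
tool_pos: [0.439, -0.3846, 0.2001]
tool_rot: [-1.247, 1.529, -2.745]
ft_force: [1.3, -0.3, 0.3]
opening: 0.0797
```

```bash

python3 - <<'E'
from h import *
settle(1)
E
```

Call:
send_rows(
  motion=[
    [[0.08,0,0,0,0]],
  ],
)

```text
time_s: 68.28
tool_pos: [0.4546, -0.372, 0.1987]
tool_rot: [-1.34, 1.541, -2.817]
ft_force: [0.2, -0.1, -0.3]
opening: 0.0803
```

```bash

python3 - <<'E'
from h import *
settle(7)
wfit((.443,-.386),.034,"w22")
goto(.443,-.386,.14,94.5,step=.06,op=.082)
E
```

```text
wrist fit 4613 0.0337 (array([ 439.9, -386.9]), array([96. , 68.3]), 5.0) mean [ 0.4429 -0.3864  0.0336]
time 68.67 at [ 0.4511 -0.3759  0.199 ] jaw -85.1 tilt [-0.029 -0.011 -1.   ] open 0.08 F [ 0.2 -0.4  0.2] q7 -0.75
[[0.082, 0.0297, -0.0036, 0.0044, 0.004], [0.082, 0.0297, -0.0036, 0.0044, 0.004]]
```

Call:
send_rows(
  motion=[
    [[0.082,0.06,-0.006,0.009,0]],
  ],
)

```text
time_s: 68.8
tool_pos: [0.4479, -0.3886, 0.1428]
tool_rot: [-0.928, 1.544, -2.412]
ft_force: [1.8, -0.3, -0.5]
opening: 0.0818
```

```bash

python3 - <<'E'
from h import *
settle(7)
wfit((.443,-.386),.034)
goto(.4399,-.3869,.08,95,step=.06,op=.082)
E
```

```text
wrist fit 6753 0.0337 (array([ 440. , -386.7]), array([96.1, 68.1]), 5.0) mean [ 0.4435 -0.3864  0.0336]
time 69.2 at [ 0.4455 -0.3866  0.1414] jaw -85.0 tilt [-0.026 -0.013 -1.   ] open 0.0819 F [-0.4  0.7 -0.3] q7 -0.72
[[0.082, 0.0307, -0.002, -0.0004, -0.0], [0.082, 0.0307, -0.002, -0.0004, -0.0]]
```

Call:
send_rows(
  motion=[
    [[0.082,0.06,-0.004,0.001,0]],
  ],
)

```text
time_s: 69.32
tool_pos: [0.4452, -0.3918, 0.0863]
tool_rot: [-0.696, 1.545, -2.179]
ft_force: [-0.1, -0.7, -0.6]
opening: 0.0822
```

```bash

python3 - <<'E'
from h import *
settle(7)
goto(.4399,-.3869,.025,95,step=.06,op=.082)
E
```

```text
time 69.67 at [ 0.4416 -0.3897  0.0839] jaw -85.0 tilt [-0.023 -0.015 -1.   ] open 0.0819 F [-0.3  0.5  0.3] q7 -0.7
[[0.082, 0.0588, 0.0, -0.0037, -0.001]]
```

Call:
send_rows(
  motion=[
    [[0.082,0.057,-0.001,-0.004,0]],
  ],
)

```text
time_s: 69.8
tool_pos: [0.4439, -0.3906, 0.0319]
tool_rot: [-0.546, 1.543, -2.03]
ft_force: [0.4, -0.4, -0.8]
opening: 0.082
```

```bash

python3 - <<'E'
from h import *
settle(7)
goto(.44,-.3868,.011,95,step=.06,op=.082)
E
```

```text
time 70.15 at [ 0.4403 -0.388   0.0293] jaw -85.0 tilt [-0.02  -0.018 -1.   ] open 0.082 F [-1.5  0.1  0.7] q7 -0.69
[[0.082, 0.0182, 0.0002, -0.0015, -0.001]]
```

Call:
send_rows(
  motion=[
    [[0.082,0.0175,0,-0.0015,0]],
  ],
)

```text
time_s: 70.28
tool_pos: [0.4417, -0.3884, 0.0139]
tool_rot: [-0.706, 1.544, -2.191]
ft_force: [0.4, 0.0, 1.1]
opening: 0.082
```

```bash

python3 - <<'E'
from h import *
settle(6)
goto(.44,-.3868,.011,95,step=.06,op=.082)
E
```

```text
time 70.58 at [ 0.4398 -0.3869  0.0118] jaw -85.0 tilt [-0.02  -0.018 -1.   ] open 0.0817 F [-0.4  0.3 -0.1] q7 -0.68
[[0.082, 0.0008, 0.0002, -0.0001, -0.001]]
```

Call:
send_rows(
  motion=[
    [[0.05,0,0,0,0]],
  ],
)

```text
time_s: 70.7
tool_pos: [0.44, -0.3871, 0.0122]
tool_rot: [-0.907, 1.544, -2.392]
ft_force: [-5.0, 7.2, 29.3]
opening: 0.0666
```

```bash

python3 - <<'E'
from h import *
settle(8)
goto(.44,-.3868,.1,95,step=.06,op=.05)
E
```

```text
time 71.1 at [ 0.44   -0.3871  0.0124] jaw -85.0 tilt [-0.02  -0.019 -1.   ] open 0.0666 F [ 0.  -0.7  5.6] q7 -0.68
[[0.05, -0.0438, -0.0009, 0.0006, -0.0], [0.05, -0.0438, -0.0009, 0.0006, -0.0]]
```

Call:
send_rows(
  motion=[
    [[0.05,-0.05,0,0,0]],
  ],
)

```text
time_s: 71.22
tool_pos: [0.4381, -0.3837, 0.0592]
tool_rot: [-1.221, 1.541, -2.706]
ft_force: [1.1, -0.9, -3.2]
opening: 0.0665
```

```bash

python3 - <<'E'
from h import *
settle(6); goto(.44,-.3868,.1,95,step=.06,op=.05)
E
```

```text
time 71.53 at [ 0.4401 -0.3852  0.0612] jaw -85.0 tilt [-0.022 -0.017 -1.   ] open 0.0665 F [ 0.   0.4 -4.7] q7 -0.69
[[0.05, -0.0387, -0.0011, 0.0021, -0.001]]
```

Call:
send_rows(
  motion=[
    [[0.05,-0.06,0,0,0]],
  ],
)

```text
time_s: 71.65
tool_pos: [0.4374, -0.3807, 0.1156]
tool_rot: [-1.431, 1.537, -2.915]
ft_force: [1.2, -1.6, -2.4]
opening: 0.0667
```

```bash

python3 - <<'E'
from h import *
settle(6); goto(.44,-.3868,.1,95,step=.06,op=.05)
E
```

```text
time 71.95 at [ 0.4402 -0.3831  0.1195] jaw -85.0 tilt [-0.024 -0.014 -1.   ] open 0.0664 F [-0.7  1.  -4.6] q7 -0.71
[[0.05, 0.0195, 0.0, 0.0034, -0.001]]
```

Call:
send_rows(
  motion=[
    [[0.05,-0.06,0,0,0]],
  ],
)

```text
time_s: 72.08
tool_pos: [0.4379, -0.3788, 0.1739]
tool_rot: [-1.513, 1.534, -2.997]
ft_force: [1.4, 0.2, -3.8]
opening: 0.0662
```

```bash

python3 - <<'E'
from h import *
settle(6); goto(.4908,-.0846,.245,81.4,step=.058,op=.05)
E
```

```text
time 72.38 at [ 0.4404 -0.3811  0.1774] jaw -85.0 tilt [-0.028 -0.012 -1.   ] open 0.0663 F [-0.2  0.7 -5.2] q7 -0.72
[[0.05, -0.0121, 0.0123, -0.0484, 0.039], [0.05, -0.0121, 0.0104, -0.0488, 0.039], [0.05, -0.0121, 0.0085, -0.0492, 0.039], [0.05, -0.0121, 0.0065, -0.0495, 0.039], [0.05, -0.0121, 0.0045, -0.0497, 0.039]]
[[0.05, -0.0121, 0.0026, -0.0499, 0.039]]
```

Call:
send_rows(
  motion=[
    [[0.05,-0.045,0,-0.01,0],[0.05,-0.018,0.012,-0.048,0.039],[0.05,-0.012,0.01,-0.049,0.039],[0.05,-0.01,0.008,-0.049,0.039],[0.05,-0.006,0.007,-0.049,0.039]],
  ],
)

```text
time_s: 73.0
tool_pos: [0.469, -0.1707, 0.2576]
tool_rot: [-1.384, 1.525, -3.039]
ft_force: [0.3, 0.8, -4.8]
opening: 0.0663
```

```bash

python3 - <<'E'
from h import *
settle(6); goto(.4908,-.0846,.24,81.4,step=.058,op=.05)
E
```

```text
time 73.3 at [ 0.4689 -0.1735  0.2578] jaw -94.8 tilt [-0.045 -0.006 -0.999] open 0.0664 F [-0.1  0.2 -3.6] q7 -1.25
[[0.05, 0.0082, 0.0076, -0.0453, 0.033], [0.05, 0.0082, 0.0061, -0.0455, 0.033]]
```

Call:
send_rows(
  motion=[
    [[0.05,0.003,-0.035,-0.045,0.033]],
  ],
)

```text
time_s: 73.42
tool_pos: [0.4392, -0.1299, 0.2556]
tool_rot: [-1.235, 1.528, -2.931]
ft_force: [0.1, 1.6, -4.2]
opening: 0.0666
```

```bash

python3 - <<'E'
from h import *
settle(7); goto(.4908,-.0846,.24,81.4,step=.07,op=.05)
E
```

```text
time 73.78 at [ 0.4382 -0.1272  0.256 ] jaw -96.8 tilt [-0.044 -0.007 -0.999] open 0.0668 F [-0.7 -0.1 -3.7] q7 -1.37
[[0.05, 0.0134, 0.0478, -0.0488, 0.031]]
```

Call:
send_rows(
  motion=[
    [[0.05,0.002,0.046,-0.03,0.031]],
  ],
)

```text
time_s: 73.9
tool_pos: [0.4851, -0.107, 0.2521]
tool_rot: [-1.239, 1.524, -2.969]
ft_force: [2.1, -0.7, -3.1]
opening: 0.0664
```

```bash

python3 - <<'E'
from h import *
settle(1)
E
```

Call:
send_rows(
  motion=[
    [[0.05,0,0,0,0]],
  ],
)

```text
time_s: 74.08
tool_pos: [0.4973, -0.1003, 0.2509]
tool_rot: [-1.258, 1.535, -2.978]
ft_force: [-0.5, 0.2, -3.3]
opening: 0.0661
```

```bash

python3 - <<'E'
from h import *
settle(7); goto(.4908,-.0846,.215,81.4,step=.07,op=.05)
E
```

```text
time 74.42 at [ 0.4953 -0.1009  0.2516] jaw -98.7 tilt [-0.035 -0.006 -0.999] open 0.0665 F [-0.3 -0.4 -3.8] q7 -1.46
[[0.05, 0.0366, -0.0057, -0.0158, -0.002]]
```

Call:
send_rows(
  motion=[
    [[0.05,0.036,-0.006,-0.016,0]],
  ],
)

```text
time_s: 74.55
tool_pos: [0.493, -0.0864, 0.2176]
tool_rot: [-1.155, 1.542, -2.881]
ft_force: [0.8, 0.6, -3.5]
opening: 0.0662
```

```bash

python3 - <<'E'
from h import *
settle(7); goto(.4908,-.0846,.199,81.4,step=.07,op=.05)
E
```

```text
time 74.9 at [ 0.4916 -0.0854  0.2169] jaw -98.8 tilt [-0.033 -0.006 -0.999] open 0.0665 F [-0.8 -0.6 -3.3] q7 -1.48
[[0.05, 0.0179, -0.0003, -0.0008, -0.003]]
```

Call:
send_rows(
  motion=[
    [[0.05,0.016,-0.001,0,0]],
  ],
)

```text
time_s: 75.03
tool_pos: [0.492, -0.0862, 0.2027]
tool_rot: [-1.164, 1.542, -2.888]
ft_force: [0.9, 0.6, -3.3]
opening: 0.0663
```

```bash

python3 - <<'E'
from h import *
settle(7); goto(.4908,-.0846,.193,81.4,step=.07,op=.05)
E
```

```text
time 75.38 at [ 0.4907 -0.0855  0.2016] jaw -98.8 tilt [-0.031 -0.006 -0.999] open 0.0663 F [-0.7  0.4 -3.3] q7 -1.47
[[0.05, 0.0086, 0.0003, -0.001, -0.003]]
```

Call:
send_rows(
  motion=[
    [[0.05,0.008,0,-0.001,-0.003]],
  ],
)

```text
time_s: 75.5
tool_pos: [0.4913, -0.0848, 0.1942]
tool_rot: [-1.193, 1.541, -2.914]
ft_force: [0.1, 1.1, -3.9]
opening: 0.0668
```

```bash

python3 - <<'E'
from h import *
settle(6); goto(.4908,-.0846,.193,81.4,step=.07,op=.05)
E
```

```text
time 75.8 at [ 0.4905 -0.0846  0.1936] jaw -98.6 tilt [-0.031 -0.006 -0.999] open 0.0663 F [ 0.1 -0.3 -2.8] q7 -1.47
[[0.05, 0.0006, 0.0003, -0.0, 0.0]]
```

Call:
send_rows(
  motion=[
    [[0.05,0.0012,0,0,0],[0.078,0,0,0,0],[0.078,0,0,0,0]],
  ],
)

```text
time_s: 76.18
tool_pos: [0.4913, -0.0848, 0.1933]
tool_rot: [-1.194, 1.541, -2.915]
ft_force: [-0.3, 0.4, 0.2]
opening: 0.0775
```

```bash

python3 - <<'E'
from h import *
settle(6)
goto(.4908,-.0846,.29,81.4,step=.06,op=.08)
E
```

```text
time 76.47 at [ 0.491  -0.0847  0.193 ] jaw -98.6 tilt [-0.03  -0.007 -1.   ] open 0.0781 F [-0.5 -0.2  0. ] q7 -1.46
[[0.08, -0.0485, -0.0015, 0.0005, 0.0], [0.08, -0.0485, -0.0015, 0.0005, 0.0]]
```

Call:
send_rows(
  motion=[
    [[0.08,-0.05,-0.002,0,0]],
  ],
)

```text
time_s: 76.6
tool_pos: [0.4881, -0.0836, 0.2409]
tool_rot: [-1.265, 1.532, -2.986]
ft_force: [0.5, 0.3, 0.3]
opening: 0.08
```

```bash

python3 - <<'E'
from h import *
settle(6)
goto(.4908,-.0846,.31,81.4,step=.06,op=.08)
E
```

```text
time 76.9 at [ 0.4899 -0.0839  0.2424] jaw -98.6 tilt [-0.031 -0.006 -0.999] open 0.0798 F [-0.4 -0.2  0.5] q7 -1.49
[[0.08, -0.0338, -0.0005, 0.0006, 0.0], [0.08, -0.0338, -0.0005, 0.0006, 0.0]]
```

Call:
send_rows(
  motion=[
    [[0.08,-0.055,-0.002,0,0]],
  ],
)

```text
time_s: 77.03
tool_pos: [0.4865, -0.0825, 0.294]
tool_rot: [-1.29, 1.528, -3.011]
ft_force: [2.1, 0.3, 0.4]
opening: 0.0801
```

```bash

python3 - <<'E'
from h import *
settle(7)
wfit((.492,-.085),.214,"w23")
im,d=arm.get_image("side"); cv2.imwrite("pics/s23.png",im[:,:,::-1])
goto(.669,-.067,.27,10.5,step=.06,op=.08)
E
```

```text
wrist fit 8314 0.2136 (array([490.4, -84.3]), array([96., 68.]), -8.4) mean [ 0.4941 -0.0848  0.2136]
time 77.47 at [ 0.4889 -0.0831  0.2962] jaw -98.6 tilt [-0.034 -0.006 -0.999] open 0.0799 F [-0.5  0.6  0.1] q7 -1.51
[[0.08, 0.0025, 0.022, -0.0054, 0.155], [0.08, 0.0025, 0.021, -0.0087, 0.155], [0.08, 0.0025, 0.0194, -0.0118, 0.155], [0.08, 0.0025, 0.0173, -0.0147, 0.155], [0.08, 0.0025, 0.0148, -0.0172, 0.155]]
[[0.08, 0.0025, 0.012, -0.0193, 0.155], [0.08, 0.0025, 0.0089, -0.0209, 0.155], [0.08, 0.0025, 0.0056, -0.022, 0.155]]
```

View pics/w23.png

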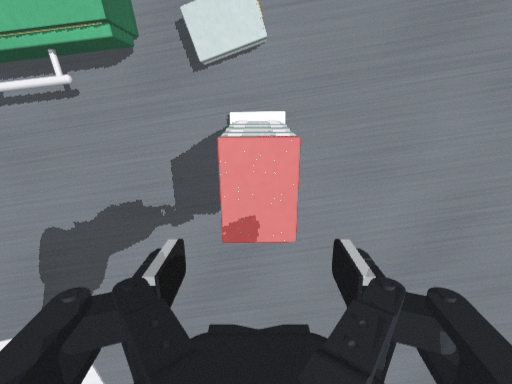

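View pics/s23.png

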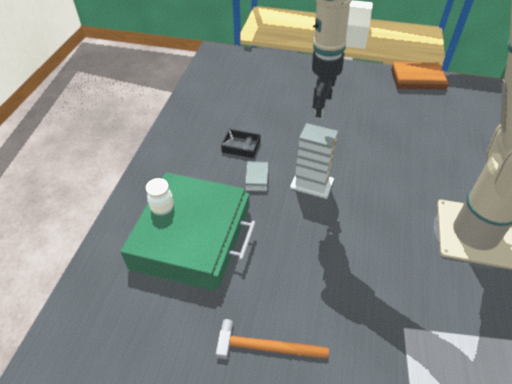

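Call:
send_rows(
  motion=[
    [[0.08,0,0,0,-0.18],[0.08,0,0,0,-0.18],[0.08,0,0,0,-0.18],[0.08,0,0,0,-0.18],[0.08,0,0,0,-0.18]],
  ],
)

```text
time_s: 78.1
tool_pos: [0.4867, -0.0827, 0.292]
tool_rot: [-2.214, 1.528, -3.006]
ft_force: [0.2, -0.2, 0.2]
opening: 0.0802
```

```bash

python3 - <<'E'
from h import *
settle(6)
goto(.669,-.067,.27,10.5,step=.06,op=.08)
E
```

```text
time 78.4 at [ 0.4871 -0.0828  0.2926] jaw -45.9 tilt [-0.041 -0.006 -0.999] open 0.0801 F [-0.3  0.9 -0.2] q7 -0.68
[[0.08, 0.0025, 0.0237, 0.0193, -0.164], [0.08, 0.0025, 0.0202, 0.0229, -0.164], [0.08, 0.0025, 0.0162, 0.0259, -0.164], [0.08, 0.0025, 0.0118, 0.0282, -0.164], [0.08, 0.0025, 0.007, 0.0298, -0.164]]
[[0.08, 0.0025, 0.0021, 0.0305, -0.164]]
```

Call:
send_rows(
  motion=[
    [[0.08,0,0,0,-0.18],[0.08,0,0,0,-0.18],[0.08,0,0,0,-0.18],[0.08,0,0,0,-0.18],[0.08,0,0,0,-0.18]],
  ],
)

```text
time_s: 79.03
tool_pos: [0.487, -0.0823, 0.2922]
tool_rot: [-3.099, 1.528, -2.979]
ft_force: [0.8, 0.2, -0.6]
opening: 0.0801
```

```bash

python3 - <<'E'
from h import *
settle(6)
goto(.669,-.067,.27,10.5,step=.06,op=.08)
E
```

```text
time 79.33 at [ 0.487  -0.0824  0.2922] jaw 6.4 tilt [-0.042 -0.007 -0.999] open 0.0798 F [ 0.6 -0.6 -0.9] q7 0.13
[[0.08, 0.0036, -0.0013, 0.0458, -0.018], [0.08, 0.0036, -0.0021, 0.0458, -0.018], [0.08, 0.0036, -0.0029, 0.0458, -0.018], [0.08, 0.0036, -0.0037, 0.0457, -0.018]]
```

Three outward pumps.

Call:
send_rows(
  motion=[
    [[0.08,0,-0.002,0.06,-0.018]],
  ],
)

```text
time_s: 79.45
tool_pos: [0.5434, -0.0787, 0.2898]
tool_rot: [-3.089, 1.523, -2.963]
ft_force: [3.0, -0.6, 0.6]
opening: 0.0797
```

```bash

python3 - <<'E'
from h import *
settle(1)
E
```

Call:
send_rows(
  motion=[
    [[0.08,0,0,0,0]],
  ],
)

```text
time_s: 79.62
tool_pos: [0.5555, -0.076, 0.288]
tool_rot: [-3.113, 1.535, -2.984]
ft_force: [-1.3, 0.4, 0.9]
opening: 0.0802
```

```bash

python3 - <<'E'
from h import *
settle(6)
goto(.669,-.067,.27,10.5,step=.06,op=.08)
E
```

```text
time 79.92 at [ 0.5538 -0.0767  0.2891] jaw 7.4 tilt [-0.035 -0.006 -0.999] open 0.0799 F [-0.3  0.2  0.6] q7 0.12
[[0.08, 0.0075, -0.0026, 0.058, -0.027], [0.08, 0.0075, -0.0041, 0.0579, -0.027]]
```

Call:
send_rows(
  motion=[
    [[0.08,0,-0.002,0.06,-0.018]],
  ],
)

```text
time_s: 80.05
tool_pos: [0.6094, -0.0725, 0.2875]
tool_rot: [-3.091, 1.53, -2.946]
ft_force: [1.9, 0.2, 0.8]
opening: 0.0802
```

```bash

python3 - <<'E'
from h import *
settle(1)
E
```

Call:
send_rows(
  motion=[
    [[0.08,0,0,0,0]],
  ],
)

```text
time_s: 80.22
tool_pos: [0.6205, -0.0697, 0.2857]
tool_rot: [-3.125, 1.541, -2.976]
ft_force: [-0.5, -0.6, 0.1]
opening: 0.0803
```

```bash

python3 - <<'E'
from h import *
settle(6)
wfit((.669,-.067),.034,"w24")
goto(.669,-.067,.2,10.5,step=.06,op=.08)
E
```

```text
wrist fit 2984 0.0337 (array([666.8, -68.2]), array([96.1, 68.1]), -80.0) mean [ 0.6663 -0.066   0.0336]
time 80.58 at [ 0.6195 -0.0703  0.2868] jaw 8.5 tilt [-0.029 -0.005 -1.   ] open 0.08 F [-0.4 -0.1  0. ] q7 0.12
[[0.08, 0.0427, -0.002, 0.0259, -0.018], [0.08, 0.0427, -0.0024, 0.0259, -0.018]]
```

View pics/w24.png

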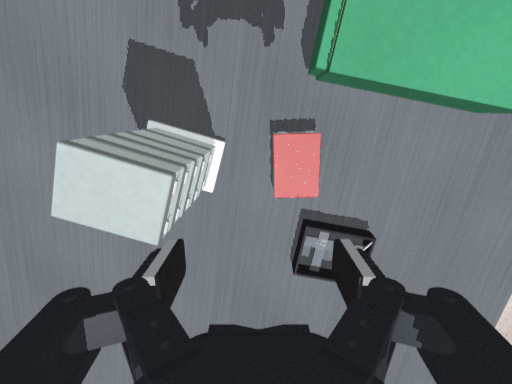

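Call:
send_rows(
  motion=[
    [[0.082,0.03,-0.002,0.045,-0.025]],
  ],
)

```text
time_s: 80.7
tool_pos: [0.6638, -0.0672, 0.2592]
tool_rot: [-3.013, 1.546, -2.841]
ft_force: [1.0, 0.5, -0.1]
opening: 0.0816
```

```bash

python3 - <<'E'
from h import *
settle(7)
goto(.6668,-.0682,.2,10,step=.06,op=.082)
E
```

```text
time 81.05 at [ 0.6632 -0.0662  0.2569] jaw 9.9 tilt [-0.027 -0.006 -1.   ] open 0.0822 F [ 0.1 -0.1 -0.2] q7 0.13
[[0.082, 0.0568, -0.0025, 0.0048, -0.002]]
```

Call:
send_rows(
  motion=[
    [[0.082,0.06,0,0,0]],
  ],
)

```text
time_s: 81.18
tool_pos: [0.6659, -0.0669, 0.2028]
tool_rot: [-2.821, 1.556, -2.649]
ft_force: [1.5, -0.0, -0.9]
opening: 0.0819
```

```bash

python3 - <<'E'
from h import *
settle(7)
wfit((.669,-.067),.034)
goto(.6668,-.0682,.14,10,step=.06,op=.082)
E
```

```text
wrist fit 4634 0.0337 (array([666.8, -67.7]), array([95.2, 68.1]), -79.9) mean [ 0.6664 -0.0652  0.0337]
time 81.58 at [ 0.663  -0.0666  0.1995] jaw 9.9 tilt [-0.023 -0.006 -1.   ] open 0.0822 F [-0.6  0.3 -0.1] q7 0.12
[[0.082, 0.0594, -0.0021, 0.0049, -0.002]]
```

Call:
send_rows(
  motion=[
    [[0.082,0.06,-0.002,0.004,0]],
  ],
)

```text
time_s: 81.7
tool_pos: [0.6716, -0.0683, 0.1455]
tool_rot: [-2.61, 1.56, -2.437]
ft_force: [0.4, 0.8, -0.1]
opening: 0.0822
```

```bash

python3 - <<'E'
from h import *
settle(7)
wfit((.669,-.067),.034,"w25")
goto(.6668,-.068,.08,10,step=.06,op=.082)
E
```

```text
wrist fit 6747 0.0337 (array([666.6, -67.3]), array([95.2, 68. ]), -79.7) mean [ 0.6663 -0.0645  0.0336]
time 82.1 at [ 0.6674 -0.0682  0.1419] jaw 9.9 tilt [-0.019 -0.006 -1.   ] open 0.0816 F [ 0.   0.8 -0.3] q7 0.11
[[0.082, 0.031, 0.0002, 0.0003, -0.001], [0.082, 0.031, 0.0002, 0.0003, -0.001]]
```

View pics/w25.png

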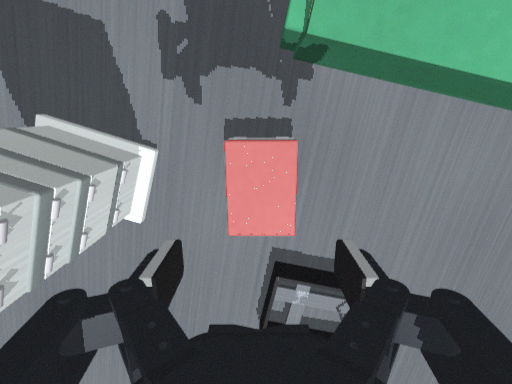

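Call:
send_rows(
  motion=[
    [[0.082,0.06,0,-0.002,0]],
  ],
)

```text
time_s: 82.22
tool_pos: [0.6705, -0.0691, 0.088]
tool_rot: [-2.247, 1.563, -2.075]
ft_force: [0.3, -0.7, -0.1]
opening: 0.0821
```

```bash

python3 - <<'E'
from h import *
settle(7)
goto(.6667,-.0676,.03,10.1,step=.06,op=.082)
E
```

```text
time 82.58 at [ 0.6663 -0.0689  0.0846] jaw 9.9 tilt [-0.015 -0.006 -1.   ] open 0.0824 F [ 0.2 -0.2  0.4] q7 0.09
[[0.082, 0.0546, 0.0014, 0.0015, -0.004]]
```

Call:
send_rows(
  motion=[
    [[0.082,0.055,0.001,-0.002,0]],
  ],
)

```text
time_s: 82.7
tool_pos: [0.6698, -0.069, 0.0357]
tool_rot: [-1.744, 1.563, -1.573]
ft_force: [0.2, 0.3, -1.0]
opening: 0.082
```

```bash

python3 - <<'E'
from h import *
settle(7)
goto(.6667,-.0676,.012,10.1,step=.06,op=.082)
E
```

```text
time 83.05 at [ 0.6653 -0.0687  0.0322] jaw 9.9 tilt [-0.01  -0.007 -1.   ] open 0.0825 F [-0.4  0.2  0.9] q7 0.08
[[0.082, 0.0202, 0.001, 0.0018, -0.004]]
```

Call:
send_rows(
  motion=[
    [[0.082,0.0195,0.001,0.0015,0]],
  ],
)

```text
time_s: 83.18
tool_pos: [0.669, -0.0679, 0.0152]
tool_rot: [-2.292, 1.562, -2.121]
ft_force: [0.3, -0.2, 0.5]
opening: 0.0822
```

```bash

python3 - <<'E'
from h import *
settle(6)
goto(.6667,-.0676,.012,10.1,step=.06,op=.082)
E
```

```text
time 83.47 at [ 0.6664 -0.0676  0.0126] jaw 9.9 tilt [-0.011 -0.007 -1.   ] open 0.0821 F [ 0.5  0.4 -0. ] q7 0.08
[[0.082, 0.0006, -0.0001, 0.0003, -0.004]]
```

Call:
send_rows(
  motion=[
    [[0.05,0,0,0,0]],
  ],
)

```text
time_s: 83.6
tool_pos: [0.6668, -0.0676, 0.0133]
tool_rot: [-2.702, 1.559, -2.53]
ft_force: [-8.2, 0.7, 25.4]
opening: 0.0671
```

```bash

python3 - <<'E'
from h import *
settle(8)
goto(.6667,-.0676,.012,10.1,step=.06,op=.082)
E
```

```text
time 84.0 at [ 0.6671 -0.0676  0.0134] jaw 9.9 tilt [-0.009 -0.007 -1.   ] open 0.0664 F [-0.1 -0.2  5.5] q7 0.08
[[0.082, 0.0014, 0.0001, -0.0003, -0.004]]
```

Call:
send_rows(
  motion=[
    [[0.05,-0.05,0,0,0]],
  ],
)

```text
time_s: 84.12
tool_pos: [0.6629, -0.0671, 0.0591]
tool_rot: [-3.014, 1.55, -2.841]
ft_force: [1.0, -0.1, -2.0]
opening: 0.0663
```

```bash

python3 - <<'E'
from h import *
settle(6); goto(.6667,-.0676,.25,10.1,step=.06,op=.05)
E
```

```text
time 84.42 at [ 0.6658 -0.0673  0.0617] jaw 9.9 tilt [-0.013 -0.007 -1.   ] open 0.0661 F [-0.2  0.3 -3.7] q7 0.09
[[0.05, -0.0471, -0.0003, -0.0004, -0.001], [0.05, -0.0471, -0.0003, -0.0004, -0.001], [0.05, -0.0471, -0.0003, -0.0004, -0.001], [0.05, -0.0471, -0.0003, -0.0004, -0.001]]
```

Call:
send_rows(
  motion=[
    [[0.05,-0.06,0,0,0]],
  ],
)

```text
time_s: 84.55
tool_pos: [0.6607, -0.0668, 0.1149]
tool_rot: [-3.107, 1.542, -2.935]
ft_force: [0.6, 0.3, -2.4]
opening: 0.0664
```

```bash

python3 - <<'E'
from h import *
settle(6); goto(.6667,-.0676,.25,10.1,step=.06,op=.05)
E
```

```text
time 84.85 at [ 0.6647 -0.0669  0.1194] jaw 9.9 tilt [-0.017 -0.007 -1.   ] open 0.0664 F [-0.1 -0.3 -3.3] q7 0.1
[[0.05, -0.0435, -0.0005, -0.0002, -0.001], [0.05, -0.0435, -0.0005, -0.0002, -0.001], [0.05, -0.0435, -0.0005, -0.0002, -0.001]]
```

Call:
send_rows(
  motion=[
    [[0.05,-0.06,0,0,0]],
  ],
)

```text
time_s: 84.98
tool_pos: [0.6602, -0.0665, 0.1725]
tool_rot: [-3.137, 1.537, -2.965]
ft_force: [0.9, -0.3, -2.0]
opening: 0.0664
```

```bash

python3 - <<'E'
from h import *
settle(6); goto(.6667,-.0676,.28,10.1,step=.06,op=.05)
E
```

```text
time 85.28 at [ 0.664  -0.0665  0.1771] jaw 9.9 tilt [-0.022 -0.007 -1.   ] open 0.0665 F [-0.9 -0.8 -2.6] q7 0.11
[[0.05, -0.0515, -0.0009, 0.0001, -0.002], [0.05, -0.0515, -0.0009, 0.0001, -0.002]]
```

Call:
send_rows(
  motion=[
    [[0.05,-0.06,0,0,0]],
  ],
)

```text
time_s: 85.4
tool_pos: [0.6602, -0.0662, 0.2301]
tool_rot: [3.123, 1.532, -2.988]
ft_force: [1.0, 0.0, -2.5]
opening: 0.0666
```

```bash

python3 - <<'E'
from h import *
settle(6); goto(.6667,-.0676,.28,10.1,step=.06,op=.05)
E
```

```text
time 85.7 at [ 0.6636 -0.0662  0.2346] jaw 9.9 tilt [-0.026 -0.006 -1.   ] open 0.0662 F [ 0.4  0.1 -4.4] q7 0.12
[[0.05, -0.0455, -0.002, 0.0015, -0.004]]
```

Call:
send_rows(
  motion=[
    [[0.05,-0.05,0,0,0]],
  ],
)

```text
time_s: 85.82
tool_pos: [0.6608, -0.066, 0.2783]
tool_rot: [3.114, 1.53, -2.997]
ft_force: [1.2, -0.2, -2.9]
opening: 0.0666
```

```bash

python3 - <<'E'
from h import *
settle(6); goto(.6667,-.0676,.28,81.4,step=.06,op=.05)
E
```

```text
time 86.12 at [ 0.6636 -0.0659  0.2822] jaw 9.9 tilt [-0.031 -0.006 -1.   ] open 0.0665 F [ 0.4 -0.4 -3.6] q7 0.13
[[0.05, 0.0003, -0.0003, 0.0004, -0.156], [0.05, 0.0003, -0.0003, 0.0003, -0.156], [0.05, 0.0003, -0.0004, 0.0003, -0.156], [0.05, 0.0003, -0.0004, 0.0002, -0.156], [0.05, 0.0003, -0.0004, 0.0001, -0.156]]
[[0.05, 0.0003, -0.0004, 0.0001, -0.156], [0.05, 0.0003, -0.0005, -0.0, -0.156], [0.05, 0.0003, -0.0004, -0.0001, -0.156]]
```

Call:
send_rows(
  motion=[
    [[0.05,0,0,0,-0.178],[0.05,0,0,0,-0.178],[0.05,0,0,0,-0.178],[0.05,0,0,0,-0.178]],
  ],
)

```text
time_s: 86.62
tool_pos: [0.6589, -0.0659, 0.2732]
tool_rot: [2.372, 1.524, -3.003]
ft_force: [0.4, -0.5, -2.8]
opening: 0.0667
```

```bash

python3 - <<'E'
from h import *
settle(6); goto(.6667,-.0676,.28,81.4,step=.06,op=.05)
E
```

```text
time 86.92 at [ 0.6598 -0.0659  0.2749] jaw 51.5 tilt [-0.043 -0.007 -0.999] open 0.0666 F [ 1.   0.  -2.3] q7 0.76
[[0.05, -0.0014, -0.0016, 0.0007, -0.13], [0.05, -0.0014, -0.0017, 0.0005, -0.13], [0.05, -0.0014, -0.0017, 0.0003, -0.13], [0.05, -0.0014, -0.0017, 0.0, -0.13]]
```

Call:
send_rows(
  motion=[
    [[0.05,0,0,0,-0.178],[0.05,0,0,0,-0.178],[0.05,0,0,0,-0.178]],
  ],
)

```text
time_s: 87.3
tool_pos: [0.6598, -0.0655, 0.2748]
tool_rot: [1.886, 1.527, -2.953]
ft_force: [0.5, 0.3, -3.7]
opening: 0.0664
```

```bash

python3 - <<'E'
from h import *
settle(6); goto(.4908,-.0846,.28,81.4,step=.06,op=.05)
E
```

```text
time 87.6 at [ 0.6598 -0.0655  0.2748] jaw 82.4 tilt [-0.043 -0.008 -0.999] open 0.0663 F [ 0.3 -0.2 -2.4] q7 1.23
[[0.05, 0.0008, 0.055, -0.0138, 0.006], [0.05, 0.0008, 0.0549, -0.0141, 0.006], [0.05, 0.0008, 0.0548, -0.0144, 0.006]]
```

Call:
send_rows(
  motion=[
    [[0.05,0,0.055,-0.013,0.006],[0.05,0,0.055,-0.013,0.006],[0.05,0,0.055,-0.013,0.004],[0.05,0,0.055,-0.012,0]],
  ],
)

```text
time_s: 88.1
tool_pos: [0.4327, -0.0833, 0.283]
tool_rot: [1.894, 1.531, -2.978]
ft_force: [-0.7, -0.3, -2.1]
opening: 0.0663
```

```bash

python3 - <<'E'
from h import *
settle(7); goto(.4908,-.0846,.28,81.4,step=.07,op=.05)
E
```

```text
time 88.45 at [ 0.436  -0.0828  0.2832] jaw 81.0 tilt [-0.038 -0.006 -0.999] open 0.0664 F [ 0.2 -0.1 -3.1] q7 1.29
[[0.05, 0.0011, -0.0545, 0.0069, -0.007]]
```

Call:
send_rows(
  motion=[
    [[0.05,0,-0.062,0.004,0]],
  ],
)

```text
time_s: 88.58
tool_pos: [0.4937, -0.0886, 0.2804]
tool_rot: [1.897, 1.526, -2.973]
ft_force: [2.5, -0.6, -2.5]
opening: 0.0662
```

```bash

python3 - <<'E'
from h import *
settle(1)
E
```

Call:
send_rows(
  motion=[
    [[0.05,0,0,0,0]],
  ],
)

```text
time_s: 88.75
tool_pos: [0.5091, -0.0885, 0.2792]
tool_rot: [1.791, 1.543, -3.08]
ft_force: [-0.5, 0.0, -3.2]
opening: 0.0664
```

```bash

python3 - <<'E'
from h import *
settle(7); goto(.4908,-.0846,.28,81.4,step=.07,op=.05)
E
```

```text
time 89.1 at [ 0.5063 -0.0891  0.2804] jaw 80.9 tilt [-0.028 -0.004 -1.   ] open 0.0661 F [ 0.2 -0.1 -2.2] q7 1.25
[[0.05, 0.0008, 0.016, 0.002, -0.009]]
```

Call:
send_rows(
  motion=[
    [[0.05,0,0.062,0.004,0]],
  ],
)

```text
time_s: 89.22
tool_pos: [0.4486, -0.0757, 0.2819]
tool_rot: [1.832, 1.547, -3.041]
ft_force: [-0.3, 0.9, -2.5]
opening: 0.0667
```

```bash

python3 - <<'E'
from h import *
settle(7); goto(.4908,-.0846,.28,81.4,step=.07,op=.05)
E
```

```text
time 89.58 at [ 0.4472 -0.0756  0.2826] jaw 80.9 tilt [-0.026 -0.004 -1.   ] open 0.0662 F [ 0.5 -0.1 -2.8] q7 1.26
[[0.05, 0.0016, -0.0445, -0.0019, -0.009]]
```

Call:
send_rows(
  motion=[
    [[0.05,0,-0.06,0.003,0]],
  ],
)

```text
time_s: 89.7
tool_pos: [0.5039, -0.0826, 0.281]
tool_rot: [1.934, 1.54, -2.937]
ft_force: [2.1, -0.4, -2.2]
opening: 0.0662
```

```bash

python3 - <<'E'
from h import *
settle(1)
E
```

Call:
send_rows(
  motion=[
    [[0.05,0,0,0,0]],
  ],
)

```text
time_s: 89.88
tool_pos: [0.5189, -0.0835, 0.2805]
tool_rot: [1.847, 1.557, -3.027]
ft_force: [-1.0, 0.4, -3.3]
opening: 0.0666
```

```bash

python3 - <<'E'
from h import *
settle(7); goto(.4908,-.0846,.25,81.4,step=.07,op=.05)
E
```

```text
time 90.22 at [ 0.5163 -0.0836  0.2812] jaw 80.8 tilt [-0.015 -0.003 -1.   ] open 0.0665 F [ 0.1 -0.5 -3.5] q7 1.24
[[0.05, 0.0316, 0.0245, -0.0049, -0.011]]
```

Call:
send_rows(
  motion=[
    [[0.05,0.03,0.024,-0.005,-0.01]],
  ],
)

```text
time_s: 90.35
tool_pos: [0.4942, -0.0844, 0.2533]
tool_rot: [2.183, 1.563, -2.68]
ft_force: [0.4, -0.1, -2.8]
opening: 0.0663
```

```bash

python3 - <<'E'
from h import *
settle(7); goto(.4915,-.0846,.235,81.4,step=.07,op=.05)
im,d=arm.get_image("wrist"); cv2.imwrite("pics/w26.png",im[:,:,::-1])
E
```

```text
time 90.7 at [ 0.4926 -0.0847  0.2525] jaw 81.3 tilt [-0.012 -0.004 -1.   ] open 0.0663 F [ 0.4 -1.  -3.3] q7 1.23
[[0.05, 0.0175, 0.0009, 0.0, -0.001]]
```

View pics/w26.png

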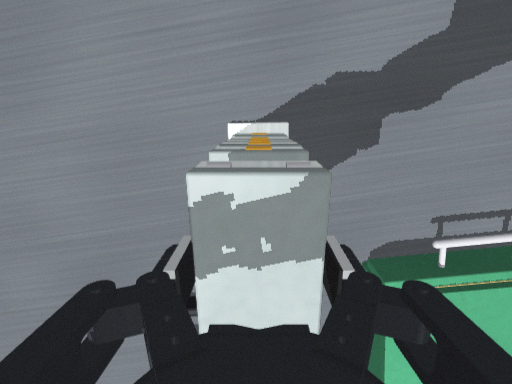

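Aligned above the column. Lower to contact.

Call:
send_rows(
  motion=[
    [[0.05,0.017,0.001,0,0]],
  ],
)

```text
time_s: 90.88
tool_pos: [0.4932, -0.0845, 0.2367]
tool_rot: [2.175, 1.562, -2.689]
ft_force: [-0.2, 0.3, -2.8]
opening: 0.0668
```

```bash

python3 - <<'E'
from h import *
settle(7); goto(.4915,-.0846,.229,81.4,step=.07,op=.05)
E
```

```text
time 91.22 at [ 0.4919 -0.0846  0.236 ] jaw 81.3 tilt [-0.011 -0.004 -1.   ] open 0.0665 F [ 0.1 -0.5 -2.6] q7 1.21
[[0.05, 0.007, 0.0003, -0.0001, -0.001]]
```

Call:
send_rows(
  motion=[
    [[0.05,0.007,0,0,0]],
  ],
)

```text
time_s: 91.35
tool_pos: [0.4925, -0.0846, 0.2296]
tool_rot: [2.116, 1.561, -2.748]
ft_force: [-0.8, 0.5, -3.3]
opening: 0.0663
```

```bash

python3 - <<'E'
from h import *
settle(6); goto(.4915,-.0846,.2275,81.4,step=.07,op=.05)
E
```

```text
time 91.65 at [ 0.4918 -0.0845  0.2291] jaw 81.3 tilt [-0.011 -0.004 -1.   ] open 0.0665 F [ 0.1 -0.7 -2.6] q7 1.21
[[0.05, 0.0016, 0.0003, -0.0001, -0.001]]
```

Call:
send_rows(
  motion=[
    [[0.05,0.0016,0,0,0]],
  ],
)

```text
time_s: 91.78
tool_pos: [0.4919, -0.0846, 0.2277]
tool_rot: [2.047, 1.559, -2.816]
ft_force: [-1.3, 0.4, 2.9]
opening: 0.066
```

```bash

python3 - <<'E'
from h import *
settle(6); goto(.4915,-.0846,.2275,81.4,step=.07,op=.05)
E
```

```text
time 92.08 at [ 0.4919 -0.0845  0.2278] jaw 81.3 tilt [-0.011 -0.004 -1.   ] open 0.0666 F [-1.8  1.   3.1] q7 1.21
[[0.05, 0.0003, 0.0004, -0.0001, -0.001]]
```

Call:
send_rows(
  motion=[
    [[0.078,0,0,0,0],[0.078,0,0,0,0]],
  ],
)

```text
time_s: 92.32
tool_pos: [0.4926, -0.0845, 0.2279]
tool_rot: [2.077, 1.561, -2.787]
ft_force: [-0.0, -0.7, -0.3]
opening: 0.0781
```

```bash

python3 - <<'E'
from h import *
settle(6); goto(.4915,-.0846,.3,81.4,step=.07,op=.08)
E
```

```text
time 92.62 at [ 0.4923 -0.0845  0.2279] jaw 81.3 tilt [-0.01  -0.004 -1.   ] open 0.0785 F [-0.7 -0.3 -0.1] q7 1.21
[[0.08, -0.0361, 0.0007, -0.0003, -0.001], [0.08, -0.0361, 0.0007, -0.0003, -0.001]]
```

Call:
send_rows(
  motion=[
    [[0.08,-0.045,0,0,0]],
  ],
)

```text
time_s: 92.75
tool_pos: [0.4905, -0.0845, 0.2709]
tool_rot: [1.862, 1.553, -3.001]
ft_force: [0.3, -0.4, 0.6]
opening: 0.08
```

```bash

python3 - <<'E'
from h import *
settle(6); goto(.4915,-.0846,.3,81.4,step=.07,op=.08)
E
```

```text
time 93.05 at [ 0.4921 -0.0845  0.2721] jaw 81.3 tilt [-0.012 -0.004 -1.   ] open 0.0798 F [-0.6  0.2 -0.5] q7 1.25
[[0.08, -0.0279, 0.0009, -0.0004, -0.001]]
```

Call:
send_rows(
  motion=[
    [[0.08,-0.055,0,0,0]],
  ],
)

```text
time_s: 93.18
tool_pos: [0.4895, -0.0847, 0.3236]
tool_rot: [1.81, 1.548, -3.054]
ft_force: [0.6, -0.2, 0.9]
opening: 0.0797
```

```bash

python3 - <<'E'
from h import *
settle(7); wfit((.492,-.085),.248,"w27")
goto(.4915,-.0846,.3,81.4,step=.07,op=.08)
E
```

```text
wrist fit 8468 0.2475 (array([491.6, -84. ]), array([96.3, 68.1]), -8.3) mean [ 0.4881 -0.0835  0.2475]
time 93.58 at [ 0.4918 -0.0844  0.3257] jaw 81.3 tilt [-0.014 -0.003 -1.   ] open 0.0802 F [ 0.2  0.1 -0.3] q7 1.29
[[0.08, 0.0257, -0.0001, -0.0001, -0.001]]
```

Call:
send_rows(
  motion=[
    [[0.08,0,0.005,-0.04,0],[0.08,0,0.005,-0.05,0],[0.08,0,0.005,-0.05,0],[0.08,0,0.005,-0.05,0],[0.08,0,0.005,-0.05,0]],
  ],
)

```text
time_s: 94.2
tool_pos: [0.4302, -0.319, 0.3223]
tool_rot: [1.58, 1.55, 3.012]
ft_force: [0.6, 0.2, 0.1]
opening: 0.0803
```

Call:
send_rows(
  motion=[
    [[0.08,0,0,-0.05,0],[0.08,0,0,-0.04,0],[0.08,0,0,0,0]],
  ],
)

```text
time_s: 94.58
tool_pos: [0.4128, -0.4151, 0.318]
tool_rot: [1.516, 1.544, 2.94]
ft_force: [0.2, 1.6, -0.8]
opening: 0.0801
```

```bash

python3 - <<'E'
from h import *
settle(6)
print(arm.read_state()["time_s"],arm.read_state()["tool_pos"])
for n in ["side","scene"]:
    im,d,P=cloud(n); hsv=cv2.cvtColor(im,cv2.COLOR_RGB2HSV)
    cv2.imwrite(f"pics/{n}30.png",im[:,:,::-1])
    m=comp(P,d,(abs(P[...,2]-.248)<.008)&(hsv[...,1]<60),(.492,-.085),.075); print(n,"top",m.sum(),rect(P[m]),np.percentile(P[m][:,2],[5,50,95]))
    m=comp(P,d,(abs(P[...,2]-.012)<.006)&(hsv[...,2]>190)&(hsv[...,1]<60),(.488,-.08),.1); print("slab",rect(P[m]),m.sum())
    m=(np.hypot(P[...,0]-.4918,P[...,1]+.085)<.075)&(P[...,2]>.02)&(P[...,2]<.24)&(d>0)
    for lo in np.arange(.015,.24,.03):
        t=P[m&(P[...,2]>lo)&(P[...,2]<lo+.03)]; 
        if len(t)>10: print(round(lo,3),len(t),"max along/perp", np.round([np.percentile(t[:,:2]@np.array([np.cos(a),np.sin(a)]),98)*1000 for a in (np.radians(-8.4),np.radians(81.6))],1))
    grn=(hsv[...,0]>50)&(hsv[...,0]<90)&(hsv[...,1]>80)
    m=comp(P,d,grn&(abs(P[...,2]-.079)<.004)&(P[...,0]<.72),(.68,.2),.2); print("front",rect(P[m]),m.sum())
    m=comp(P,d,grn&(abs(P[...,2]-.09)<.005)&(P[...,0]>.66),(.8,.2),.25); print("cab",rect(P[m]),m.sum())
E
```

```text
94.875 [ 0.4159095  -0.41000522  0.3201286 ]
side top 624 (array([492.5, -84.2]), array([95.7, 72.5]), -9.4) [0.24338233 0.24833745 0.25116065]
slab (array([549.9, -71.4]), array([46.1, 15.7]), -77.7) 40
0.015 179 max along/perp [544.7  23.8]
0.045 236 max along/perp [544.7  24.4]
0.075 219 max along/perp [546.9  23.9]
0.105 258 max along/perp [546.1  24.3]
0.135 267 max along/perp [546.1  24.5]
0.165 284 max along/perp [544.   24.2]
0.195 301 max along/perp [545.   23.8]
0.225 151 max along/perp [544.5  24.1]
front (array([674.8, 202.2]), array([283.8,  16.8]), 87.6) 489
cab (array([804.8, 195.9]), array([292.7, 247.9]), 87.5) 7088
scene top 282 (array([496.3, -83.1]), array([98.3, 68.3]), -8.7) [0.24181196 0.24618437 0.24778748]
slab (array([543.1, -90.9]), array([82.1, 25.7]), 78.6) 107
0.015 159 max along/perp [549.5  22.9]
0.045 203 max along/perp [550.5  24.1]
0.075 210 max along/perp [552.1  23.4]
0.105 232 max along/perp [552.1  23.7]
0.135 238 max along/perp [549.7  24.4]
0.165 237 max along/perp [549.6  23.8]
0.195 245 max along/perp [550.4  24.1]
0.225 123 max along/perp [550.6  23.9]
front (array([0., 0.]), array([0., 0.]), 0.0) 0
cab (array([808.1, 196.1]), array([287.5, 244.3]), 87.7) 4988
```

View pics/side30.png

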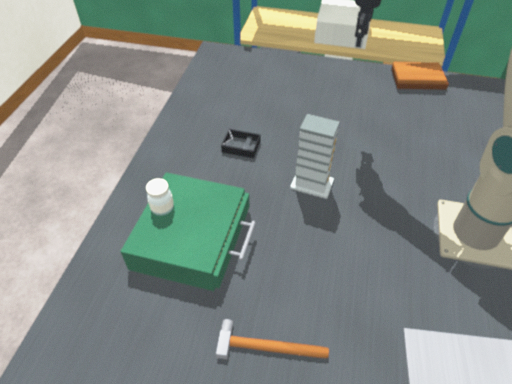

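View pics/scene30.png

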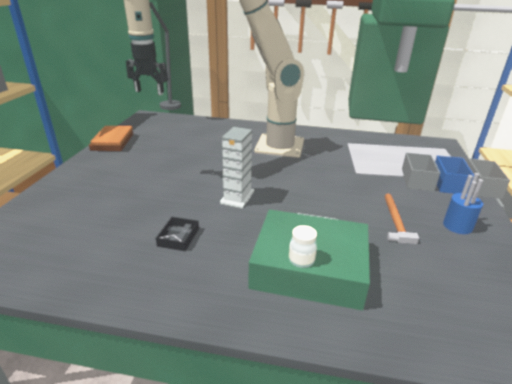

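```bash

python3 - <<'E'
from h import *
s=arm.read_state(); print(s["time_s"],np.round(s["dq"],3),np.round(s["ft_force"],1))
print(arm.close_job())
E
```

```text
94.975 [ 0.003 -0.     0.006 -0.005  0.002  0.002  0.   ] [-0.1  0.3 -0.6]
the job is handed in; nothing more can be done
None
```

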